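# Prepare, load and pin a lamp ballast case

### The arm

A 7-joint arm with a two-finger parallel gripper is mounted at the origin on the work surface. World frame = base frame: x ahead of the robot, y to its left, z up, the work surface at z = 0. Lengths are in m, angles in rad, forces in N, time in s.
With the tool pointing down it reaches from about 0.425 to 0.875 m from the base axis. Payload 9.9 kg.
Tool frame: the origin (TCP) lies at the very end of the fingers, on their centre line; the grasp point (between the pads) lies 19 mm behind it; z points along the fingers, y is the direction in which the jaws open and shut (so a half turn about z gives the same grasp; the last joint's range is limited). The gripper opens to 85 mm and grips with 20 to 120 N. Pads are 22 mm wide; open, the fingers measure 114 mm over their backs; the gripper's body (76 mm by 85 mm) begins 54 mm behind the grasp point. The pads swing forward as they close: fully open they stand 13 mm farther back than shut.
Start: joints at [1.127, 0.576, 0.025, 1.437, -0.015, 1.129, -0.057], TCP at [0.238, -0.632, 0.207] pointing down, gripper open.
Joint ranges: [-2.76, 2.76], [-0.34, 2.15], [-1.52, 1.57], [0.19, 2.46], [-1.09, 4.23], [0.17, 1.99], [-2.82, 2.82]. Speed limits (rad/s): [2.22, 2.22, 3.01, 3.01, 3.14, 3.14, 3.14].

### API

Orientations are given as a unit quaternion [x, y, z, w].
In Python, from workcell import sense, read_camera, calibration, close_job gives the robot as it stands.
- The arm moves only by the tool arm_command, never from a script. Its argument "commands" is a list of rows, each a list of 2 entries, a list of its own where there are three numbers: the shift along the world's x, y, z in units of 25 mm (1.0 is 25 mm), then the turn about the world's z in units of 8 degrees (1.0 is 8 degrees). In form: [[[dx, dy, dz], spin], ...]. A call has 1 to 10 rows; each row is the pose to reach, as a shift and turn from the pose measured when the call began; what a row does not reach only later rows make up. A row lasts 1/10 s, in which the tool goes at most 50 mm and 8.59 degrees, less where a joint would pass 70% of its speed; a pose out of reach is approached as far as the arm can. A call with a gripper value outside its range is refused whole. "gripper" is the finger opening in mm, from 0 to 85.4, set as the call begins (left out, the last holds). The fingers move at their own pace and stop on an object; "grip_force" is the grip in N (left out, the last holds). Time passes only in rows, so rows that repeat a pose let the fingers close. It gives the time, the measured TCP pose, the force and the opening at its end, in the units of the state.
- sense(): the state, without advancing time (a new reading comes with each control period).
- read_camera(name): name is "side" or "top"; returns the picture (400x640x3 uint8, red, green, blue); there is no depth.
- calibration(name): a dict with "camera_matrix" (3x3 intrinsics, pixels), "position" and "orientation" of the camera in the world. Camera axes: x right, y up, looking along -z (the intrinsics and any distortion apply to the point x, -y, -z); pixel columns grow to the right and rows downward; lengths in m; the calibration is good to about 2 mm. A picture is of the moment at which its call begins. calibration takes no time and is no camera call.
- close_job(): hands the job in, once; it reports no verdict.
The state is a dict: "t": time; "joint_pos": joint angles; "qvel": joint speeds; "joint_efforts": joint torques, N m; "ee_pos": TCP position; "orientation": TCP orientation; "contact_force": force on the tool from outside, world axes, zero at the start; "wrist_torque": the same for the moment, N m; "gripper_width": finger opening in m.
Only numpy, scipy, OpenCV 4.12 (cv2) and the standard library are available. Lean on these libraries where they do the work, as an engineer would, in place of code of your own. Each camera call takes 0.05 s, during which the arm holds its last target.

### The job

Take the stylus from its stand and run its tip slowly and steadily (under 5 cm a second) down in the ballast case's L-shaped seam channel, from the free end of the long leg round the corner to the end of the short leg, without digging in, and put it back upright in its stand. Then stack all the loose core plates flat on the case's black pad in one pile, each square with the pad and centred on it, and only after that knock the stiff pin on the case fully home with the mallet, touching the pin with nothing but the mallet. Finish with the pile still square, the mallet standing back on its rubber mat, and nothing else on the bench disturbed.

Things in the scene. Friction and masses are not known exactly. Their poses are not given: they have to be found in the camera images.
- case: Ballast case, fixed, 200 (x) x 260 (y) x 30 mm high. Origin: centre of its underside. In its flat top an L-shaped seam channel, 10 mm wide, 6 deep (floor 24 mm above the bench): long leg centred on x = -75 mm, end wall y = 90, corner y = -85; short leg centred on y = -85 from the corner to its end wall x = 60. A boss at x = 20, y = 95 (top 50 mm above the bench) carries the pin.
- seam0 (a point): Point on the channel's centre line, on its floor: the free end of the long leg. 5 mm short of the end wall.
- seam3 (a point): Point on the channel's centre line, on its floor: the corner.
- seam6 (a point): Point on the channel's centre line, on its floor: the end of the short leg. 5 mm short of the end wall.
- pad (a point): Centre of the top of the case's black pad (70 mm along the case's x, 50 mm along its y, top 33 mm above the bench). Its axes are the case's.
- pin (a joint): How far the pin is driven into its boss, m: 0 = standing 16 mm proud of the boss, 0.014 = fully home, 2 mm proud. Steel, 16 mm diameter. It yields straight down to about 7 N, stays where it is left.
- pin_top (a point): Centre of the pin's top face (moves with it; 66 mm above the bench at joint 0, 52 mm when home).
- plate0: Steel core plate, 66 (x) x 46 (y) x 8 mm, about 190 g, with two dark slits on its top; lies flat on the bench. Origin: centre of its underside. Two to four such plates, all alike, are present.
- plate1: Steel core plate, 66 (x) x 46 (y) x 8 mm, about 190 g, with two dark slits on its top; lies flat on the bench. Origin: centre of its underside. Two to four such plates, all alike, are present.
- plate2: Steel core plate, 66 (x) x 46 (y) x 8 mm, about 190 g, with two dark slits on its top; lies flat on the bench. Origin: centre of its underside. Two to four such plates, all alike, are present.
- plate3: Steel core plate, 66 (x) x 46 (y) x 8 mm, about 190 g, with two dark slits on its top; lies flat on the bench. Origin: centre of its underside. Two to four such plates, all alike, are present.
- stylus: Stylus, 120 mm long, 80 g, standing upright in its stand, loose. Origin: its tip, z up along it. Brass tip rod 5 mm diameter over the first 30 mm, steel shank 10 mm diameter to 60 mm, black square handle 20 x 20 mm from 60 to 120 mm, sides along its x and y.
- stylus_tip (a point): The stylus tip (the same point as the stylus's origin).
- stand: Wooden stylus stand, fixed, 60 x 60 x 66 mm high, with a square hole 14 x 14 mm right through its centre; the underside of the stylus handle rests on its top (tip then 6 mm above the bench). Origin: centre of its underside.
- mallet: Mallet, 280 g, standing on its head's flat lower face. Head: upright steel cylinder, 36 mm diameter, 60 high. Wooden handle, level, from the head towards the mallet's -x, to 132 mm from the head's axis; 18 mm wide, 20 tall, its middle 38 mm above the lower face. Origin: centre of the lower face. Centre of mass within 5 mm of the head's axis.
- mat: Black rubber mat for the mallet, fixed, 110 x 110 x 4 mm. Origin: centre of its underside.
- tape_roll: Black tape roll, a bystander: leave it alone.
- screwdriver: Screwdriver, a bystander: leave it alone.
- flux_bottle: White bottle, a bystander: leave it alone.
- small_motor: Small motor, a bystander: leave it alone.
- capacitor: Capacitor can, a bystander: leave it alone.
Things that resemble listed ones, but are neither listed nor needed, are in the scene too. There is more than one size of the stylus; the job needs the smaller.

How it is judged:
By the outcome, as a careful person would: the job done as asked, in the order asked, and still so for the second after the job is handed in, with the robot touching nothing.
Of plate0, plate1, plate2, plate3 only 2 to 4 are there at a start; the rules pass over those that are not, and their reading is None.
At some moment in a run one of plate0, plate1, plate2, plate3 may be knocked a few centimetres aside while the robot is not near it.
It also fails if it takes over 210 s, if anything falls off the work surface, if the arm or the gripper's body presses on something with over 40 N, if the wrist force passes 120 N, or if a joint passes its speed limit or range.

## Working session

There is one attempt and no reset: what is moved stays moved. The work goes in short steps, Python scripts to look and compute and a tool call to move; the robot and the scene stay as the last step left them, time stands still between calls to the robot, and variables do not carry over. Pictures are saved under pics/ and viewed, and the job is handed in when it is done.

Besides the shell and the picture viewer there is one more tool, called as name(argument=value, ...) on one line, values as JSON. arm_command: Moves the arm, as the interface text tells. Its arguments: {"type":"object","properties":{"commands":{"type":"array","items":{"type":"array"}},"gripper":{"type":"number"},"grip_force":{"type":"number"}},"required":["commands"]}

```bash
ls; mkdir -p pics; python3 - <<'E'
from workcell import *
import cv2
print(sense())
for n in("side","top"):
    print(n,calibration(n)); cv2.imwrite(f"pics/{n}0.png",read_camera(n)[:,:,::-1])
E
```

```text
pics
{'t': 0.0, 'joint_pos': array([ 1.12722263,  0.57651821,  0.02486015,  1.43793205, -0.01499677,
        1.12900783, -0.05651338]), 'qvel': array([ 0.00011504,  0.00150522, -0.00195404,  0.00085094,  0.00187548,
       -0.00011747,  0.00163767]), 'joint_efforts': array([ 1.24335340e-03, -7.65739560e+01,  2.25022897e+00, -2.85965556e+01,
        1.50986487e-02,  1.28780984e-02, -1.70764923e-05]), 'ee_pos': array([ 0.23745535, -0.63131094,  0.20644393]), 'orientation': array([ 9.83862854e-01,  1.78922269e-01, -1.98982538e-04, -8.16401620e-04]), 'contact_force': array([ 0.12979675, -0.17078109, -0.16972979]), 'wrist_torque': array([ 0.0113187 ,  0.02511218, -0.01706999]), 'gripper_width': 0.08533416995358946}
side {'camera_matrix': array([[509.03502476,   0.        , 322.41847008],
       [  0.        , 509.03502476, 203.30942329],
       [  0.        ,   0.        ,   1.        ]]), 'position': array([ 0.35293967, -0.87167796,  0.78475738]), 'orientation': array([ 0.42246963, -0.06165039, -0.11823306,  0.89651524])}
top {'camera_matrix': array([[485.84752772,   0.        , 321.5656682 ],
       [  0.        , 485.84752772, 198.43512874],
       [  0.        ,   0.        ,   1.        ]]), 'position': array([ 0.41860935, -0.00312495,  1.34038254]), 'orientation': array([ 0.0467582 , -0.03818113, -0.70252696,  0.7090922 ])}
```

View pics/side0.png

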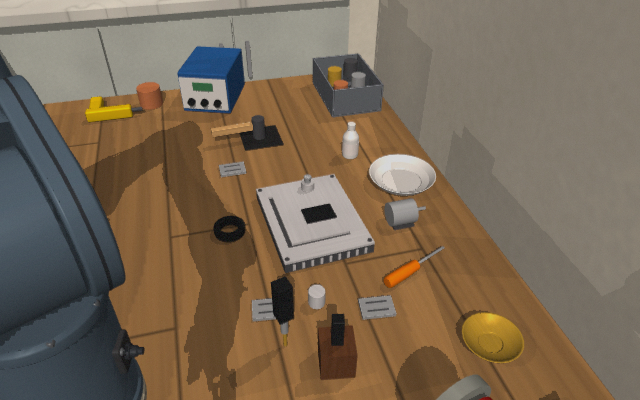

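View pics/top0.png

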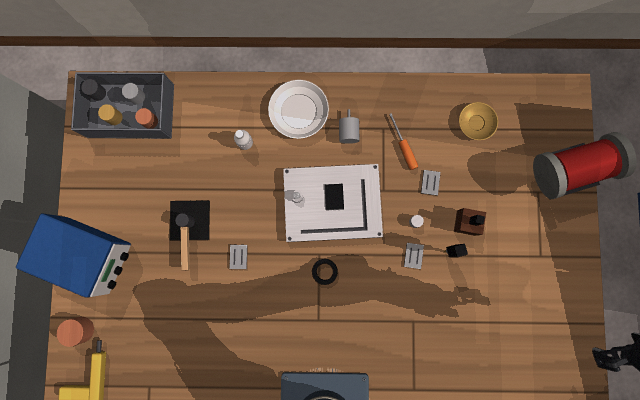

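```bash
cat > h.py <<'E'
import numpy as np, cv2
from scipy.spatial.transform import Rotation as R
from workcell import *
C={n:calibration(n) for n in("side","top")}
def proj(n,P):
    c=C[n];P=np.atleast_2d(np.asarray(P,float))
    q=(P-c["position"])@R.from_quat(c["orientation"]).as_matrix()
    q=q*[1,-1,-1]; u=q@c["camera_matrix"].T
    return u[:,:2]/u[:,2:]
def ray(n,uv):
    c=C[n];d=np.linalg.inv(c["camera_matrix"])@[uv[0],uv[1],1.]
    d=R.from_quat(c["orientation"]).as_matrix()@(d*[1,-1,-1]);return c["position"],d/np.linalg.norm(d)
def atz(n,uv,z):
    p,d=ray(n,uv);return p+d*(z-p[2])/d[2]
def tri(uvs,uvt):
    A=[];b=[]
    for n,uv in(("side",uvs),("top",uvt)):
        p,d=ray(n,uv);M=np.eye(3)-np.outer(d,d);A.append(M);b.append(M@p)
    A=np.vstack(A);b=np.hstack(b);x=np.linalg.lstsq(A,b,rcond=None)[0];return x,np.linalg.norm(A@x-b)
def crop(src,out,x0,y0,x1,y1,k):
    im=cv2.imread(f"pics/{src}.png")[y0:y1,x0:x1]
    cv2.imwrite(f"pics/{out}.png",cv2.resize(im,None,fx=k,fy=k,interpolation=cv2.INTER_CUBIC))
def snap(tag):
    for n in("side","top"): cv2.imwrite(f"pics/{n}{tag}.png",read_camera(n)[:,:,::-1])
E
python3 - <<'E'
from h import *
crop("side0","c1",240,260,400,380,5)
crop("top0","c2",385,160,500,270,5)
crop("side0","c3",245,165,385,275,5)
crop("top0","c4",275,155,395,250,6)
crop("side0","c5",200,100,300,180,7)
crop("top0","c6",160,190,260,280,6)
E
```

```text
(no output)
```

View pics/c1.png

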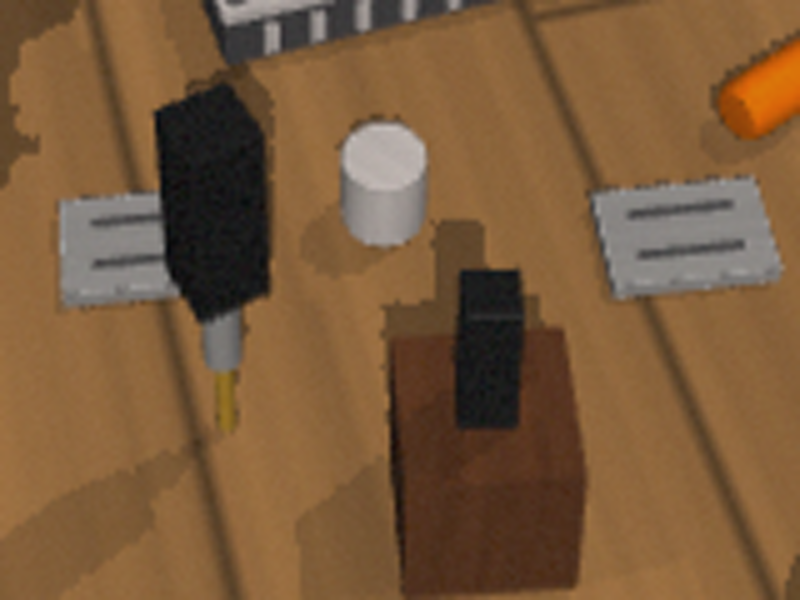

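View pics/c2.png

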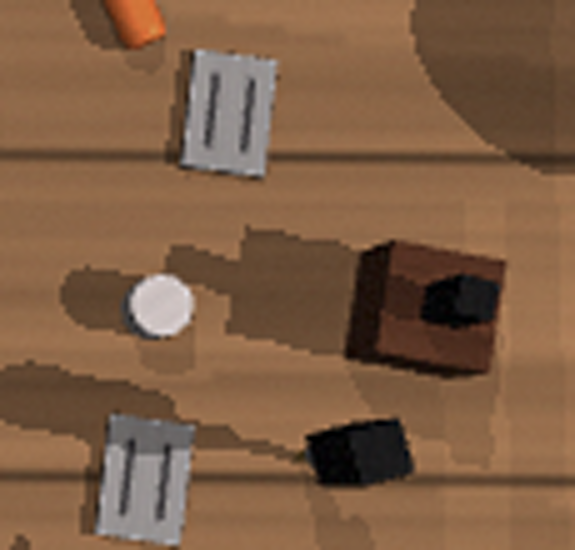

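View pics/c3.png

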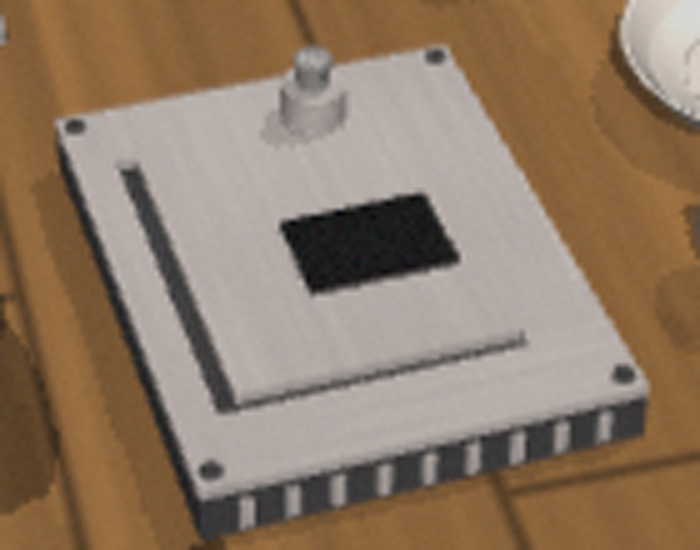

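View pics/c4.png

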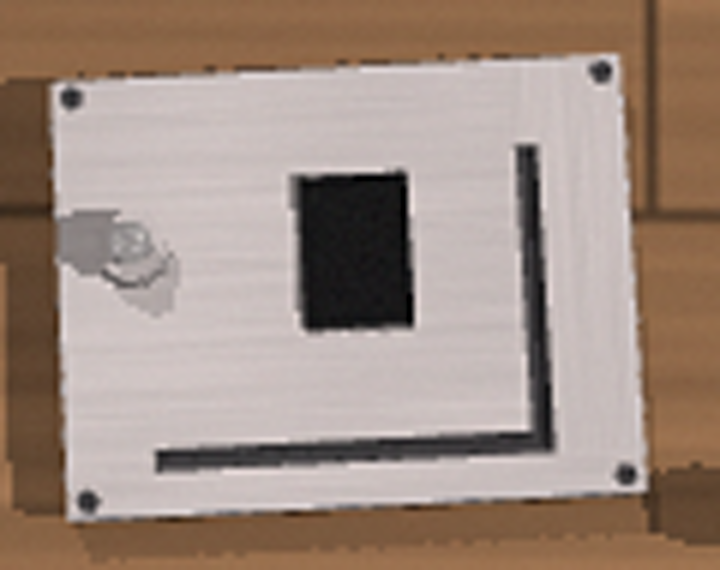

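View pics/c5.png

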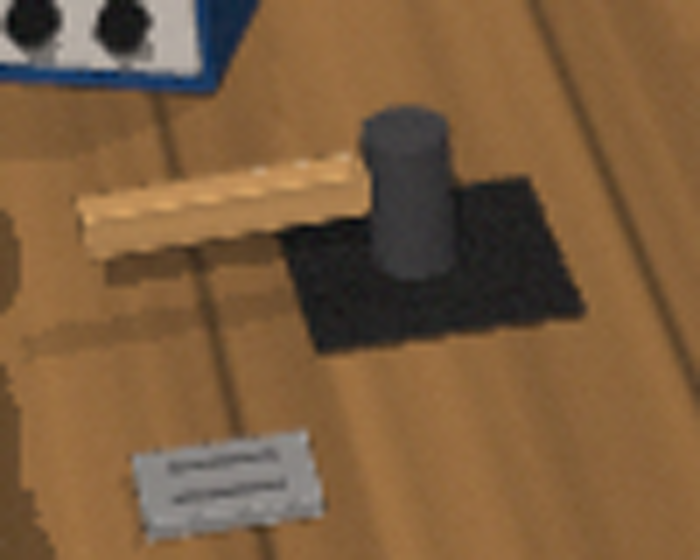

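View pics/c6.png

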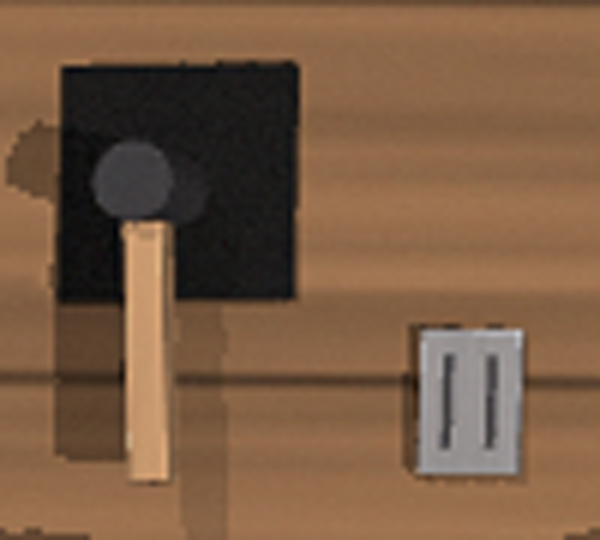

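```bash
cat > m1.py <<'E'
from h import *
from scipy.optimize import least_squares
U=lambda o,k,pts:[((x+.5)/k-.5+o[0],(y+.5)/k-.5+o[1]) for x,y in pts]
t=lambda pts:U((275,155),6,pts); s=lambda pts:U((245,165),5,pts)
cor=[(100,130,30),(100,-130,30),(-100,-130,30),(-100,130,30)]
T=t([(50,85),(620,57),(648,492),(68,520)])
S=s([(447,47),(648,400),(203,500),(58,122)])
M=np.array(cor)/1000.
def fit(zfree,use="st"):
    def pose(p): 
        c,sn=np.cos(p[2]),np.sin(p[2]);Q=M.copy();Q[:,0],Q[:,1]=c*M[:,0]-sn*M[:,1]+p[0],sn*M[:,0]+c*M[:,1]+p[1]
        if zfree:Q[:,2]+=p[3]
        return Q
    def f(p):
        r=[]
        if "t" in use:r.append(proj("top",pose(p))-T)
        if "s" in use:r.append(proj("side",pose(p))-S)
        return np.vstack(r).ravel()
    o=least_squares(f,[.5,0,0]+([0] if zfree else []));return o.x,np.round(o.fun.reshape(-1,2),1)
for a in((1,"st"),(0,"t"),(0,"s")):
    x,r=fit(*a);print(np.round(x,4),"yaw deg",np.degrees(x[2]));print(r.tolist())
print("pad corners")
pt=t([(300,177),(407,171),(413,327),(306,331)]); ps=s([(425,194),(460,258),(313,294),(280,222)])
for a,b in zip(pt,ps): print(np.round(tri(b,a)[0],4),round(tri(b,a)[1],4))
print("pin",tri(s([(314,57)])[0],t([(131,242)])[0]))
t2=lambda pts:U((385,160),5,pts); s1=lambda pts:U((240,260),5,pts)
for nm,P in(("A",t2([(195,50),(277,62),(263,178),(180,163)])),("B",t2([(112,418),(193,428),(180,545),(97,533)])),("C",U((160,190),6,[(420,328),(524,330),(519,474),(416,472)]))):
    Q=np.array([atz("top",p,.008) for p in P]);print(nm,np.round(Q.mean(0),4),np.round(np.linalg.norm(Q-np.roll(Q,-1,0),axis=1),4),np.round(Q[:,:2],4).tolist())
for nm,P in(("A",s1([(592,190),(752,178),(780,265),(615,285)])),("C",U((200,100),7,[(132,458),(306,432),(324,494),(150,524)]))):
    Q=np.array([atz("side",p,.008) for p in P]);print(nm,np.round(Q.mean(0),4),np.round(np.linalg.norm(Q-np.roll(Q,-1,0),axis=1),4),np.round(Q[:,:2],4).tolist())
print("stand top",)
for p in t2([(393,241),(507,262),(492,377),(375,354)]): print(np.round(atz("top",p,.066),4))
for p in s1([(390,340),(565,330),(585,478),(400,487)]): print(np.round(atz("side",p,.066),4))
print("handle top");
for p in t2([(460,275),(500,278),(496,318),(455,313)]): print(np.round(atz("top",p,.126),4))
for p in s1([(460,272),(520,270),(522,318),(460,316)]): print(np.round(atz("side",p,.126),4))
c6=lambda p:U((160,190),6,p)
print("mat");
for p in c6([(60,66),(298,64),(297,300),(57,299)]): print(np.round(atz("top",p,.004),4))
print("head top", tri(U((200,100),7,[(404,130)])[0],c6([(133,181)])[0]))
print("handle end",tri(U((200,100),7,[(82,200)])[0],c6([(129,482)])[0]), [np.round(atz("top",p,.052),4) for p in c6([(129,482),(171,482),(147,482)])])
print("bigstyl",[tri(a,b) for a,b in ((s1([(193,105)])[0],t2([(382,450)])[0]),)])
E
python3 m1.py
```

```text
[ 0.5692 -0.0162  0.057  -0.0064] yaw deg 3.2662871962661733
[[0.6, -0.9], [-0.0, -0.8], [-0.2, -0.6], [0.4, -0.7], [-0.5, 1.1], [-0.3, -1.3], [-1.2, -0.4], [-0.5, 1.0]]
[ 0.5664 -0.0156  0.0585] yaw deg 3.349789700323242
[[0.1, -0.3], [-0.0, -0.4], [-0.1, 0.3], [0.0, 0.4]]
[ 0.5689 -0.0233  0.0544] yaw deg 3.114862398314811
[[0.4, 0.7], [0.8, -1.1], [-0.9, -0.1], [-0.2, 0.6]]
pad corners
[0.6175 0.0055 0.0306] 0.0018
[ 0.6203 -0.043   0.0312] 0.0015
[ 0.5503 -0.0462  0.0279] 0.0025
[0.5472 0.0022 0.0312] 0.0019
pin (array([0.58294008, 0.07976843, 0.06322576]), np.float64(0.0018744876776775647))
A [ 0.6272 -0.2866  0.008 ] [0.0457 0.0655 0.0462 0.064 ] [[0.6625, -0.2685], [0.6561, -0.3138], [0.5912, -0.3049], [0.5991, -0.2593]]
B [ 0.4247 -0.2381  0.008 ] [0.0443 0.0637 0.0452 0.0628] [[0.4585, -0.2203], [0.4535, -0.2643], [0.3903, -0.2563], [0.3963, -0.2115]]
C [0.4182 0.2407 0.008 ] [0.0476 0.065  0.0468 0.065 ] [[0.451, 0.2644], [0.4505, 0.2168], [0.3855, 0.2173], [0.3859, 0.2641]]
A [ 0.6295 -0.2893  0.008 ] [0.0639 0.0433 0.0644 0.0465] [[0.6009, -0.2619], [0.6639, -0.2723], [0.
[... 369 characters left out ...]
4  0.066 ]
handle top
[ 0.5279 -0.3754  0.126 ]
[ 0.5265 -0.3953  0.126 ]
[ 0.5065 -0.3927  0.126 ]
[ 0.5088 -0.3724  0.126 ]
[ 0.5113 -0.3759  0.126 ]
[ 0.5302 -0.3801  0.126 ]
[ 0.5253 -0.3984  0.126 ]
[ 0.5065 -0.3926  0.126 ]
mat
[0.5703 0.4363 0.004 ]
[0.5722 0.3258 0.004 ]
[0.4633 0.3221 0.004 ]
[0.4627 0.4326 0.004 ]
head top (array([0.51412788, 0.38273949, 0.06086392]), np.float64(0.0015271022340904658))
handle end (array([0.3836275 , 0.38237096, 0.04810922]), np.float64(0.0033506890820542688)) [array([0.3814, 0.3814, 0.052 ]), array([0.3816, 0.3629, 0.052 ]), array([0.3815, 0.3734, 0.052 ])]
bigstyl [(array([ 0.4381411 , -0.32248031,  0.16920324]), np.float64(0.002223396756004423))]
```

arm_command(commands=[[[1.4,1.23,0],-0.5],[[2.8,2.46,0],-1],[[4.2,3.7,0],-1.5],[[5.6,4.9,0],-2],[[7,6.15,0],-2.5],[[8.4,7.4,0],-3],[[9.8,8.6,0],-3.4],[[11.2,9.83,0],-3.83],[[11.2,9.83,0],-3.83],[[11.2,9.83,0],-3.83]], gripper=50)

```text
t: 1.1
ee_pos: [0.5184, -0.3841, 0.2059]
orientation: [0.996, -0.086, -0.0, -0.001]
contact_force: [-0.4, -0.5, 0.3]
gripper_width: 0.0502
```

```bash
cat >> h.py <<'E'
def st():
    s=sense();q=s["orientation"];m=R.from_quat(q).as_matrix()
    print("t",round(s["t"],2),"tcp",np.round(s["ee_pos"],4),"jaw deg",round(np.degrees(np.arctan2(m[1,1],m[0,1]))%180,2),"tilt",np.round(m[:2,2],4),"F",np.round(s["contact_force"],1),"w",round(s["gripper_width"]*1000,1))
    return s
E
python3 - <<'E'
from h import *
s=st();print(s["joint_pos"]);snap("1");crop("side1","d1",230,180,430,330,4);crop("top1","d2",400,150,520,270,5)
E
```

```text
t 1.1 tcp [ 0.5184 -0.3841  0.2059] jaw deg 80.18 tilt [-0.0007  0.0021] F [-0.4 -0.5  0.3] w 50.2
[ 0.48048171  0.53638594  0.14138872  1.52604927 -0.08295804  1.08675458
 -1.10115109]
```

View pics/d1.png

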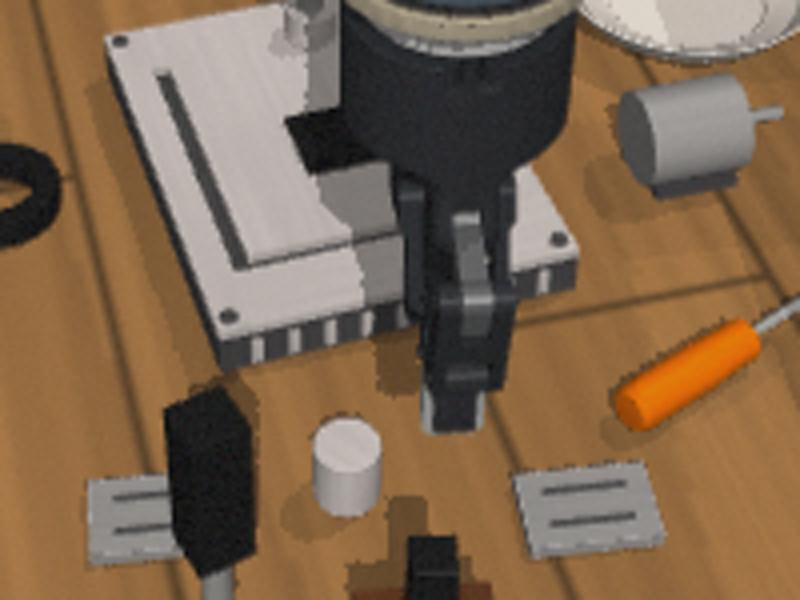

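View pics/d2.png

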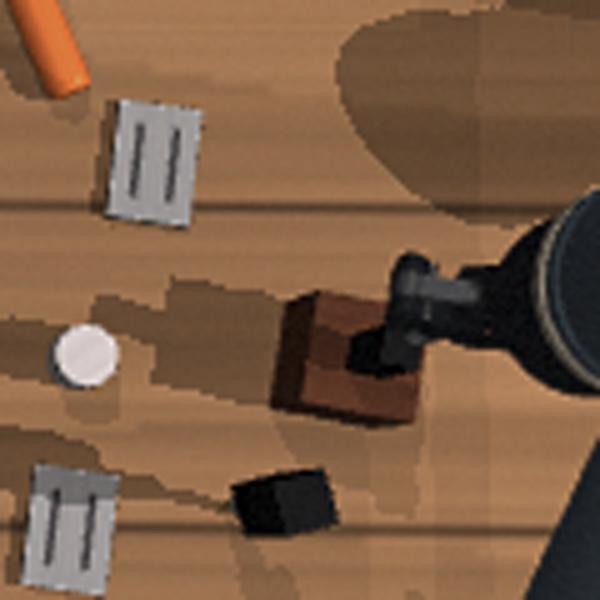

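arm_command(commands=[[[-0.03,-0.05,-1],0],[[-0.03,-0.05,-2],0],[[-0.03,-0.05,-3],0],[[-0.03,-0.05,-3.8],0],[[-0.03,-0.05,-4.4],0],[[-0.03,-0.05,-4.8],0],[[-0.03,-0.05,-4.96],0],[[-0.03,-0.05,-4.96],0]])

```text
t: 2.0
ee_pos: [0.515, -0.3885, 0.0822]
orientation: [0.996, -0.088, -0.001, -0.0]
contact_force: [0.5, -0.5, 1.2]
gripper_width: 0.0498
```

```bash
python3 - <<'E'
from h import *
s=st();snap("2");crop("side2","d1",290,270,390,390,5);crop("top2","d2",420,180,520,260,6)
E
```

```text
t 2.0 tcp [ 0.515  -0.3885  0.0822] jaw deg 79.86 tilt [-0.0014  0.001 ] F [ 0.5 -0.5  1.2] w 49.8
```

View pics/d1.png

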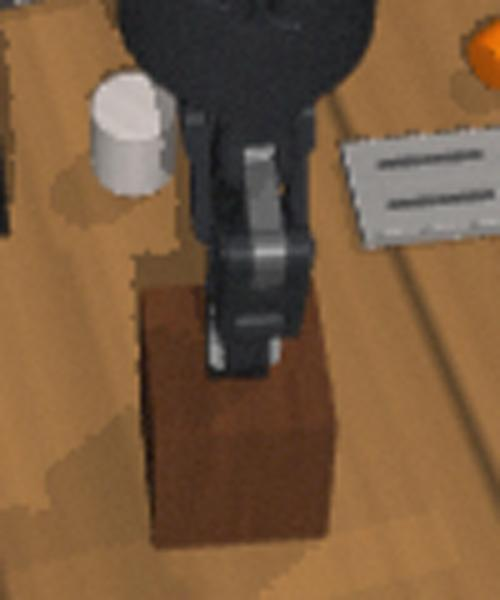

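View pics/d2.png

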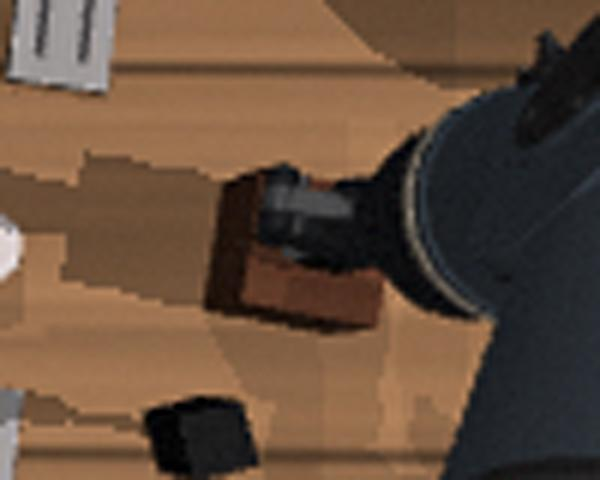

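```bash
python3 - <<'E'
from h import *
for i in range(6): s=st();read_camera("top")
E
```

```text
t 2.1 tcp [ 0.5157 -0.3885  0.0831] jaw deg 79.89 tilt [-0.0001  0.0003] F [ 0.5 -0.4 -0.3] w 49.8
t 2.15 tcp [ 0.5159 -0.3884  0.0832] jaw deg 79.91 tilt [0.0002 0.0001] F [-0.9  0.6 -0.1] w 49.9
t 2.2 tcp [ 0.5159 -0.3883  0.0832] jaw deg 79.91 tilt [0.0002 0.0002] F [-0.5  0.6  0.1] w 50.2
t 2.25 tcp [ 0.5159 -0.3882  0.0831] jaw deg 79.92 tilt [0.0001 0.0003] F [ 0.2  0.1 -0.4] w 50.1
t 2.3 tcp [ 0.5159 -0.3881  0.083 ] jaw deg 79.92 tilt [-0.      0.0004] F [ 0.3 -0.   0.1] w 49.8
t 2.35 tcp [ 0.5159 -0.388   0.0828] jaw deg 79.93 tilt [-0.0002  0.0005] F [-0.  -0.8  0.2] w 50.1
```

arm_command(commands=[[[0.07,0.09,-0.02],0],[[0.07,0.09,-0.02],0],[[0.07,0.09,-0.02],0],[[0.07,0.09,-0.02],0]])

```text
t: 2.8
ee_pos: [0.5175, -0.3857, 0.0822]
orientation: [0.996, -0.088, -0.0, -0.0]
contact_force: [0.2, 0.6, 0.2]
gripper_width: 0.0494
```

```bash
python3 - <<'E'
from h import *
s=st()
E
```

```text
t 2.8 tcp [ 0.5175 -0.3857  0.0822] jaw deg 79.93 tilt [-0.0005  0.0006] F [0.2 0.6 0.2] w 49.4
```

Good; close on the handle.

arm_command(commands=[[[0,0,0],0],[[0,0,0],0],[[0,0,0],0],[[0,0,0],0],[[0,0,0],0],[[0,0,0],0],[[0,0,0],0]], gripper=12, grip_force=50)

```text
t: 3.5
ee_pos: [0.5176, -0.3858, 0.0823]
orientation: [0.996, -0.088, -0.0, -0.0]
contact_force: [-0.3, 0.4, 2.1]
gripper_width: 0.019
```

```bash
python3 - <<'E'
from h import *
for i in range(3): s=st();read_camera("top")
print(s["joint_pos"],s["wrist_torque"])
E
```

```text
t 3.5 tcp [ 0.5176 -0.3858  0.0823] jaw deg 79.93 tilt [-0.0003  0.0004] F [-0.3  0.4  2.1] w 19.0
t 3.55 tcp [ 0.5176 -0.3858  0.0823] jaw deg 79.93 tilt [-0.0003  0.0004] F [ 0.1 -0.2  2.4] w 19.1
t 3.6 tcp [ 0.5176 -0.3858  0.0823] jaw deg 79.93 tilt [-0.0004  0.0005] F [-1.2  0.4  2.7] w 19.1
[ 0.49551349  0.6579323   0.12031411  1.66729698 -0.1005198   0.82294422
 -1.08712769] [-0.03164381  0.10672909  0.00662478]
```

arm_command(commands=[[[0,0,0.5],0],[[0,0,1.2],0],[[0,0,2],0],[[0,0,2.8],0],[[0,0,3.5],0],[[0,0,4],0],[[0,0,4.1],0],[[0,0,4.1],0]])

```text
t: 4.45
ee_pos: [0.5176, -0.3857, 0.185]
orientation: [0.996, -0.088, -0.0, -0.0]
contact_force: [0.4, -0.6, -1.3]
gripper_width: 0.0186
```

```bash
python3 - <<'E'
from h import *
s=st();snap("3");st();crop("side3","d1",290,240,390,360,5);crop("top3","d2",420,180,520,260,6)
E
```

```text
t 4.45 tcp [ 0.5176 -0.3857  0.185 ] jaw deg 79.93 tilt [-0.0001  0.0003] F [ 0.4 -0.6 -1.3] w 18.6
t 4.55 tcp [ 0.5172 -0.3854  0.1839] jaw deg 79.93 tilt [-0.0015  0.0013] F [ 0.5 -0.5 -1.5] w 18.8
```

View pics/d1.png

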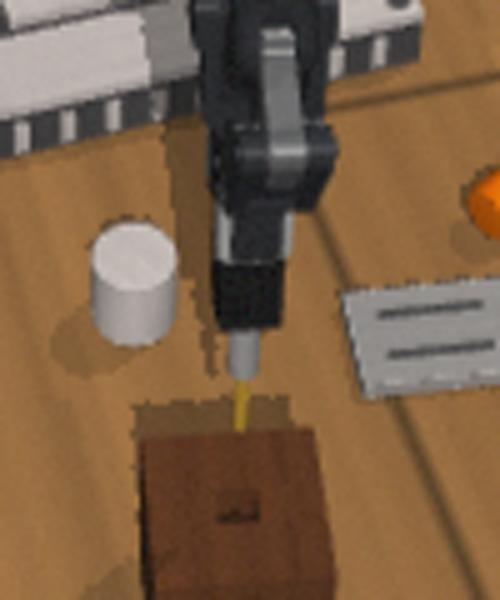

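View pics/d2.png

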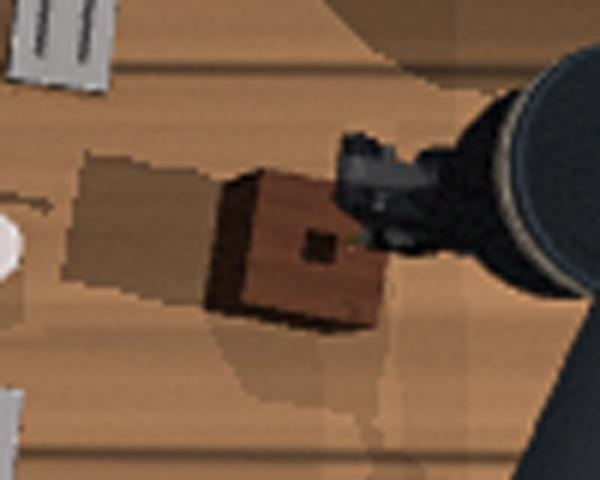

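```bash
python3 - <<'E'
from h import *
P=[.5174,-.3856,.1082]
print(proj("side",P),"seen",(240.5/5-.5+290,432.5/5-.5+240)); print(proj("top",P),"seen",(355.5/6-.5+420,243.5/6-.5+180))
print("hole",atz("side",(238.5/5-.5+290,508/5-.5+240),.066),atz("top",(320/6-.5+420,246/6-.5+180),.066))
E
```

```text
[[336.6272828  324.81675256]] seen (337.6, 326.0)
[[478.61121183 219.36779268]] seen (478.75, 220.08333333333334)
hole [ 0.51911716 -0.38738905  0.066     ] [ 0.5176746  -0.38354114  0.066     ]
```

```bash
cat >> h.py <<'E'
OFF={"side":np.array([1.0,1.2]),"top":np.array([.1,.7])}
_p=proj
def proj(n,P): return _p(n,P)+OFF[n]
_r=ray
def ray(n,uv): return _r(n,np.asarray(uv)-OFF[n])
E
python3 m1.py
```

```text
[ 0.5686 -0.0155  0.057  -0.003 ] yaw deg 3.265995195496691
[[0.3, -0.2], [-0.0, -0.2], [-0.2, 0.3], [0.1, 0.2], [0.2, 1.1], [0.4, -1.4], [-0.6, -0.5], [0.1, 1.0]]
[ 0.5683 -0.0153  0.0585] yaw deg 3.3498441591816683
[[0.1, -0.3], [-0.1, -0.4], [-0.1, 0.3], [0.0, 0.3]]
[ 0.5677 -0.0189  0.0556] yaw deg 3.183764080155926
[[0.3, 1.0], [0.6, -1.2], [-0.9, -0.3], [-0.0, 0.8]]
pad corners
[0.617  0.0061 0.0342] 0.0008
[ 0.6199 -0.0423  0.0347] 0.001
[ 0.55   -0.0456  0.0313] 0.0
[0.5469 0.0027 0.0347] 0.0007
pin (array([0.58248148, 0.08008305, 0.06697933]), np.float64(0.0007411721874936134))
A [ 0.6292 -0.2864  0.008 ] [0.0457 0.0656 0.0462 0.0641] [[0.6645, -0.2683], [0.6581, -0.3136], [0.5931, -0.3046], [0.6011, -0.2591]]
B [ 0.4266 -0.2379  0.008 ] [0.0443 0.0637 0.0452 0.0629] [[0.4604, -0.2201], [0.4554, -0.264], [0.3922, -0.2561], [0.3982, -0.2113]]
C [0.4201 0.241  0.008 ] [0.0476 0.065  0.0468 0.0651] [[0.4529, 0.2647], [0.4524, 0.2172], [0.3874, 0.2176], [0.3878, 0.2644]]
A [ 0.6287 -0.2861  0.008 ] [0.064  0.0435 0.0645 0.0468] [[0.5999, -0.2585], [0.6631, -0.2689], [0.6579, -0.
[... 360 characters left out ...]
8  0.066 ]
handle top
[ 0.5296 -0.3752  0.126 ]
[ 0.5283 -0.3951  0.126 ]
[ 0.5083 -0.3925  0.126 ]
[ 0.5106 -0.3722  0.126 ]
[ 0.5104 -0.3732  0.126 ]
[ 0.5294 -0.3774  0.126 ]
[ 0.5244 -0.3958  0.126 ]
[ 0.5056 -0.39    0.126 ]
mat
[0.5723 0.4367 0.004 ]
[0.5741 0.3261 0.004 ]
[0.4652 0.3225 0.004 ]
[0.4646 0.4329 0.004 ]
head top (array([0.51357456, 0.38187257, 0.06550461]), np.float64(0.0013926887287465798))
handle end (array([0.3834905 , 0.38151497, 0.05260015]), np.float64(0.00039582726181704923)) [array([0.3832, 0.3817, 0.052 ]), array([0.3834, 0.3632, 0.052 ]), array([0.3833, 0.3738, 0.052 ])]
bigstyl [(array([ 0.43829115, -0.32154327,  0.17133475]), np.float64(0.00431306213849807))]
```

arm_command(commands=[[[0.2,1.0,0],0],[[0.2,2.4,0],0],[[0.2,4,0],0],[[0.2,5.6,0],0],[[0.1,7.2,0],0],[[0,8.8,0],0],[[0,10.4,0],0],[[-0.2,12,0],0],[[-0.4,13.5,0],0],[[-0.6,14.8,0],0]])

```text
t: 5.55
ee_pos: [0.5013, -0.0132, 0.1831]
orientation: [0.996, -0.087, -0.002, -0.001]
contact_force: [0.4, 0.3, -1.3]
gripper_width: 0.0187
```

```bash
python3 - <<'E'
from h import *
s=st()
E
```

```text
t 5.55 tcp [ 0.5013 -0.0132  0.1831] jaw deg 80.0 tilt [-0.0031  0.0016] F [ 0.4  0.3 -1.3] w 18.7
```

arm_command(commands=[[[-0.1,0.8,-0.2],0],[[-0.25,1.6,-0.6],0],[[-0.4,2.4,-1.1],0],[[-0.5,2.9,-1.6],0],[[-0.51,3.11,-2],0],[[-0.51,3.11,-2.08],0],[[-0.51,3.11,-2.08],0],[[-0.51,3.11,-2.08],0],[[-0.51,3.11,-2.08],0]])

```text
t: 6.45
ee_pos: [0.489, 0.0638, 0.1316]
orientation: [0.996, -0.088, -0.001, -0.001]
contact_force: [-1.1, 0.7, -0.2]
gripper_width: 0.0189
```

```bash
python3 - <<'E'
from h import *
s=st();snap("4");s=st();crop("side4","d1",240,160,360,270,6);crop("top4","d2",280,150,400,250,6)
P=s["ee_pos"]-[0,0,.0763]
print(proj("side",P),proj("top",P))
E
```

```text
t 6.45 tcp [0.489  0.0638 0.1316] jaw deg 79.93 tilt [-0.0021  0.0015] F [-1.1  0.7 -0.2] w 18.9
t 6.55 tcp [0.4888 0.0641 0.1316] jaw deg 79.96 tilt [-0.0023  0.0017] F [-0.1  0.1 -0.2] w 18.9
[[270.33426259 189.89884264]] [[302.12681314 230.8438508 ]]
```

View pics/d1.png

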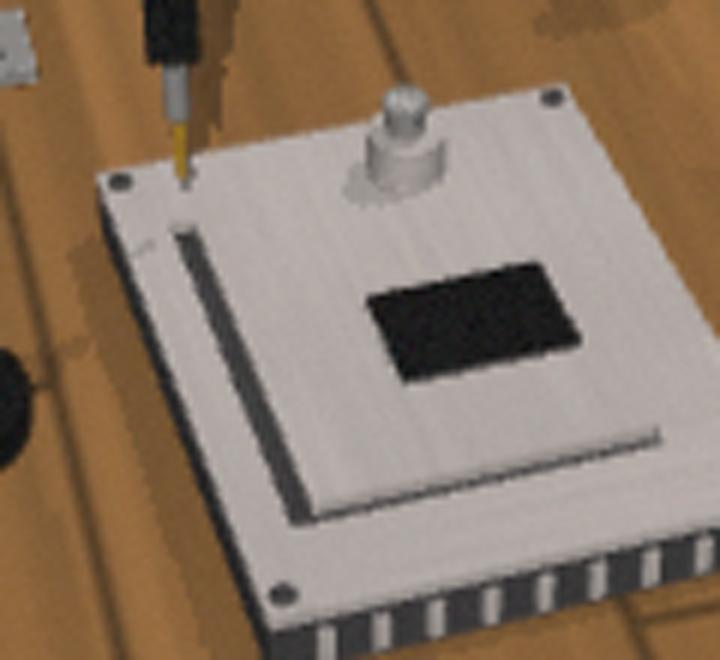

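View pics/d2.png

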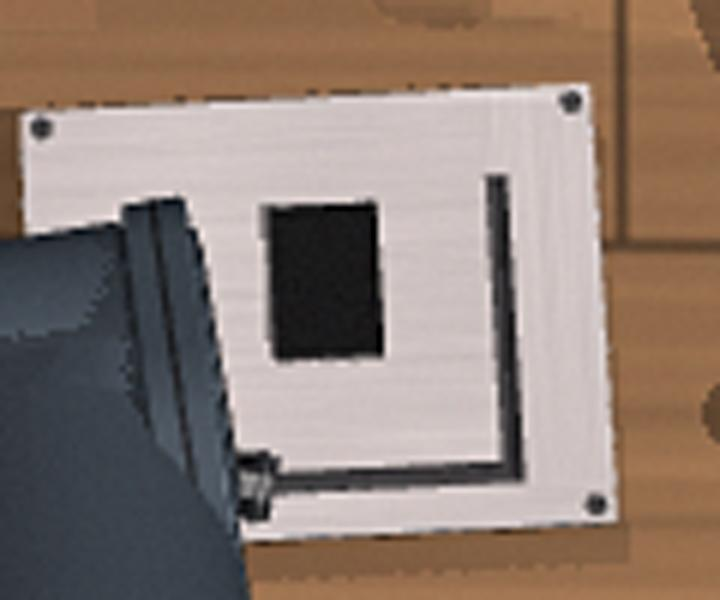

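```bash
cat >> h.py <<'E'
CASE=np.array([.5683,-.0160,np.radians(3.3)])
def cw(P,c=None):
    c=CASE if c is None else c
    P=np.atleast_2d(np.asarray(P,float))/1000;k,s=np.cos(c[2]),np.sin(c[2])
    return np.c_[k*P[:,0]-s*P[:,1]+c[0],s*P[:,0]+k*P[:,1]+c[1],P[:,2]]
def overlay(src,n,out,box,k,polys):
    x0,y0,x1,y1=box
    im=cv2.imread(f"pics/{src}.png")[y0:y1,x0:x1];im=cv2.resize(im,None,fx=k,fy=k,interpolation=cv2.INTER_CUBIC)
    for p,col in polys:
        q=((proj(n,p)+.5-[x0,y0])*k-.5)
        cv2.polylines(im,[np.round(q*16).astype(int).reshape(-1,1,2)],True,col,1,cv2.LINE_AA,4)
    cv2.imwrite(f"pics/{out}.png",im)
E
python3 - <<'E'
import h
from h import *
h.OFF["side"]=np.array([.5,1.1])
L=[(-80,90,30),(-70,90,30),(-70,-80,30),(60,-80,30),(60,-90,30),(-80,-90,30)]
fl=[(x,y,24) for x,y,z in L]
O=[(100,130,30),(100,-130,30),(-100,-130,30),(-100,130,30)]
pl=[(cw(L),(0,0,255)),(cw(fl),(255,0,0)),(cw(O),(0,200,0))]
overlay("side4","side","d1",(245,165,375,270),6,pl)
overlay("top4","top","d2",(280,155,390,245),7,pl)
E
```

View pics/d1.png

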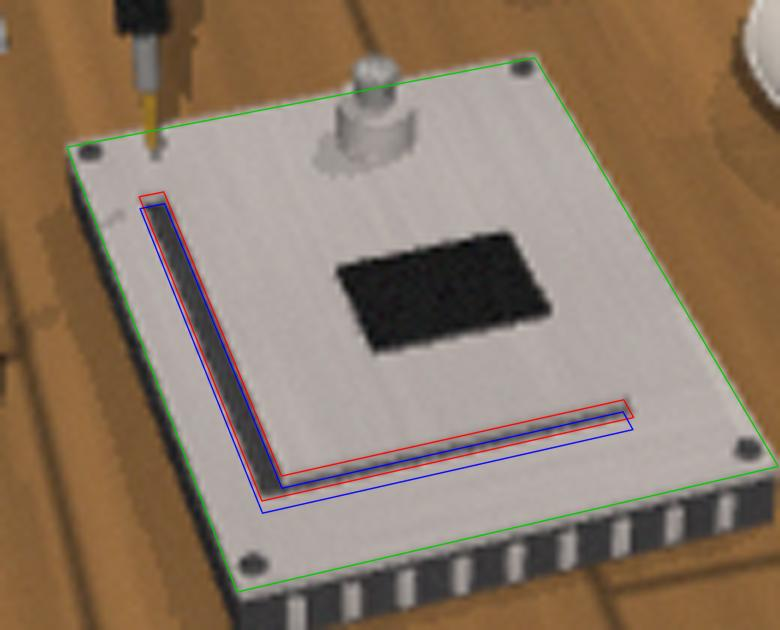

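View pics/d2.png

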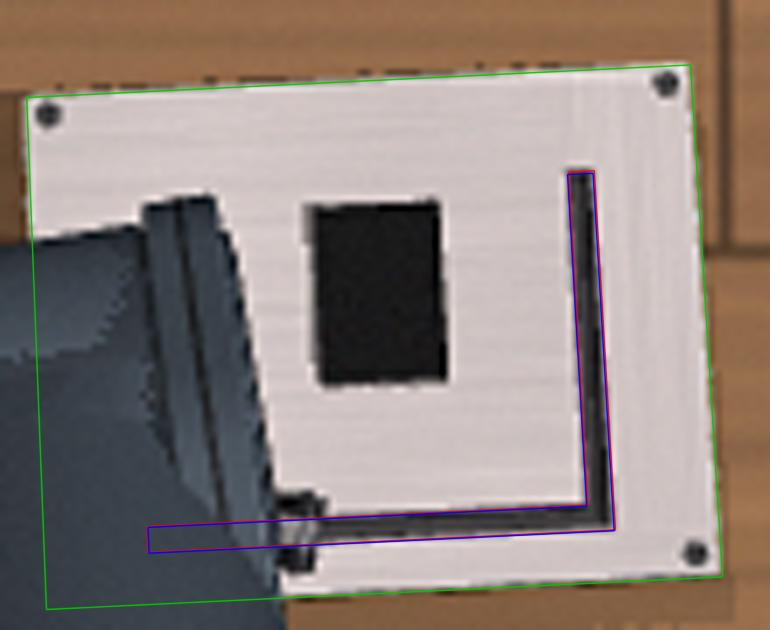

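arm_command(commands=[[[-0.01,0.02,-0.2],0],[[-0.01,0.02,-0.5],0],[[-0.01,0.02,-0.75],0],[[-0.01,0.02,-0.9],0],[[-0.01,0.02,-0.98],0],[[-0.01,0.02,-1.0],0],[[-0.01,0.02,-1.0],0],[[-0.01,0.02,-1.0],0]])

```text
t: 7.35
ee_pos: [0.4887, 0.0646, 0.1067]
orientation: [0.996, -0.088, -0.001, -0.001]
contact_force: [-0.2, 0.1, -1.1]
gripper_width: 0.0189
```

```bash
python3 - <<'E'
from h import *
print(cw([(-75,85,24),(-75,-85,24),(55,-85,24)]))
s=st();snap("5");s=st();crop("side5","d1",245,165,305,215,12)
E
```

```text
[[ 0.48853142  0.06454175  0.024     ]
 [ 0.49831731 -0.10517636  0.024     ]
 [ 0.62810174 -0.09769303  0.024     ]]
t 7.35 tcp [0.4887 0.0646 0.1067] jaw deg 79.95 tilt [-0.0019  0.0017] F [-0.2  0.1 -1.1] w 18.9
t 7.45 tcp [0.4887 0.0646 0.1067] jaw deg 79.95 tilt [-0.0019  0.0018] F [ 0.7  0.2 -0.1] w 18.6
```

View pics/d1.png

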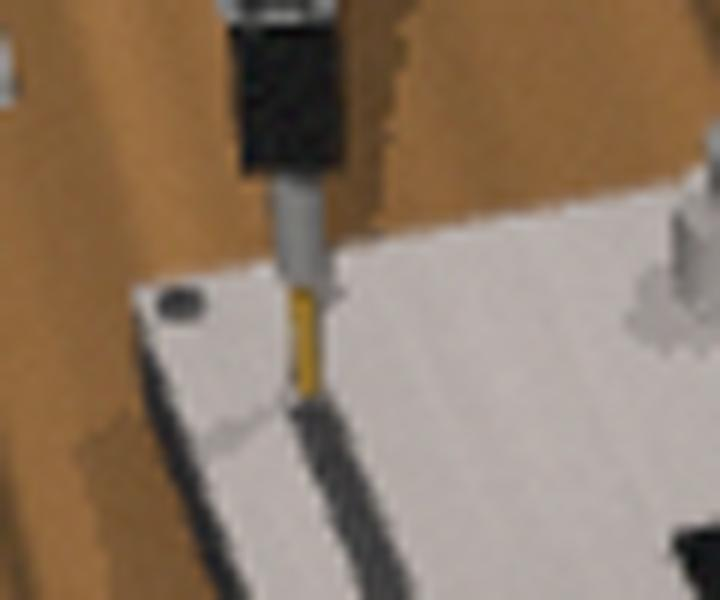

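arm_command(commands=[[[0,0,-0.04],0],[[0,0,-0.08],0],[[0,0,-0.12],0],[[0,0,-0.16],0],[[0,0,-0.19],0],[[0,0,-0.19],0],[[0,0,-0.19],0],[[0,0,-0.19],0]])

```text
t: 8.25
ee_pos: [0.4888, 0.0646, 0.102]
orientation: [0.996, -0.088, -0.001, -0.001]
contact_force: [-0.1, 0.1, -0.9]
gripper_width: 0.0188
```

```bash
python3 - <<'E'
from h import *
s=st();snap("6");s=st();crop("side6","d1",245,165,305,215,12);print(s["wrist_torque"])
E
```

```text
t 8.25 tcp [0.4888 0.0646 0.102 ] jaw deg 79.96 tilt [-0.0018  0.0018] F [-0.1  0.1 -0.9] w 18.8
t 8.35 tcp [0.4888 0.0646 0.1021] jaw deg 79.96 tilt [-0.0018  0.0018] F [ 0.2 -0.2 -1. ] w 18.9
[ 0.02589147 -0.0239852  -0.00584985]
```

View pics/d1.png

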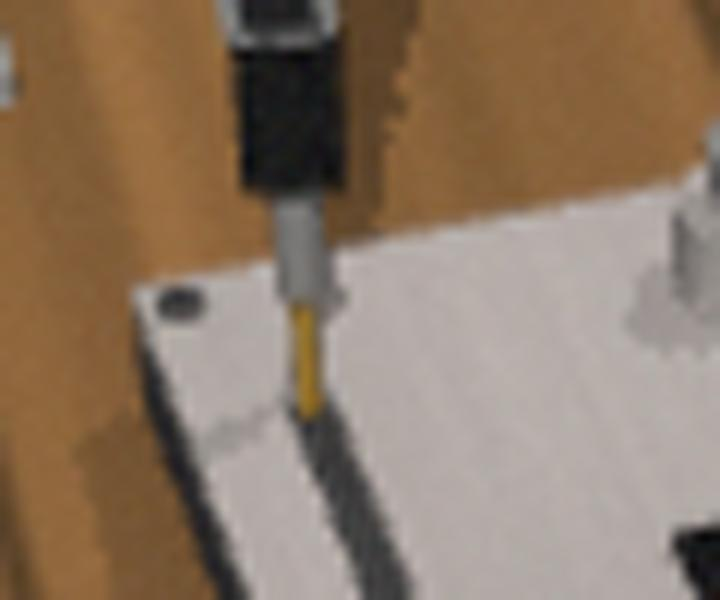

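arm_command(commands=[[[0,0,-0.02],0],[[0,0,-0.04],0],[[0,0,-0.06],0],[[0,0,-0.06],0]])

```text
t: 8.75
ee_pos: [0.4887, 0.0646, 0.1005]
orientation: [0.996, -0.088, -0.001, -0.001]
contact_force: [0.2, 0.6, -0.8]
gripper_width: 0.0189
```

arm_command(commands=[[[0,0,-0.02],0],[[0,0,-0.04],0],[[0,0,-0.05],0],[[0,0,-0.05],0]])

```text
t: 9.15
ee_pos: [0.4892, 0.0646, 0.0999]
orientation: [0.996, -0.088, -0.0, -0.001]
contact_force: [-1.6, -0.2, 9.4]
gripper_width: 0.0188
```

```bash
python3 - <<'E'
from h import *
for i in range(3):s=st();read_camera("side")
print(s["wrist_torque"])
E
```

```text
t 9.15 tcp [0.4892 0.0646 0.0999] jaw deg 79.95 tilt [-0.0008  0.002 ] F [-1.6 -0.2  9.4] w 18.8
t 9.2 tcp [0.4892 0.0646 0.0999] jaw deg 79.94 tilt [-0.0008  0.0019] F [-1.7 -0.3  8.4] w 19.1
t 9.25 tcp [0.4892 0.0646 0.0999] jaw deg 79.95 tilt [-0.0008  0.002 ] F [-1.4 -0.1  9.3] w 19.1
[-0.13916847  0.42440341  0.0513836 ]
```

arm_command(commands=[[[-0.02,0,0.05],0],[[-0.02,0,0.05],0],[[-0.02,0,0.05],0],[[-0.02,0,0.05],0]])

```text
t: 9.7
ee_pos: [0.4885, 0.0646, 0.101]
orientation: [0.996, -0.088, -0.001, -0.001]
contact_force: [-0.2, -1.0, -1.5]
gripper_width: 0.0187
```

arm_command(commands=[[[0.002,-0.04,0.01],0],[[0.008,-0.14,0.01],0],[[0.015,-0.26,0.01],0],[[0.022,-0.38,0.01],0],[[0.029,-0.5,0.01],0],[[0.036,-0.62,0.01],0],[[0.043,-0.74,0.01],0],[[0.05,-0.86,0.01],0],[[0.057,-0.98,0.01],0],[[0.064,-1.1,0.01],0]])

```text
t: 10.7
ee_pos: [0.4901, 0.0368, 0.1012]
orientation: [0.996, -0.088, -0.001, -0.001]
contact_force: [-0.4, 0.3, -1.1]
gripper_width: 0.0194
```

```bash
cat >> h.py <<'E'
def seam():
    s=st();p=s["ee_pos"];k,sn=np.cos(CASE[2]),np.sin(CASE[2]);d=p[:2]-CASE[:2]
    print("case mm",np.round([1000*(k*d[0]+sn*d[1]),1000*(-sn*d[0]+k*d[1])],1),"tip z",round(1000*(p[2]-.0761),1))
E
python3 -c "
from h import *
seam()"
```

```text
t 10.7 tcp [0.4901 0.0368 0.1012] jaw deg 79.95 tilt [-0.0011  0.0019] F [-0.4  0.3 -1.1] w 19.4
case mm [-75.   57.2] tip z 25.1
```

arm_command(commands=[[[0.007,-0.13,0],0],[[0.014,-0.25,0],0],[[0.021,-0.37,0],0],[[0.028,-0.49,0],0],[[0.035,-0.61,0],0],[[0.042,-0.73,0],0],[[0.049,-0.85,0],0],[[0.056,-0.97,0],0],[[0.063,-1.09,0],0],[[0.07,-1.21,0],0]])

```text
t: 11.7
ee_pos: [0.4919, 0.0064, 0.1012]
orientation: [0.996, -0.088, -0.001, -0.001]
contact_force: [-1.5, -0.6, -0.7]
gripper_width: 0.0188
```

```bash
python3 -c "
from h import *
seam()"
```

```text
t 11.7 tcp [0.4919 0.0064 0.1012] jaw deg 79.95 tilt [-0.0011  0.0019] F [-1.5 -0.6 -0.7] w 18.8
case mm [-75.   26.7] tip z 25.1
```

arm_command(commands=[[[0.007,-0.13,0],0],[[0.014,-0.25,0],0],[[0.021,-0.37,0],0],[[0.028,-0.49,0],0],[[0.035,-0.61,0],0],[[0.042,-0.73,0],0],[[0.049,-0.85,0],0],[[0.056,-0.97,0],0],[[0.063,-1.09,0],0],[[0.07,-1.21,0],0]])

```text
t: 12.7
ee_pos: [0.4937, -0.0242, 0.1012]
orientation: [0.996, -0.088, -0.001, -0.001]
contact_force: [0.3, 0.2, -0.9]
gripper_width: 0.0185
```

arm_command(commands=[[[0.007,-0.13,0],0],[[0.014,-0.25,0],0],[[0.021,-0.37,0],0],[[0.028,-0.49,0],0],[[0.035,-0.61,0],0],[[0.042,-0.73,0],0],[[0.049,-0.85,0],0],[[0.056,-0.97,0],0],[[0.063,-1.09,0],0],[[0.07,-1.21,0],0]])

```text
t: 13.7
ee_pos: [0.4954, -0.0547, 0.1013]
orientation: [0.996, -0.088, -0.001, -0.001]
contact_force: [0.3, 0.1, -0.6]
gripper_width: 0.0186
```

```bash
python3 -c "
from h import *
seam()"
```

```text
t 13.7 tcp [ 0.4954 -0.0547  0.1013] jaw deg 79.95 tilt [-0.0011  0.0019] F [ 0.3  0.1 -0.6] w 18.6
case mm [-75.  -34.4] tip z 25.2
```

arm_command(commands=[[[0.007,-0.13,0],0],[[0.014,-0.25,0],0],[[0.021,-0.37,0],0],[[0.028,-0.49,0],0],[[0.035,-0.61,0],0],[[0.042,-0.73,0],0],[[0.049,-0.85,0],0],[[0.056,-0.97,0],0],[[0.063,-1.09,0],0],[[0.07,-1.21,0],0]])

```text
t: 14.7
ee_pos: [0.4972, -0.0851, 0.1012]
orientation: [0.996, -0.088, -0.001, -0.001]
contact_force: [0.3, 0.0, -1.4]
gripper_width: 0.0195
```

```bash
python3 -c "
from h import *
seam()"
```

```text
t 14.7 tcp [ 0.4972 -0.0851  0.1012] jaw deg 79.95 tilt [-0.0011  0.0019] F [ 0.3  0.  -1.4] w 19.5
case mm [-75.  -64.9] tip z 25.1
```

arm_command(commands=[[[0.007,-0.13,0],0],[[0.014,-0.25,0],0],[[0.021,-0.37,0],0],[[0.028,-0.49,0],0],[[0.035,-0.61,0],0],[[0.041,-0.71,0],0],[[0.045,-0.78,0],0],[[0.046,-0.804,0],0],[[0.046,-0.804,0],0],[[0.05,-0.804,0],0]])

```text
t: 15.7
ee_pos: [0.4985, -0.1051, 0.1013]
orientation: [0.996, -0.088, -0.001, -0.001]
contact_force: [0.2, 0.4, -0.7]
gripper_width: 0.0193
```

```bash
python3 -c "
from h import *
seam();snap('7');seam();crop('side7','d1',255,200,345,265,8);print(proj('side',[.4983,-.1052,.0252]))"
```

```text
t 15.7 tcp [ 0.4985 -0.1051  0.1013] jaw deg 79.96 tilt [-0.001  0.002] F [ 0.2  0.4 -0.7] w 19.3
case mm [-74.8 -85. ] tip z 25.2
t 15.8 tcp [ 0.4985 -0.1051  0.1012] jaw deg 79.97 tilt [-0.0011  0.002 ] F [ 0.4 -0.9 -1.2] w 18.9
case mm [-74.8 -84.9] tip z 25.1
[[290.36232739 247.64644833]]
```

View pics/d1.png

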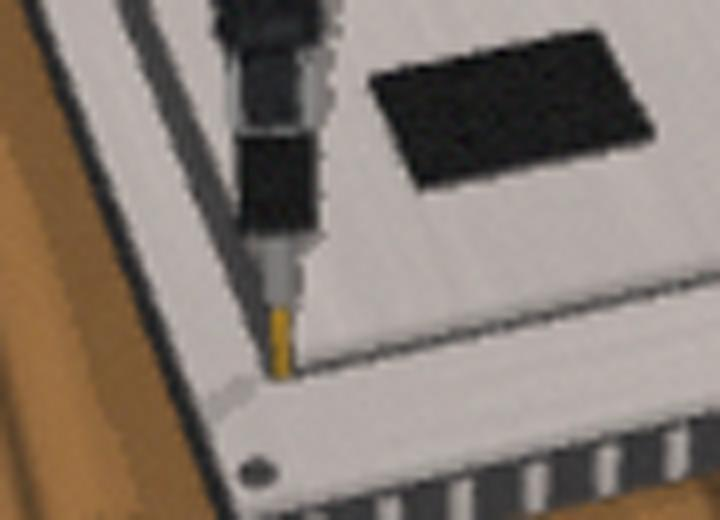

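arm_command(commands=[[[0.04,0,0],0],[[0.14,0.006,0],0],[[0.26,0.013,0],0],[[0.38,0.02,0],0],[[0.5,0.027,0],0],[[0.62,0.034,0],0],[[0.74,0.041,0],0],[[0.86,0.048,0],0],[[0.98,0.055,0],0],[[1.1,0.062,0],0]])

```text
t: 16.8
ee_pos: [0.5262, -0.1035, 0.1012]
orientation: [0.996, -0.087, -0.001, -0.001]
contact_force: [-0.1, -0.1, -0.2]
gripper_width: 0.0188
```

```bash
python3 -c "
from h import *
seam()"
```

```text
t 16.8 tcp [ 0.5262 -0.1035  0.1012] jaw deg 79.96 tilt [-0.0011  0.002 ] F [-0.1 -0.1 -0.2] w 18.8
case mm [-47. -85.] tip z 25.1
```

arm_command(commands=[[[0.13,0.007,0],0],[[0.25,0.014,0],0],[[0.37,0.021,0],0],[[0.49,0.028,0],0],[[0.61,0.035,0],0],[[0.73,0.042,0],0],[[0.85,0.049,0],0],[[0.97,0.056,0],0],[[1.09,0.063,0],0],[[1.21,0.07,0],0]])

```text
t: 17.8
ee_pos: [0.5568, -0.1018, 0.1012]
orientation: [0.996, -0.087, -0.001, -0.001]
contact_force: [0.2, -0.2, -1.4]
gripper_width: 0.0188
```

arm_command(commands=[[[0.13,0.007,0],0],[[0.25,0.014,0],0],[[0.37,0.021,0],0],[[0.49,0.028,0],0],[[0.61,0.035,0],0],[[0.73,0.042,0],0],[[0.85,0.049,0],0],[[0.97,0.056,0],0],[[1.09,0.063,0],0],[[1.21,0.07,0],0]])

```text
t: 18.8
ee_pos: [0.5872, -0.1, 0.1012]
orientation: [0.996, -0.087, -0.001, -0.001]
contact_force: [-0.4, 0.0, -0.6]
gripper_width: 0.0186
```

```bash
python3 -c "
from h import *
seam()"
```

```text
t 18.8 tcp [ 0.5872 -0.1     0.1012] jaw deg 79.96 tilt [-0.0011  0.002 ] F [-0.4  0.  -0.6] w 18.6
case mm [ 14. -85.] tip z 25.1
```

arm_command(commands=[[[0.13,0.007,0],0],[[0.25,0.014,0],0],[[0.37,0.021,0],0],[[0.49,0.028,0],0],[[0.61,0.035,0],0],[[0.73,0.042,0],0],[[0.85,0.049,0],0],[[0.97,0.056,0],0],[[1.09,0.063,0],0],[[1.21,0.07,0],0]])

```text
t: 19.8
ee_pos: [0.6177, -0.0983, 0.1012]
orientation: [0.996, -0.088, -0.001, -0.001]
contact_force: [0.7, -0.7, -1.5]
gripper_width: 0.0187
```

```bash
python3 -c "
from h import *
seam()"
```

```text
t 19.8 tcp [ 0.6177 -0.0983  0.1012] jaw deg 79.96 tilt [-0.0012  0.002 ] F [ 0.7 -0.7 -1.5] w 18.7
case mm [ 44.6 -85. ] tip z 25.1
```

arm_command(commands=[[[0.13,0.007,0],0],[[0.24,0.014,0],0],[[0.33,0.02,0],0],[[0.4,0.024,0],0],[[0.43,0.025,0],0],[[0.43,0.025,0],0],[[0.43,0.025,0],0]])

```text
t: 20.5
ee_pos: [0.6284, -0.0976, 0.1012]
orientation: [0.996, -0.088, -0.001, -0.001]
contact_force: [0.1, -0.2, -0.9]
gripper_width: 0.0188
```

```bash
python3 -c "
from h import *
seam();snap('8');seam();crop('side8','d1',305,190,365,240,10)"
```

```text
t 20.5 tcp [ 0.6284 -0.0976  0.1012] jaw deg 79.96 tilt [-0.0013  0.002 ] F [ 0.1 -0.2 -0.9] w 18.8
case mm [ 55.3 -85. ] tip z 25.1
t 20.6 tcp [ 0.6283 -0.0977  0.1012] jaw deg 79.96 tilt [-0.0012  0.0019] F [-0.3 -0.4 -0.6] w 18.7
case mm [ 55.2 -85. ] tip z 25.1
```

View pics/d1.png

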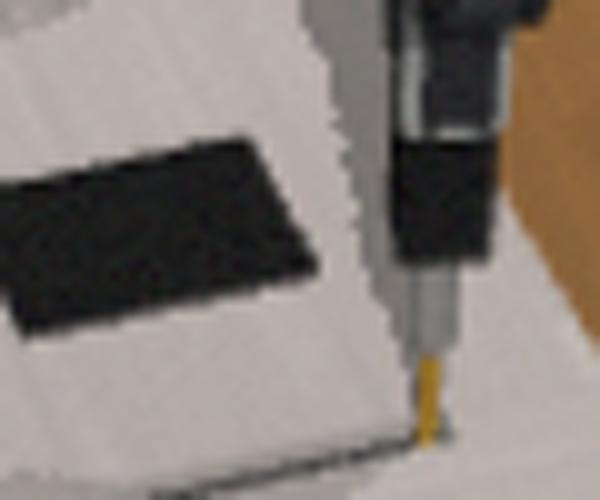

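arm_command(commands=[[[0,0,0.2],0],[[0,0,0.7],0],[[0,0,1.4],0],[[0,-0.4,2.3],0],[[-0.4,-1.4,3.1],0],[[-1,-2.6,3.4],0],[[-1.6,-4.2,3.4],0],[[-2.2,-5.8,3.4],0],[[-2.8,-7.4,3.4],0],[[-3.4,-9,3.4],0]])

```text
t: 21.6
ee_pos: [0.5428, -0.3243, 0.1877]
orientation: [0.996, -0.087, 0.0, -0.001]
contact_force: [0.1, 0.1, -0.6]
gripper_width: 0.0191
```

```bash
python3 -c "
from h import *
s=st();print((np.array([.5176,-.3858,.184])-s['ee_pos'])/.025)"
```

```text
t 21.6 tcp [ 0.5428 -0.3243  0.1877] jaw deg 79.96 tilt [0.0001 0.0013] F [ 0.1  0.1 -0.6] w 19.1
[-1.00826612 -2.46010025 -0.14683479]
```

arm_command(commands=[[[-0.5,-1.2,-0.1],0],[[-0.8,-1.9,-0.15],0],[[-1,-2.35,-0.15],0],[[-1.01,-2.46,-0.15],0],[[-1.01,-2.46,-0.15],0],[[-1.01,-2.46,-0.15],0],[[-1.01,-2.46,-0.15],0],[[-1.01,-2.46,-0.15],0]])

```text
t: 22.4
ee_pos: [0.5181, -0.3848, 0.184]
orientation: [0.996, -0.087, 0.0, -0.001]
contact_force: [0.1, -0.2, -0.3]
gripper_width: 0.019
```

```bash
python3 -c "
from h import *
s=st();snap('9');s=st();crop('side9','d1',290,240,390,360,5);print((np.array([.5176,-.3858,.184])-s['ee_pos'])/.025)"
```

```text
t 22.4 tcp [ 0.5181 -0.3848  0.184 ] jaw deg 80.05 tilt [0.0003 0.0016] F [ 0.1 -0.2 -0.3] w 19.0
t 22.5 tcp [ 0.5179 -0.3852  0.184 ] jaw deg 80.01 tilt [0.0002 0.0015] F [-0.4 -0.5 -0.9] w 18.7
[-0.01085163 -0.0227203   0.0017789 ]
```

View pics/d1.png

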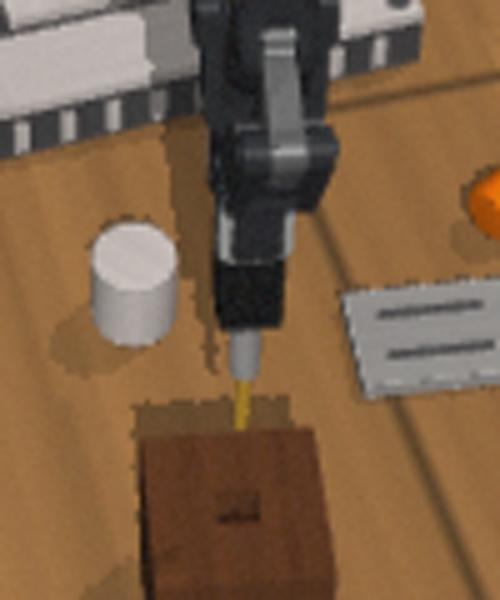

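arm_command(commands=[[[-0.01,-0.025,-0.4],0],[[-0.01,-0.025,-0.9],0],[[-0.01,-0.025,-1.4],0],[[-0.01,-0.025,-1.9],0],[[-0.01,-0.025,-2.2],0],[[-0.01,-0.025,-2.2],0]])

```text
t: 23.1
ee_pos: [0.5169, -0.3853, 0.1272]
orientation: [0.996, -0.087, -0.001, -0.001]
contact_force: [0.0, 0.1, -0.5]
gripper_width: 0.0189
```

```bash
python3 -c "
from h import *
s=st();print((np.array([.5176,-.3858,.0835])-s['ee_pos'])/.025)"
```

```text
t 23.1 tcp [ 0.5169 -0.3853  0.1272] jaw deg 80.01 tilt [-0.0021  0.003 ] F [ 0.   0.1 -0.5] w 18.9
[ 0.0282921  -0.01899025 -1.74809427]
```

arm_command(commands=[[[0.03,-0.02,-0.2],0],[[0.03,-0.02,-0.5],0],[[0.03,-0.02,-0.8],0],[[0.03,-0.02,-1.1],0],[[0.03,-0.02,-1.4],0],[[0.03,-0.02,-1.6],0],[[0.03,-0.02,-1.72],0],[[0.03,-0.02,-1.75],0],[[0.03,-0.02,-1.75],0]])

```text
t: 24.0
ee_pos: [0.5177, -0.3859, 0.0835]
orientation: [0.996, -0.087, -0.001, -0.001]
contact_force: [0.1, -1.3, -0.4]
gripper_width: 0.0189
```

```bash
python3 -c "
from h import *
s=st();print((np.array([.5176,-.3858,.0825])-s['ee_pos'])/.025)"
```

```text
t 24.0 tcp [ 0.5177 -0.3859  0.0835] jaw deg 80.01 tilt [-0.0019  0.0028] F [ 0.1 -1.3 -0.4] w 18.9
[-0.00449988  0.00590287 -0.04168202]
```

arm_command(commands=[[[0,0,-0.03],0],[[0,0,-0.045],0],[[0,0,-0.045],0]])

```text
t: 24.3
ee_pos: [0.5178, -0.386, 0.0825]
orientation: [0.996, -0.087, -0.001, -0.001]
contact_force: [-0.6, -1.1, -0.6]
gripper_width: 0.0187
```

arm_command(commands=[[[0,0,0],0],[[0,0,0],0],[[0,0,0],0],[[0,0,0],0],[[0,0,0],0]], gripper=50)

```text
t: 24.8
ee_pos: [0.5178, -0.386, 0.0826]
orientation: [0.996, -0.087, -0.001, -0.001]
contact_force: [-0.9, -0.9, -0.2]
gripper_width: 0.05
```

arm_command(commands=[[[0,0,0.5],0],[[0,0,1.5],0],[[0,0,2.5],0],[[0,0,3.5],0],[[0,0,4.5],0],[[0,0,5],0]])

```text
t: 25.4
ee_pos: [0.5185, -0.3867, 0.2109]
orientation: [0.996, -0.087, 0.001, -0.0]
contact_force: [0.3, 0.3, -0.6]
gripper_width: 0.0503
```

```bash
python3 -c "
from h import *
s=st();snap('10');crop('side10','d1',240,240,400,360,5);crop('top10','d2',385,150,515,270,5)"
```

```text
t 25.4 tcp [ 0.5185 -0.3867  0.2109] jaw deg 80.0 tilt [0.0015 0.0005] F [ 0.3  0.3 -0.6] w 50.3
```

View pics/d1.png

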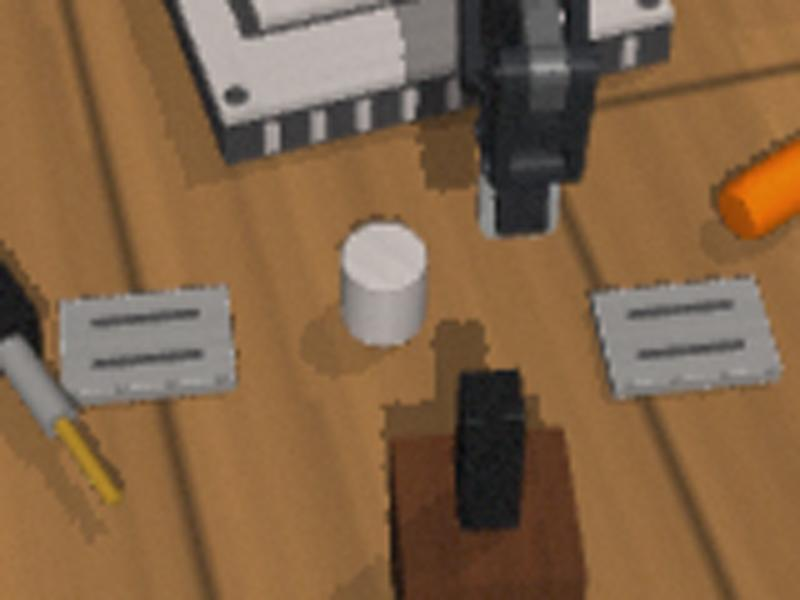

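View pics/d2.png

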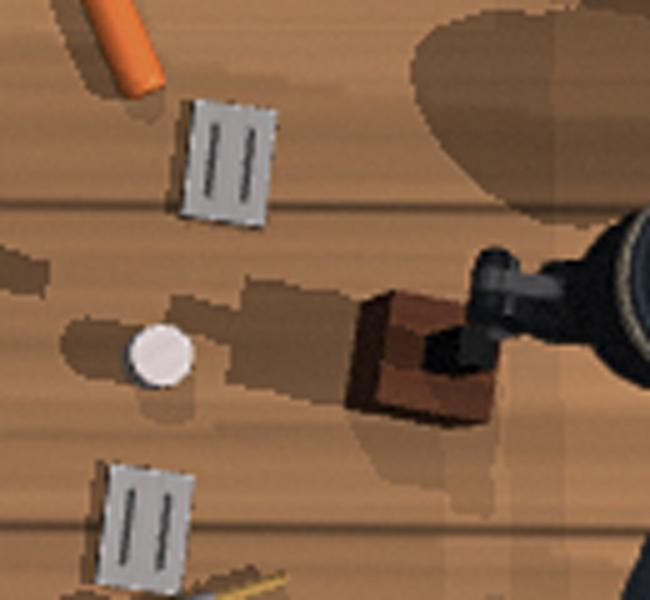

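```bash
python3 - <<'E'
import cv2,numpy as np
ims=[]
for i in [1,2,3,4,5,6,7,8,9]:
    im=cv2.imread(f"pics/top{i}.png")[200:330,330:520];im=cv2.resize(im,(266,182));cv2.putText(im,str(i),(5,20),0,.6,(0,0,255),2);ims.append(im)
cv2.imwrite("pics/mont.png",np.vstack([np.hstack(ims[j:j+3]) for j in(0,3,6)]))
E
```

```text
(no output)
```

View pics/mont.png

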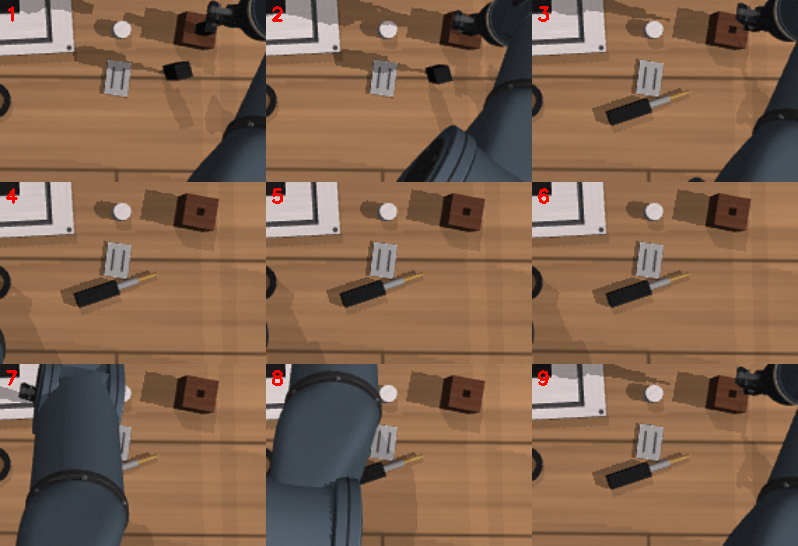

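View pics/side10.png

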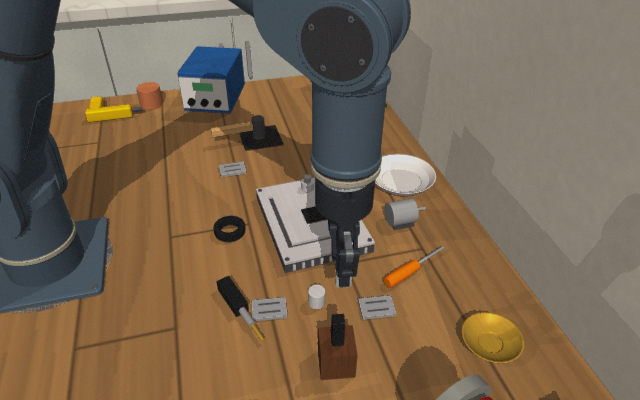

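View pics/top10.png

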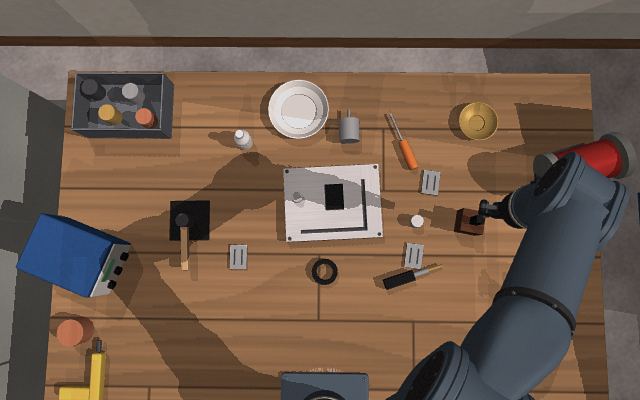

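arm_command(commands=[[[0.8,0.7,0],0.05],[[1.8,1.6,0],0.1],[[2.8,2.5,-0.5],0.2],[[3.7,3.4,-1.3],0.25],[[4.2,3.9,-2.2],0.25],[[4.42,4.02,-3.2],0.25],[[4.42,4.02,-4.2],0.25],[[4.42,4.02,-5.2],0.25],[[4.42,4.02,-6],0.25],[[4.42,4.02,-6],0.25]], gripper=62)

```text
t: 26.5
ee_pos: [0.6263, -0.2848, 0.0555]
orientation: [0.998, -0.07, -0.003, -0.002]
contact_force: [-0.1, 0.4, -0.0]
gripper_width: 0.0618
```

```bash
python3 -c "
from h import *
s=st();snap('11');s=st();crop('side11','d1',330,250,430,340,6);crop('top11','d2',385,140,485,220,6);print((np.array([.629,-.2863,.02])-s['ee_pos'])/.025)"
```

```text
t 26.5 tcp [ 0.6263 -0.2848  0.0555] jaw deg 82.02 tilt [-0.0053  0.0034] F [-0.1  0.4 -0. ] w 61.8
t 26.6 tcp [ 0.6286 -0.2859  0.0592] jaw deg 82.01 tilt [-0.0001  0.0012] F [ 1.4 -1.1  1. ] w 62.3
[ 0.01643531 -0.01407646 -1.56888026]
```

View pics/d1.png

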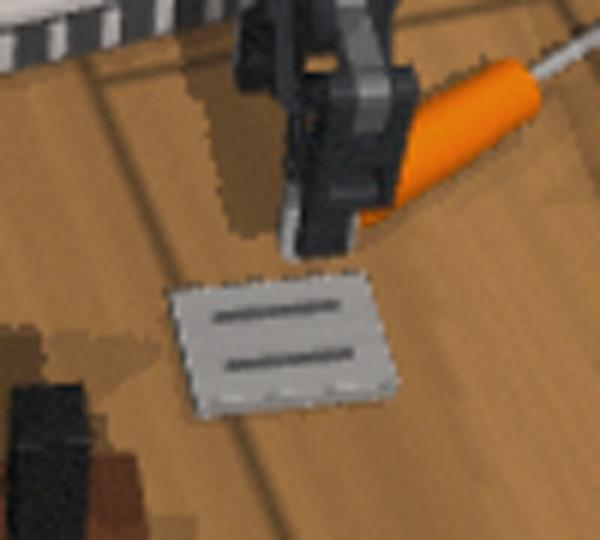

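View pics/d2.png

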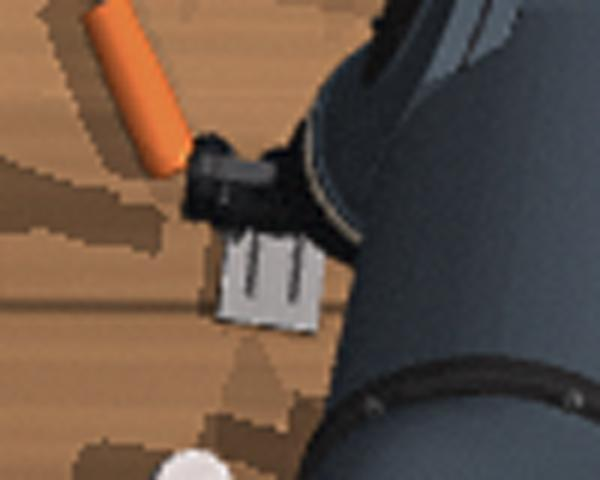

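```bash
python3 -c "
from h import *
for p in [(165,178),(193,150),(150,170),(180,125)]: print(np.round(atz('top',((p[0]+.5)/6-.5+385,(p[1]+.5)/6-.5+140),.012),4))
for p in [(362,222),(395,205)]: print(np.round(atz('side',((p[0]+.5)/6-.5+330,(p[1]+.5)/6-.5+250),.004),4))
"
```

```text
[ 0.6645 -0.2357  0.012 ]
[ 0.6777 -0.2488  0.012 ]
[ 0.6682 -0.2288  0.012 ]
[ 0.6894 -0.2429  0.012 ]
[ 0.6727 -0.2446  0.004 ]
[ 0.6863 -0.2403  0.004 ]
```

arm_command(commands=[[[0.02,-0.01,-0.5],0],[[0.02,-0.01,-1],0],[[0.02,-0.01,-1.4],0],[[0.02,-0.01,-1.7],0],[[0.02,-0.01,-1.9],0],[[0.02,-0.01,-1.9],0],[[0.02,-0.01,-1.9],0],[[0.02,-0.01,-1.9],0]])

```text
t: 27.4
ee_pos: [0.6294, -0.2864, 0.0122]
orientation: [0.998, -0.07, 0.0, -0.0]
contact_force: [0.9, 0.2, -0.1]
gripper_width: 0.062
```

```bash
python3 -c "
from h import *
s=st();snap('12');s=st();crop('side12','d1',330,260,430,340,7)"
```

```text
t 27.4 tcp [ 0.6294 -0.2864  0.0122] jaw deg 82.0 tilt [0.0007 0.0008] F [ 0.9  0.2 -0.1] w 62.0
t 27.5 tcp [ 0.6294 -0.2863  0.0122] jaw deg 82.0 tilt [0.0006 0.0009] F [-0.3 -1.  -0.5] w 62.2
```

View pics/d1.png

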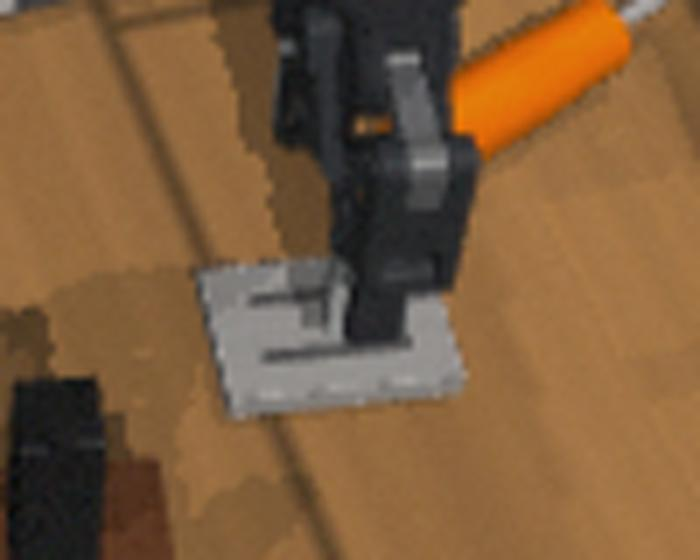

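```bash
python3 -c "
from h import *
p,d=ray('side',(375.5/7-.5+330,345.5/7-.5+260))
for y in(-.317,-.322,-.327,-.332): print(p+d*(y-p[1])/d[1])
"
```

```text
[ 0.62828318 -0.317       0.03446658]
[ 0.62580117 -0.322       0.04122988]
[ 0.62331915 -0.327       0.04799319]
[ 0.62083714 -0.332       0.05475649]
```

```bash
python3 -c "
from h import *
p,d=ray('side',(240.5/5-.5+290,377.5/5-.5+270))
for y in(-.413,-.418,-.423,-.428): print(p+d*(y-p[1])/d[1])
"
```

```text
[ 0.50954091 -0.413       0.09712975]
[ 0.50783381 -0.418       0.10462551]
[ 0.50612672 -0.423       0.11212126]
[ 0.50441963 -0.428       0.11961702]
```

arm_command(commands=[[[0,0,-0.1],0],[[0,0,-0.2],0],[[0,0,-0.3],0],[[0,0,-0.36],0],[[0,0,-0.36],0],[[0,0,-0.36],0]], gripper=54)

```text
t: 28.1
ee_pos: [0.6293, -0.2864, 0.0031]
orientation: [0.998, -0.07, 0.0, -0.0]
contact_force: [-0.2, -0.3, 0.2]
gripper_width: 0.0538
```

```bash
python3 -c "
from h import *
s=st();snap('13');s=st();crop('side13','d1',330,260,430,340,7)"
```

```text
t 28.1 tcp [ 0.6293 -0.2864  0.0031] jaw deg 82.0 tilt [0.0005 0.0009] F [-0.2 -0.3  0.2] w 53.8
t 28.2 tcp [ 0.6294 -0.2863  0.0033] jaw deg 82.0 tilt [0.0008 0.0009] F [ 1.  -0.3  0.7] w 54.0
```

View pics/d1.png

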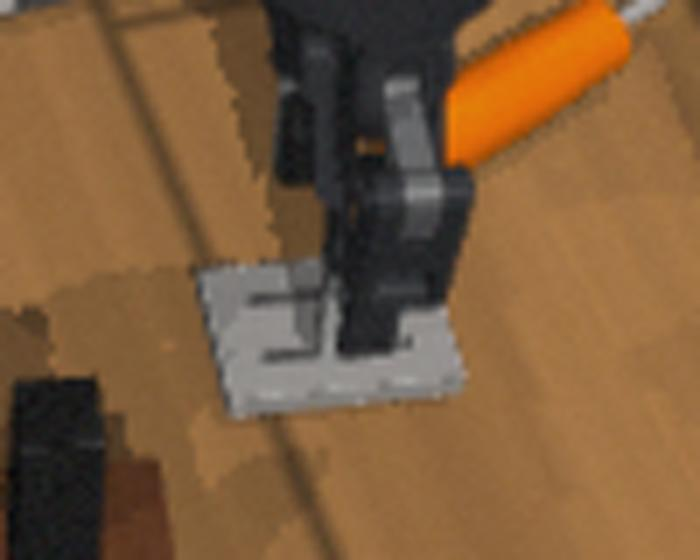

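```bash
python3 -c "
from h import *
for q in [(370,352),(340,352),(400,352)]:
  for z in (.008,.014,.02,.026,.032):
    print(q,np.round(atz('side',((q[0]+.5)/7-.5+330,(q[1]+.5)/7-.5+260),z),4))
print(proj('side',[.6254,-.3138,.003])*7-np.array([330,260])*7)
"
```

```text
(370, 352) [ 0.6358 -0.2994  0.008 ]
(370, 352) [ 0.6336 -0.3038  0.014 ]
(370, 352) [ 0.6314 -0.3082  0.02  ]
(370, 352) [ 0.6293 -0.3126  0.026 ]
(370, 352) [ 0.6271 -0.317   0.032 ]
(340, 352) [ 0.6278 -0.2973  0.008 ]
(340, 352) [ 0.6257 -0.3017  0.014 ]
(340, 352) [ 0.6236 -0.3061  0.02  ]
(340, 352) [ 0.6215 -0.3106  0.026 ]
(340, 352) [ 0.6193 -0.315   0.032 ]
(400, 352) [ 0.6438 -0.3015  0.008 ]
(400, 352) [ 0.6415 -0.3059  0.014 ]
(400, 352) [ 0.6393 -0.3103  0.02  ]
(400, 352) [ 0.6371 -0.3147  0.026 ]
(400, 352) [ 0.6348 -0.3191  0.032 ]
[[348.03431693 409.41896834]]
```

arm_command(commands=[[[0,0,-0.08],0],[[0,0,-0.16],0],[[0,0,-0.2],0],[[0,0,-0.2],0]], gripper=56)

```text
t: 28.6
ee_pos: [0.6293, -0.2863, -0.002]
orientation: [0.998, -0.07, 0.0, -0.001]
contact_force: [0.4, -0.1, -1.1]
gripper_width: 0.0563
```

No contact at TCP −2 mm, so the open fingertips stand well behind the TCP. Continue guarded.

arm_command(commands=[[[0,0,-0.05],0],[[0,0,-0.1],0],[[0,0,-0.12],0],[[0,0,-0.12],0]])

```text
t: 29.0
ee_pos: [0.6292, -0.2863, -0.0051]
orientation: [0.998, -0.07, 0.0, -0.001]
contact_force: [1.1, 1.0, -0.6]
gripper_width: 0.0559
```

```bash
python3 -c "
from h import *
s=st();snap('14');s=st();crop('side14','d1',330,260,430,340,7)"
```

```text
t 29.0 tcp [ 0.6292 -0.2863 -0.0051] jaw deg 82.0 tilt [0.0002 0.0011] F [ 1.1  1.  -0.6] w 55.9
t 29.1 tcp [ 0.6293 -0.2863 -0.005 ] jaw deg 82.0 tilt [0.0004 0.001 ] F [-1.  -0.4  0.7] w 56.0
```

View pics/d1.png

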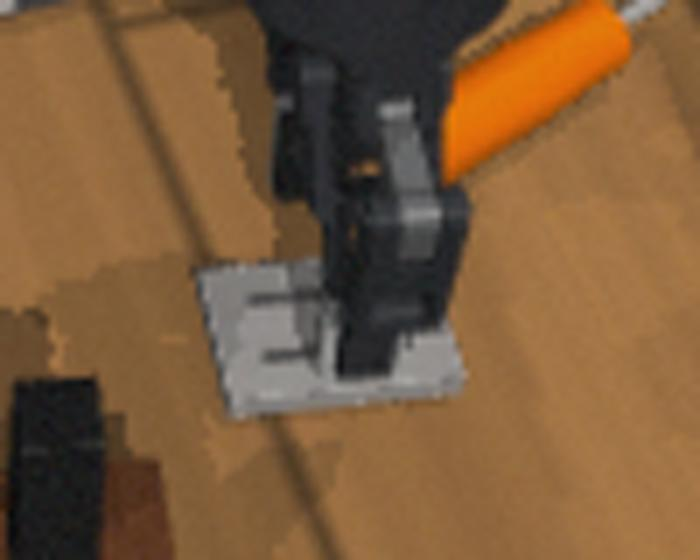

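arm_command(commands=[[[0,0,-0.05],0],[[0,0,-0.1],0],[[0,0,-0.15],0],[[0,0,-0.15],0]])

```text
t: 29.5
ee_pos: [0.6291, -0.2862, -0.009]
orientation: [0.998, -0.07, -0.0, -0.001]
contact_force: [-0.1, 0.1, 0.6]
gripper_width: 0.056
```

arm_command(commands=[[[0,0,-0.04],0],[[0,0,-0.08],0],[[0,0,-0.12],0],[[0,0,-0.12],0]])

```text
t: 29.9
ee_pos: [0.629, -0.2861, -0.0122]
orientation: [0.998, -0.07, -0.0, -0.001]
contact_force: [-0.1, -0.2, -0.6]
gripper_width: 0.0558
```

```bash
python3 -c "
from h import *
s=st();snap('15');s=st();crop('side15','d1',330,260,430,340,7)"
```

```text
t 29.9 tcp [ 0.629  -0.2861 -0.0122] jaw deg 82.0 tilt [-0.0002  0.0013] F [-0.1 -0.2 -0.6] w 55.8
t 30.0 tcp [ 0.6291 -0.2862 -0.0121] jaw deg 82.0 tilt [-0.      0.0012] F [-0.6 -0.2  1.4] w 56.3
```

View pics/d1.png

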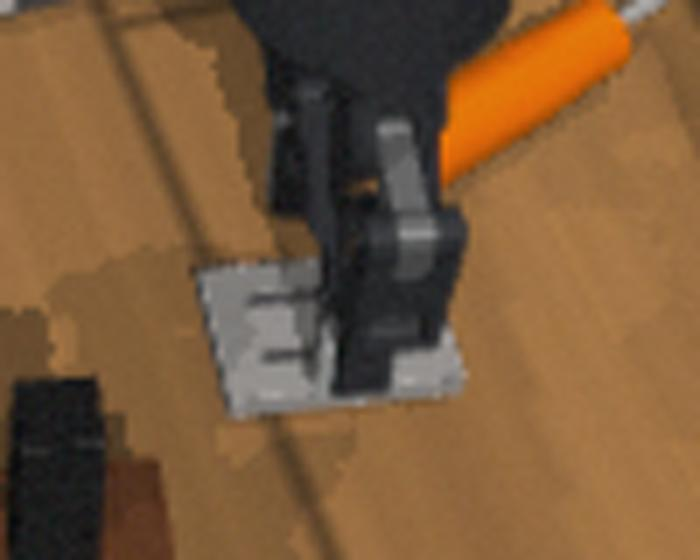

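arm_command(commands=[[[0,0,-0.04],0],[[0,0,-0.08],0],[[0,0,-0.1],0],[[0,0,-0.1],0]], gripper=51)

```text
t: 30.4
ee_pos: [0.6291, -0.2862, -0.0147]
orientation: [0.998, -0.07, -0.0, -0.001]
contact_force: [0.2, 1.1, 0.4]
gripper_width: 0.0512
```

```bash
python3 -c "
from h import *
s=st();snap('16');s=st();crop('side16','d1',330,260,430,340,7)"
```

```text
t 30.4 tcp [ 0.6291 -0.2862 -0.0147] jaw deg 82.0 tilt [-0.0002  0.0012] F [0.2 1.1 0.4] w 51.2
t 30.5 tcp [ 0.6291 -0.2862 -0.0146] jaw deg 82.0 tilt [-0.0001  0.0012] F [0.6 0.2 0.1] w 50.8
```

View pics/d1.png

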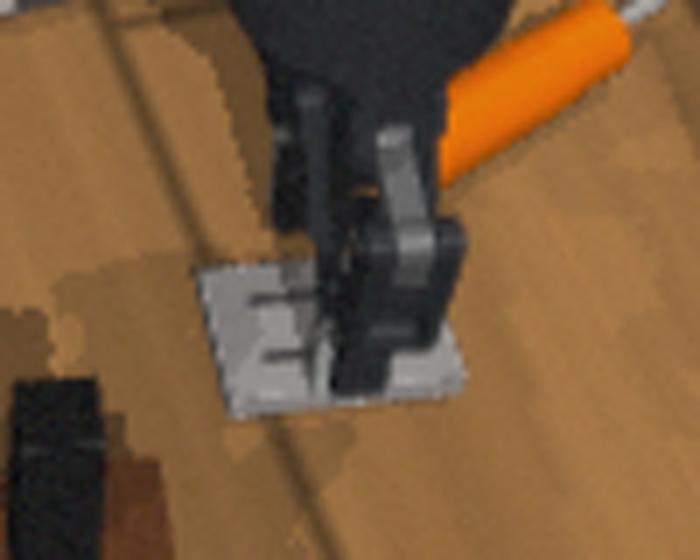

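arm_command(commands=[[[0,0,-0.04],0],[[0,0,-0.08],0],[[0,0,-0.12],0],[[0,0,-0.12],0]])

```text
t: 30.9
ee_pos: [0.629, -0.2862, -0.0178]
orientation: [0.998, -0.07, -0.0, -0.001]
contact_force: [0.0, 1.4, 0.7]
gripper_width: 0.051
```

arm_command(commands=[[[0,0,-0.04],0],[[0,0,-0.08],0],[[0,0,-0.08],0]])

```text
t: 31.2
ee_pos: [0.6289, -0.2863, -0.0199]
orientation: [0.998, -0.07, -0.0, -0.001]
contact_force: [0.3, 0.1, -0.8]
gripper_width: 0.0507
```

```bash
python3 -c "
from h import *
s=st();snap('17');s=st();crop('side17','d1',330,260,430,340,7)"
```

```text
t 31.2 tcp [ 0.6289 -0.2863 -0.0199] jaw deg 82.0 tilt [-0.0004  0.0012] F [ 0.3  0.1 -0.8] w 50.7
t 31.3 tcp [ 0.6289 -0.2863 -0.0199] jaw deg 81.99 tilt [-0.0005  0.0012] F [ 0.1 -0.9 -0.7] w 51.2
```

View pics/d1.png

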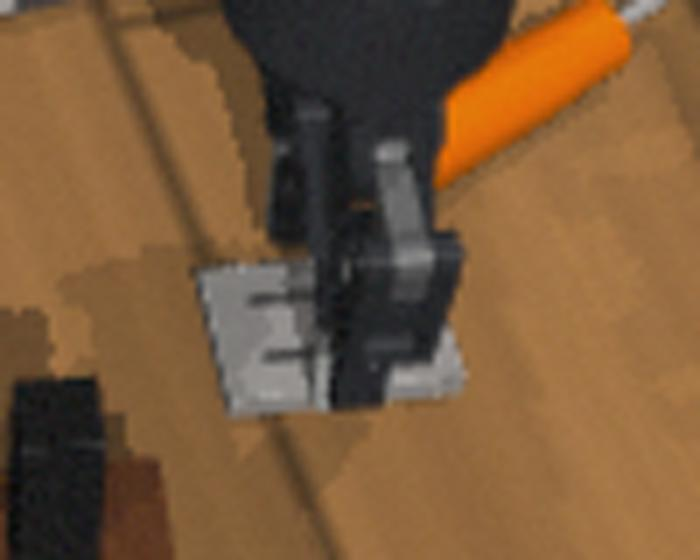

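arm_command(commands=[[[0,0,0],0],[[0,0,0],0],[[0,0,0],0],[[0,0,0],0],[[0,0,0],0]], gripper=40, grip_force=50)

```text
t: 31.8
ee_pos: [0.629, -0.2865, -0.0192]
orientation: [0.998, -0.07, -0.0, -0.0]
contact_force: [-1.7, 0.3, 5.5]
gripper_width: 0.0425
```

```bash
python3 -c "
from h import *
s=st();snap('18');s=st();crop('side18','d1',330,260,430,340,7)"
```

```text
t 31.8 tcp [ 0.629  -0.2865 -0.0192] jaw deg 81.99 tilt [-0.0001  0.0009] F [-1.7  0.3  5.5] w 42.5
t 31.9 tcp [ 0.629  -0.2865 -0.0192] jaw deg 81.99 tilt [-0.0001  0.0009] F [-1.3 -0.9  5.2] w 42.3
```

View pics/d1.png

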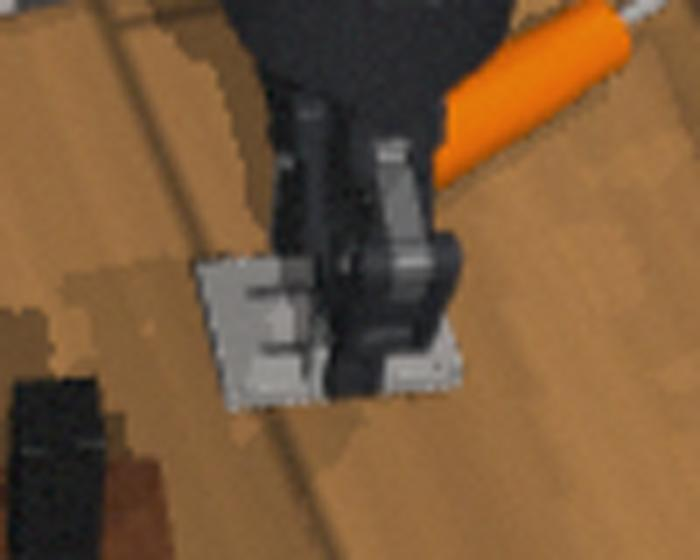

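arm_command(commands=[[[0,0,0.15],0],[[0,0,0.4],0],[[0,0,0.8],0],[[0,0,1.2],0],[[0,0,1.6],0],[[0,0,1.6],0],[[0,0,1.6],0]])

```text
t: 32.6
ee_pos: [0.6292, -0.2865, 0.0213]
orientation: [0.998, -0.07, 0.0, -0.0]
contact_force: [-0.1, 0.1, -1.5]
gripper_width: 0.0425
```

```bash
python3 -c "
from h import *
s=st();snap('19');s=st();crop('side19','d1',320,230,430,320,7);crop('top19','d2',385,140,485,220,6)"
```

```text
t 32.6 tcp [ 0.6292 -0.2865  0.0213] jaw deg 81.99 tilt [0.0006 0.0007] F [-0.1  0.1 -1.5] w 42.5
t 32.7 tcp [ 0.6287 -0.2863  0.0205] jaw deg 81.99 tilt [-0.0006  0.0012] F [-0.3  0.2 -1.6] w 42.0
```

View pics/d1.png

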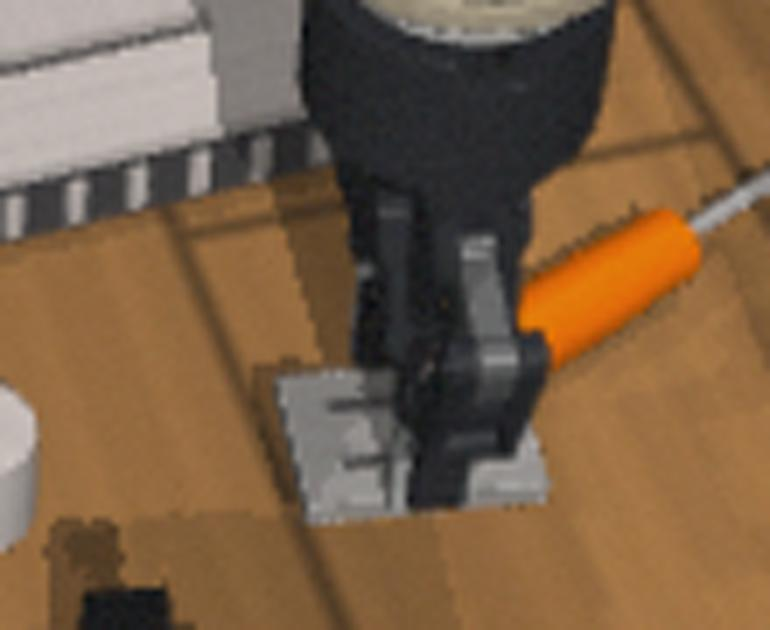

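View pics/d2.png

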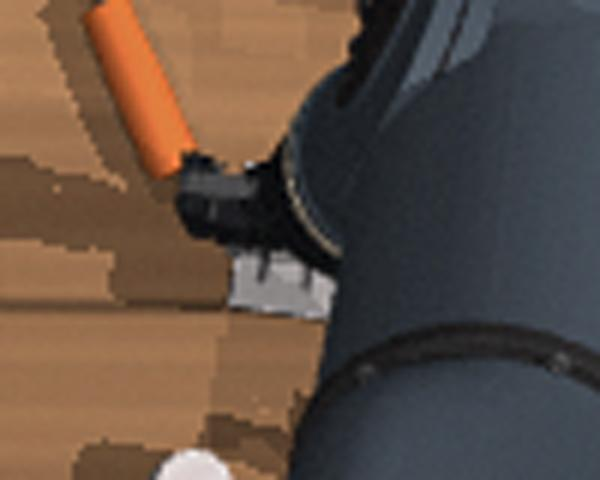

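arm_command(commands=[[[0,0.2,0.8],0.1],[[-0.1,0.8,1.6],0.25],[[-0.3,2,2.2],0.4],[[-0.6,3.5,2.2],0.6],[[-0.9,5,2.2],0.8],[[-1.1,6.5,2.2],1],[[-1.4,8,2.2],1.2],[[-1.6,9.3,2.2],1.35],[[-1.75,10.2,2.2],1.41],[[-1.81,10.66,2.2],1.41]])

```text
t: 33.7
ee_pos: [0.5828, -0.017, 0.0751]
orientation: [1.0, 0.03, -0.001, -0.001]
contact_force: [-0.0, 0.1, -1.6]
gripper_width: 0.0427
```

```bash
python3 -c "
from h import *
s=st();print((np.array([.5836,-.02,.055])-s['ee_pos'])/.025)"
```

```text
t 33.7 tcp [ 0.5828 -0.017   0.0751] jaw deg 93.45 tilt [-0.0019  0.0021] F [-0.   0.1 -1.6] w 42.7
[ 0.0321568  -0.12042939 -0.80428234]
```

arm_command(commands=[[[0.03,-0.12,-0.3],0],[[0.03,-0.12,-0.8],0],[[0.03,-0.12,-1.3],0],[[0.03,-0.12,-1.6],0],[[0.03,-0.12,-1.6],0],[[0.03,-0.12,-1.6],0],[[0.03,-0.12,-1.6],0]])

```text
t: 34.4
ee_pos: [0.5839, -0.0202, 0.0354]
orientation: [1.0, 0.03, -0.001, -0.001]
contact_force: [-0.5, 0.6, -1.0]
gripper_width: 0.0426
```

```bash
python3 -c "
from h import *
s=st();snap('20');s=st();crop('side20','d1',270,175,370,250,8);crop('top20','d2',280,155,390,245,7)
print((np.array([.5836,-.02,.02])-s['ee_pos'])/.025)"
```

```text
t 34.4 tcp [ 0.5839 -0.0202  0.0354] jaw deg 93.43 tilt [-0.0013  0.0021] F [-0.5  0.6 -1. ] w 42.6
t 34.5 tcp [ 0.5839 -0.02    0.0356] jaw deg 93.45 tilt [-0.0011  0.0021] F [-0.1  0.7 -1.3] w 42.1
[-0.01069312  0.00169109 -0.62238665]
```

View pics/d1.png

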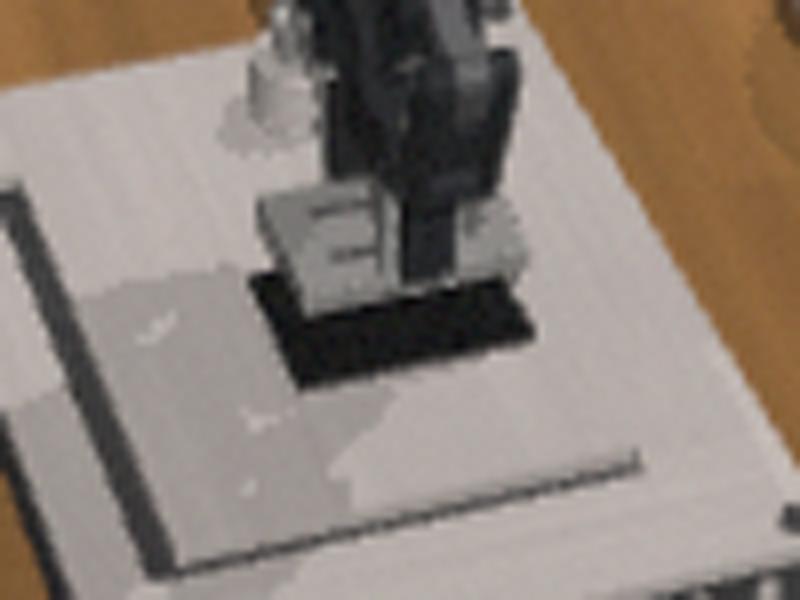

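View pics/d2.png

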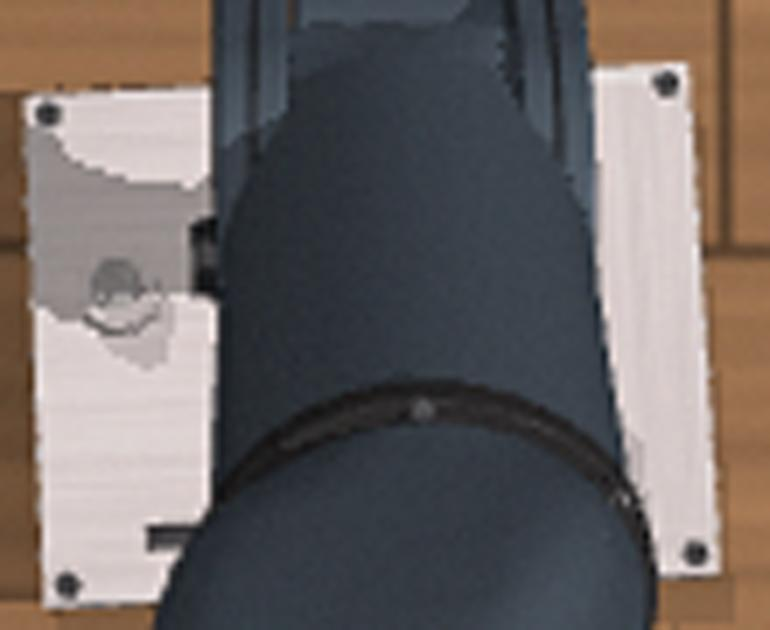

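```bash
cat >> h.py <<'E'
def rect(cx,cy,yaw,z,w=66,l=46):
    c=np.array([cx,cy,np.radians(yaw)]);return cw([(w/2,l/2,z),(w/2,-l/2,z),(-w/2,-l/2,z),(-w/2,l/2,z)],c)
E
python3 -c "
import h
from h import *
h.OFF['side']=np.array([.6,1.1])
pad=cw([(50,20,33),(50,-30,33),(-20,-30,33),(-20,20,33)])
b=1000*(.0355+.0192)
overlay('side20','side','d1',(270,175,370,250),8,[(rect(.5839,-.0201,3.4,b),(0,0,255)),(rect(.5839,-.0201,3.4,b+8),(0,255,0)),(pad,(255,0,0))])
"
```

```text
(no output)
```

View pics/d1.png

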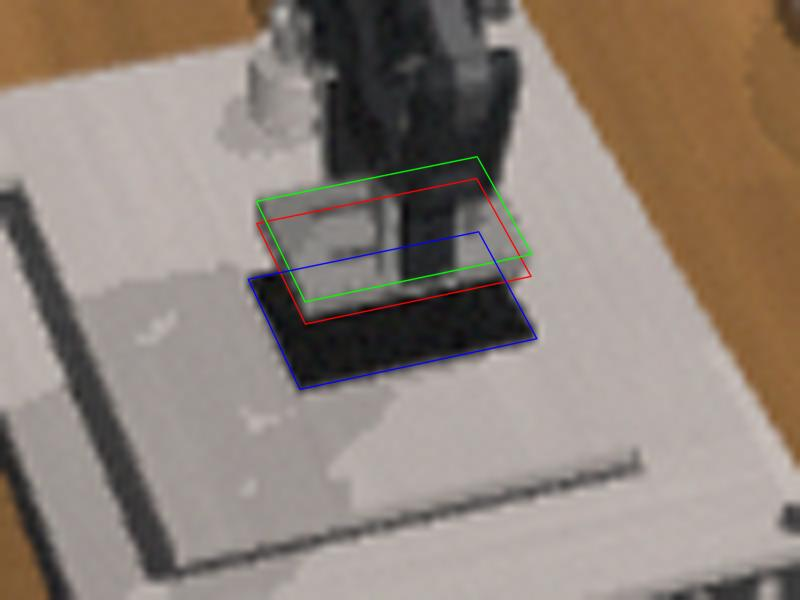

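arm_command(commands=[[[-0.01,0,-0.2],0],[[-0.01,0,-0.4],0],[[-0.01,0,-0.6],0],[[-0.01,0,-0.75],0],[[-0.01,0,-0.8],0],[[-0.01,0,-0.8],0],[[-0.01,0,-0.8],0]])

```text
t: 35.2
ee_pos: [0.5837, -0.02, 0.0156]
orientation: [1.0, 0.03, -0.0, -0.001]
contact_force: [-0.3, -0.3, -1.5]
gripper_width: 0.0424
```

```bash
python3 -c "
from h import *
s=st()
print((np.array([.5836,-.02,.014])-s['ee_pos'])/.025)"
```

```text
t 35.2 tcp [ 0.5837 -0.02    0.0156] jaw deg 93.45 tilt [-0.0009  0.0021] F [-0.3 -0.3 -1.5] w 42.4
[-0.00515026  0.00188316 -0.06484698]
```

arm_command(commands=[[[0,0,-0.02],0],[[0,0,-0.04],0],[[0,0,-0.06],0],[[0,0,-0.06],0]])

```text
t: 35.6
ee_pos: [0.5837, -0.0201, 0.0141]
orientation: [1.0, 0.03, -0.0, -0.001]
contact_force: [-0.4, -0.5, -1.0]
gripper_width: 0.0426
```

arm_command(commands=[[[0,0,-0.02],0],[[0,0,-0.04],0],[[0,0,-0.05],0]])

```text
t: 35.9
ee_pos: [0.5838, -0.0201, 0.0137]
orientation: [1.0, 0.03, -0.0, -0.001]
contact_force: [-3.5, -0.3, 12.0]
gripper_width: 0.0423
```

arm_command(commands=[[[0,0,0.02],0],[[0,0,0.02],0]])

```text
t: 36.1
ee_pos: [0.5839, -0.0201, 0.0143]
orientation: [1.0, 0.03, -0.0, -0.001]
contact_force: [-1.2, 0.4, -2.4]
gripper_width: 0.0422
```

arm_command(commands=[[[0,0,0],0],[[0,0,0],0],[[0,0,0],0],[[0,0,0],0]], gripper=58)

```text
t: 36.5
ee_pos: [0.584, -0.0201, 0.0143]
orientation: [1.0, 0.03, -0.0, -0.001]
contact_force: [0.7, -0.9, 0.2]
gripper_width: 0.0578
```

arm_command(commands=[[[0,0,0.3],0],[[0,0,1],0],[[0,0,2],0],[[0,0,3],0],[[-0.4,0,4],0],[[-1.5,0,4.5],0],[[-3,0,4.8],0],[[-3.6,0,4.8],0],[[-3.6,0,4.8],0]])

```text
t: 37.4
ee_pos: [0.492, -0.0202, 0.1353]
orientation: [1.0, 0.03, -0.0, -0.001]
contact_force: [0.8, 0.3, 0.0]
gripper_width: 0.0581
```

```bash
python3 -c "
from h import *
s=st();snap('21');crop('side21','d1',270,165,370,250,8);crop('top21','d2',280,155,390,245,7)"
```

```text
t 37.4 tcp [ 0.492  -0.0202  0.1353] jaw deg 93.43 tilt [-0.0002  0.0022] F [0.8 0.3 0. ] w 58.1
```

View pics/side21.png

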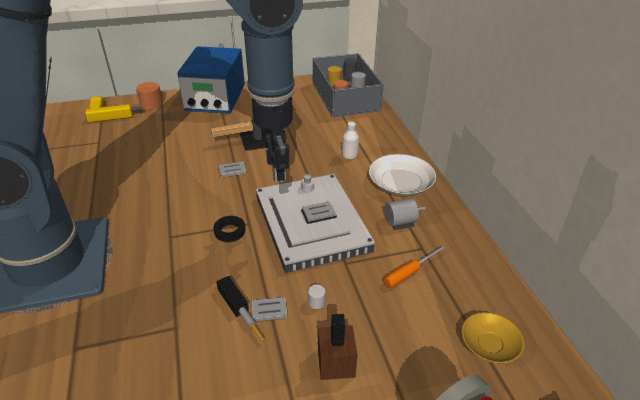

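View pics/d2.png

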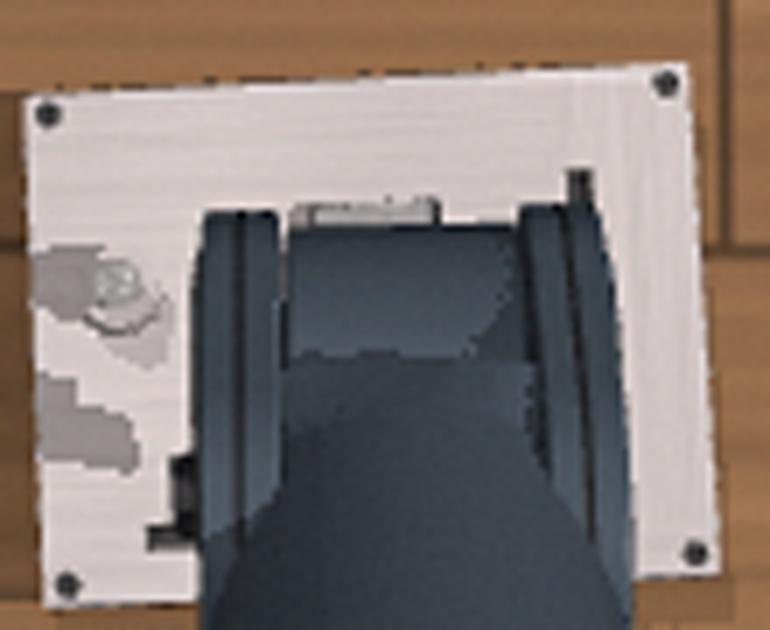

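```bash
python3 -c "
import h
from h import *
h.OFF['side']=np.array([.6,1.1])
pad=cw([(50,20,33),(50,-30,33),(-20,-30,33),(-20,20,33)])
overlay('side21','side','d1',(295,190,355,235),13,[(rect(.5836,-.0201,3.3,41),(0,255,0)),(rect(.5836,-.0201,3.3,33),(0,0,255)),(pad,(255,0,0))])
"
```

```text
(no output)
```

View pics/d1.png

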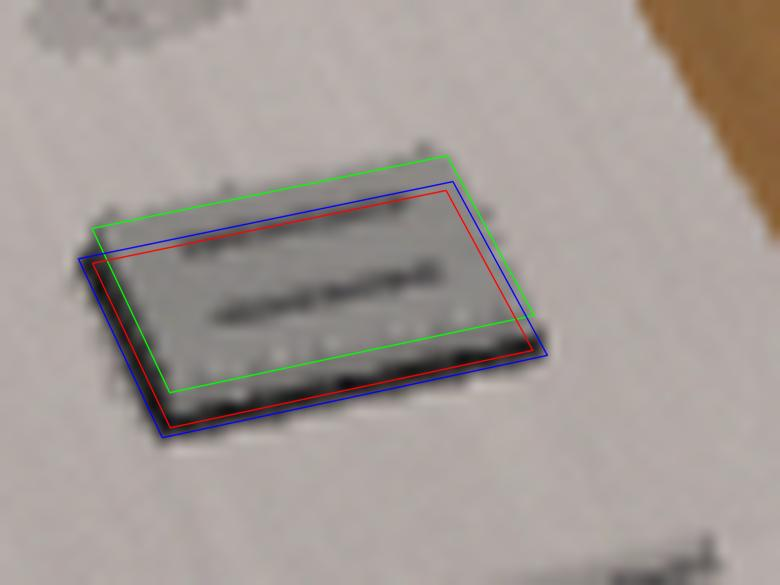

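arm_command(commands=[[[-0.6,0.6,0],0],[[-1.2,1.8,0],-0.1],[[-1.7,3.4,0],-0.2],[[-2.1,5,0],-0.3],[[-2.4,6.6,0],-0.4],[[-2.7,8.2,0],-0.43],[[-2.9,9.6,-0.3],-0.43],[[-2.9,10.4,-0.7],-0.43],[[-2.9,10.5,-1],-0.43],[[-2.9,10.5,-1],-0.43]], gripper=56)

```text
t: 38.5
ee_pos: [0.4224, 0.2426, 0.1089]
orientation: [1.0, 0.001, 0.0, -0.0]
contact_force: [1.0, -0.1, -0.7]
gripper_width: 0.0559
```

```bash
python3 -c "
import h
from h import *
s=st();snap('22');st()
pad=cw([(50,20,33),(50,-30,33),(-20,-30,33),(-20,20,33)])
overlay('top22','top','d2',(315,170,355,220),15,[(rect(.5836,-.0201,3.3,41),(0,255,0)),(pad,(255,0,0))])
crop('top22','d3',315,170,355,220,15)
crop('side22','d4',200,100,300,190,7)
crop('top22','d5',160,190,280,290,6)"
```

```text
t 38.5 tcp [0.4224 0.2426 0.1089] jaw deg 90.07 tilt [0.0004 0.0009] F [ 1.  -0.1 -0.7] w 55.9
t 38.6 tcp [0.4228 0.2413 0.1099] jaw deg 89.92 tilt [0.0013 0.0012] F [-0.6 -0.6  0.4] w 56.0
```

View pics/d2.png

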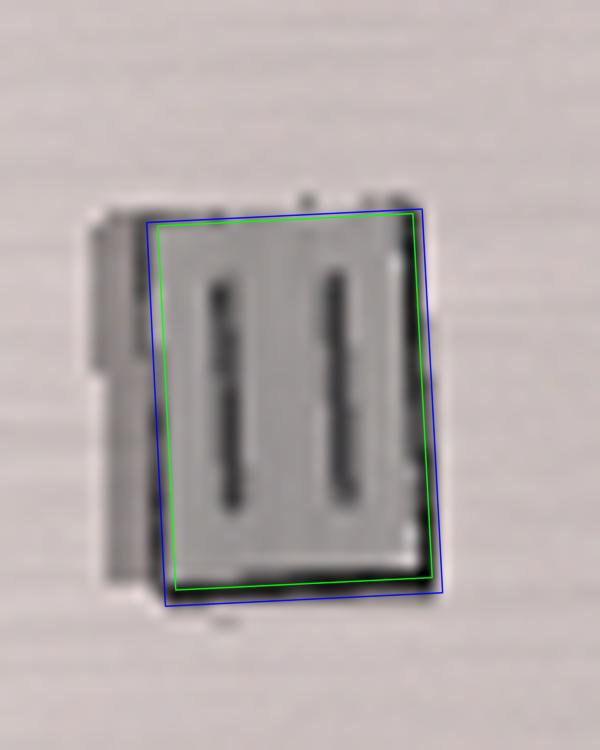

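View pics/d3.png

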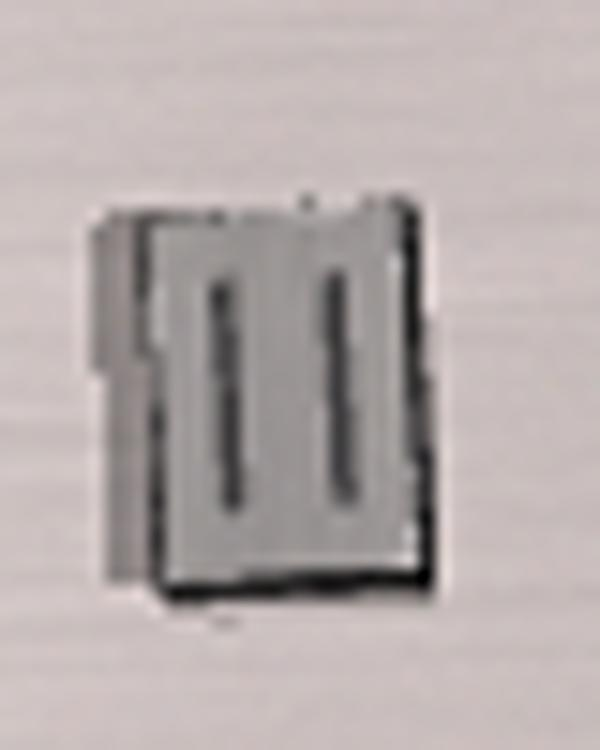

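View pics/d4.png

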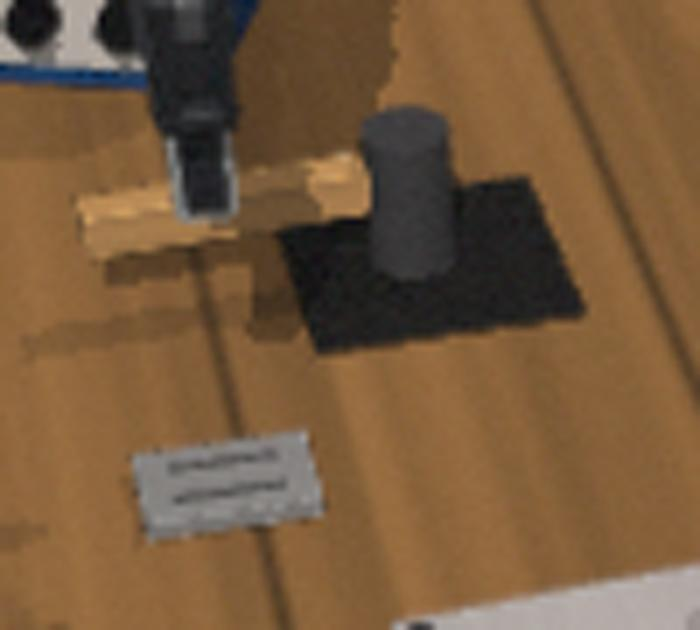

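View pics/d5.png

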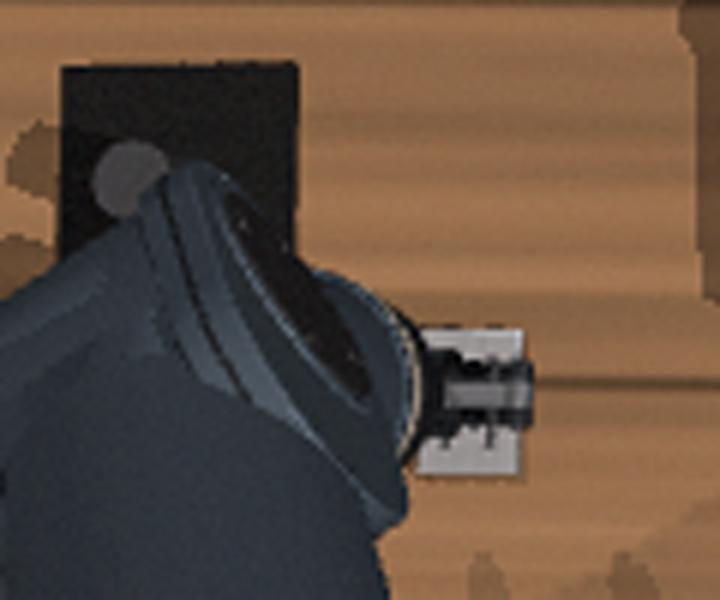

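arm_command(commands=[[[-0.1,0,-0.8],0],[[-0.11,0,-1.8],0],[[-0.11,0,-2.8],0],[[-0.11,0,-3.6],0],[[-0.11,0,-4.2],0],[[-0.11,0,-4.4],0],[[-0.11,0,-4.4],0],[[-0.11,0,-4.4],0]])

```text
t: 39.4
ee_pos: [0.4207, 0.241, 0.0006]
orientation: [1.0, -0.001, 0.001, -0.001]
contact_force: [0.4, 0.0, -0.1]
gripper_width: 0.0559
```

```bash
python3 -c "
from h import *
s=st();snap('23');s=st();print((np.array([.4201,.2415,-.0185])-s['ee_pos'])/.025)
crop('side23','d4',200,120,280,190,8);crop('top23','d5',200,220,280,290,8)"
```

```text
t 39.4 tcp [0.4207 0.241  0.0006] jaw deg 89.87 tilt [0.0022 0.0015] F [ 0.4  0.  -0.1] w 55.9
t 39.5 tcp [0.4207 0.2414 0.0007] jaw deg 89.89 tilt [0.0026 0.0019] F [-0.2  0.3  0.1] w 56.3
[-0.02386723  0.00413218 -0.76908236]
```

View pics/d4.png

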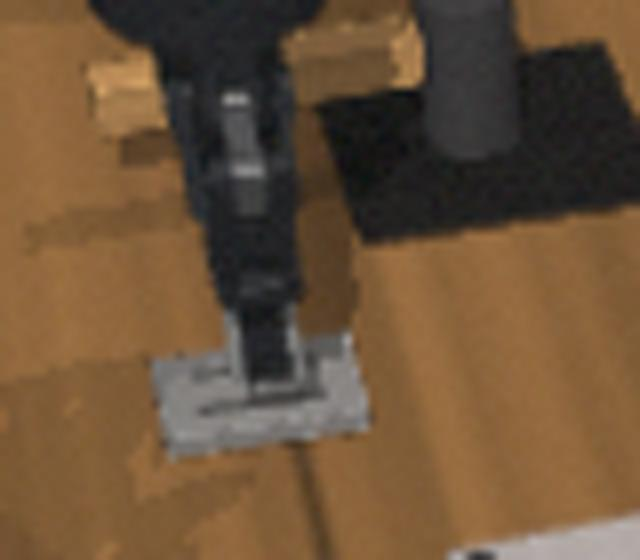

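View pics/d5.png

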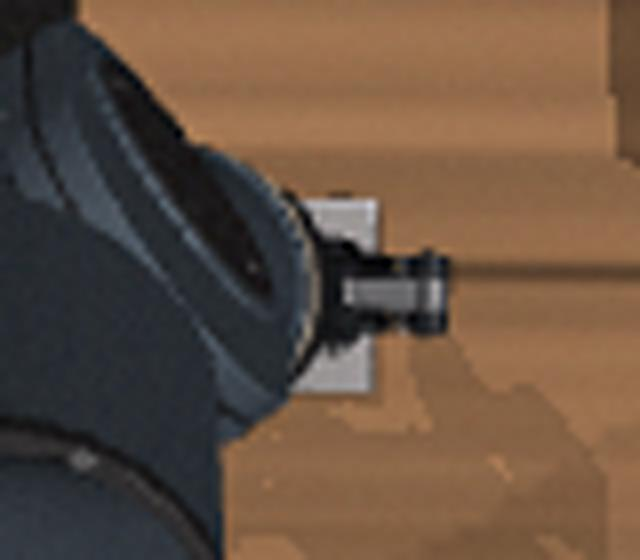

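arm_command(commands=[[[-0.04,0,-0.2],0],[[-0.04,0,-0.4],0],[[-0.04,0,-0.55],0],[[-0.04,0,-0.65],0],[[-0.04,0,-0.72],0],[[-0.04,0,-0.76],0],[[-0.04,0,-0.76],0]], gripper=52)

```text
t: 40.2
ee_pos: [0.4197, 0.2414, -0.0184]
orientation: [1.0, -0.001, 0.001, -0.001]
contact_force: [-0.0, 0.6, -0.7]
gripper_width: 0.0521
```

```bash
python3 -c "
from h import *
s=st()"
```

```text
t 40.2 tcp [ 0.4197  0.2414 -0.0184] jaw deg 89.9 tilt [0.0024 0.0018] F [-0.   0.6 -0.7] w 52.1
```

arm_command(commands=[[[0,0,0],0],[[0,0,0],0],[[0,0,0],0],[[0,0,0],0],[[0,0,0],0]], gripper=40)

```text
t: 40.7
ee_pos: [0.4199, 0.2415, -0.0175]
orientation: [1.0, -0.001, 0.002, -0.001]
contact_force: [-2.5, -0.3, 13.4]
gripper_width: 0.04
```

arm_command(commands=[[[0,0,0.15],0],[[0,0,0.5],0],[[0,0,1],0],[[0,0,1.8],0],[[0,0,2.6],0],[[0,0,3.4],0],[[0,0,3.8],0],[[0,0,3.8],0]])

```text
t: 41.5
ee_pos: [0.4206, 0.2419, 0.0788]
orientation: [1.0, -0.001, 0.003, -0.002]
contact_force: [-1.2, 0.6, -0.3]
gripper_width: 0.0396
```

```bash
python3 -c "
import h
from h import *
s=st();snap('24');s=st();print((np.array([.5821,-.0216,.085])-s['ee_pos'])/.025)
p=s['ee_pos'];h.OFF['side']=np.array([.6,1.1])
overlay('side24','side','d4',(200,90,290,170),8,[(rect(p[0],p[1],0,1000*p[2]+19.2),(0,0,255)),(rect(p[0],p[1],0,1000*p[2]+27.2),(0,255,0))])
overlay('top24','top','d5',(200,210,280,280),8,[(rect(p[0],p[1],0,1000*p[2]+27.2),(0,255,0))])"
```

```text
t 41.5 tcp [0.4206 0.2419 0.0788] jaw deg 89.88 tilt [0.0055 0.0039] F [-1.2  0.6 -0.3] w 39.6
t 41.6 tcp [0.4197 0.2414 0.0772] jaw deg 89.89 tilt [0.0032 0.0024] F [-0.3 -0.6 -0.9] w 40.0
[  6.49531205 -10.52184561   0.31002979]
```

View pics/d4.png

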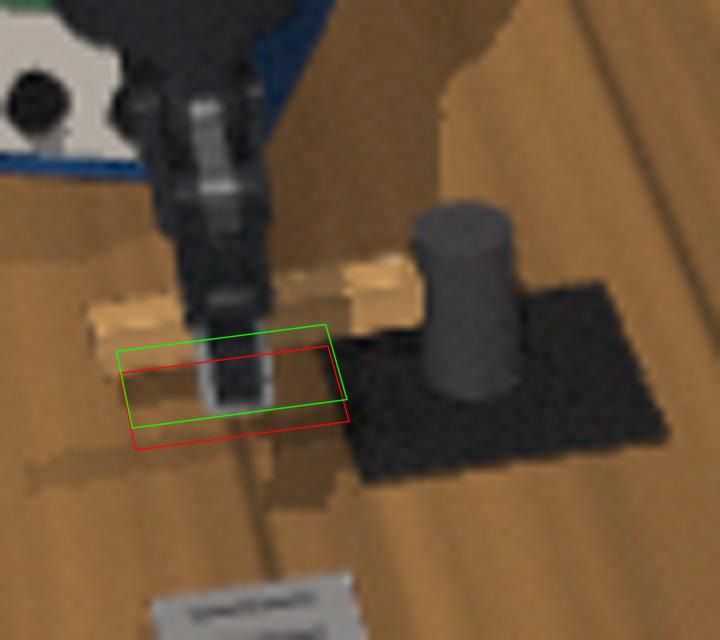

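View pics/d5.png

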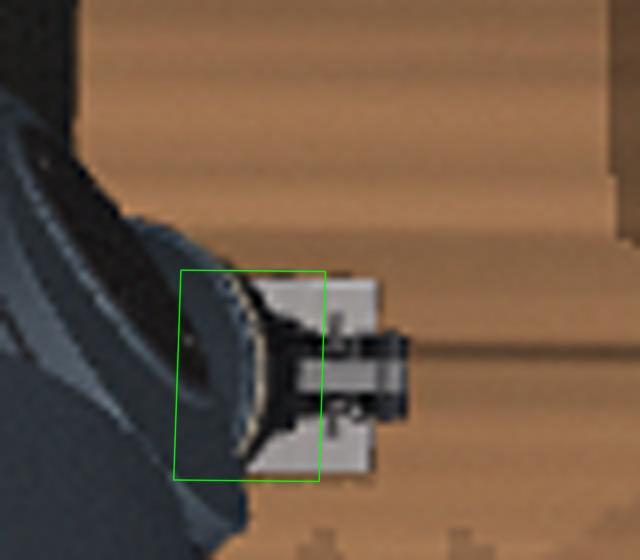

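arm_command(commands=[[[0,0,-0.3],0],[[0,0,-1],0],[[0,0,-1.9],0],[[0,0,-2.7],0],[[0,0,-3.3],0],[[0,0,-3.65],0],[[0,0,-3.73],0],[[0,0,-3.73],0]], gripper=56)

```text
t: 42.4
ee_pos: [0.4195, 0.2412, -0.0164]
orientation: [1.0, -0.001, 0.001, -0.001]
contact_force: [1.0, -0.6, -0.4]
gripper_width: 0.0558
```

arm_command(commands=[[[0,0,-0.06],0],[[0,0,-0.12],0],[[0,0,-0.16],0],[[0,0,-0.2],0],[[0,0,-0.2],0]], gripper=51)

```text
t: 42.9
ee_pos: [0.4195, 0.2413, -0.0214]
orientation: [1.0, -0.001, 0.001, -0.001]
contact_force: [0.7, -0.1, -0.2]
gripper_width: 0.0511
```

```bash
python3 -c "
from h import *
s=st()"
```

```text
t 42.9 tcp [ 0.4195  0.2413 -0.0214] jaw deg 89.89 tilt [0.0026 0.0019] F [ 0.7 -0.1 -0.2] w 51.1
```

arm_command(commands=[[[0,0,-0.03],0],[[0,0,-0.06],0],[[0,0,-0.06],0]])

```text
t: 43.2
ee_pos: [0.4195, 0.2413, -0.0229]
orientation: [1.0, -0.001, 0.001, -0.001]
contact_force: [0.0, 0.1, 0.4]
gripper_width: 0.0509
```

arm_command(commands=[[[0,0,-0.02],0],[[0,0,-0.04],0],[[0,0,-0.04],0]])

```text
t: 43.5
ee_pos: [0.4195, 0.2412, -0.024]
orientation: [1.0, -0.001, 0.001, -0.001]
contact_force: [0.1, 0.5, -0.4]
gripper_width: 0.0509
```

Still no bench contact; close now.

arm_command(commands=[[[0,0,0],0],[[0,0,0],0],[[0,0,0],0],[[0,0,0],0],[[0,0,0],0]], gripper=38)

```text
t: 44.0
ee_pos: [0.4194, 0.2411, -0.0236]
orientation: [1.0, -0.001, 0.001, -0.001]
contact_force: [-0.6, -1.7, 7.1]
gripper_width: 0.0443
```

```bash
python3 -c "
from h import *
s=st();snap('25');s=st()
crop('side25','d4',200,120,280,190,8)"
```

```text
t 44.0 tcp [ 0.4194  0.2411 -0.0236] jaw deg 89.88 tilt [0.0025 0.0018] F [-0.6 -1.7  7.1] w 44.3
t 44.1 tcp [ 0.4194  0.2411 -0.0236] jaw deg 89.88 tilt [0.0025 0.0018] F [-1.4 -0.2  7.3] w 44.0
```

View pics/d4.png

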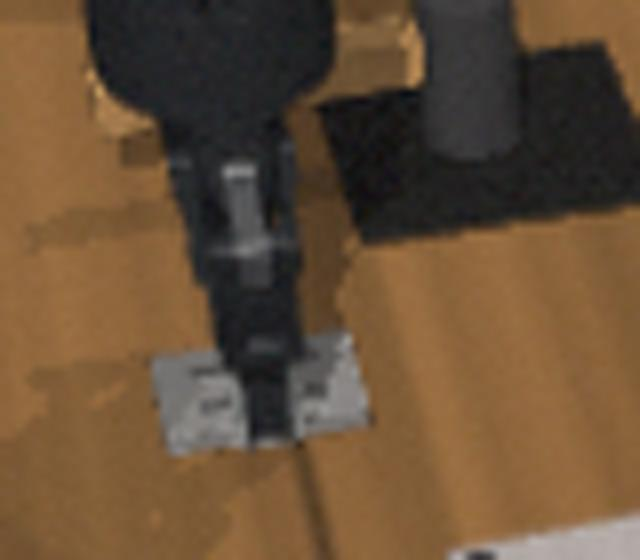

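arm_command(commands=[[[0,0,0.15],0],[[0,0,0.5],0],[[0,0,1],0],[[0,0,1.8],0],[[0,0,2.6],0],[[0,0,3.4],0],[[0,0,4],0],[[0,0,4],0],[[0,0,4],0]])

```text
t: 45.0
ee_pos: [0.4194, 0.2411, 0.0765]
orientation: [1.0, -0.001, 0.002, -0.001]
contact_force: [0.5, 0.8, -0.9]
gripper_width: 0.0439
```

```bash
python3 -c "
import h
from h import *
s=st();snap('26');s=st();print((np.array([.5821,-.0216,.075])-s['ee_pos'])/.025)
p=s['ee_pos'];h.OFF['side']=np.array([.6,1.1])
overlay('side26','side','d4',(200,90,290,170),8,[(rect(p[0],p[1],0,1000*p[2]+23.6),(0,0,255)),(rect(p[0],p[1],0,1000*p[2]+31.6),(0,255,0))])
overlay('top26','top','d5',(200,210,280,280),8,[(rect(p[0],p[1],0,1000*p[2]+31.6),(0,255,0))])"
```

```text
t 45.0 tcp [0.4194 0.2411 0.0765] jaw deg 89.89 tilt [0.003  0.0021] F [ 0.5  0.8 -0.9] w 43.9
t 45.1 tcp [0.4189 0.2408 0.0757] jaw deg 89.89 tilt [0.0015 0.0011] F [-0.3  0.7 -1.7] w 44.2
[  6.52670427 -10.49624881  -0.02894736]
```

View pics/d4.png

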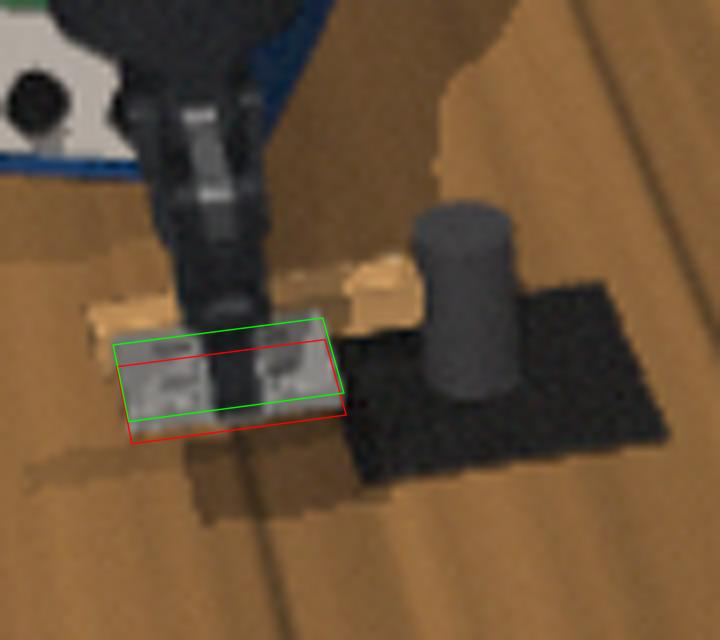

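View pics/d5.png

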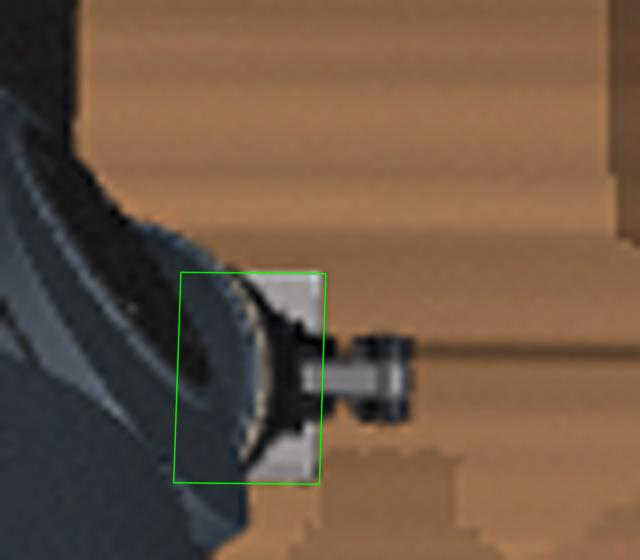

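arm_command(commands=[[[0.3,-0.6,0.3],0],[[0.9,-1.6,0.4],0.1],[[1.7,-2.9,0.4],0.2],[[2.6,-4.3,0.4],0.3],[[3.5,-5.7,0.4],0.4],[[4.4,-7.1,0.4],0.43],[[5.3,-8.5,0.3],0.43],[[6,-9.6,0],0.43],[[6.5,-10.4,0],0.43],[[6.56,-10.48,-0.3],0.43]])

```text
t: 46.1
ee_pos: [0.5842, -0.0253, 0.0673]
orientation: [1.0, 0.027, 0.001, 0.0]
contact_force: [-0.4, 0.3, -1.7]
gripper_width: 0.044
```

```bash
python3 -c "
from h import *
s=st();print((np.array([.583,-.0213,.037])-s['ee_pos'])/.025)"
```

```text
t 46.1 tcp [ 0.5842 -0.0253  0.0673] jaw deg 93.05 tilt [ 0.0018 -0.0006] F [-0.4  0.3 -1.7] w 44.0
[-0.04772094  0.16059606 -1.21343207]
```

arm_command(commands=[[[-0.05,0.16,-0.2],0.03],[[-0.05,0.16,-0.6],0.03],[[-0.05,0.16,-1],0.03],[[-0.05,0.16,-1.21],0.03],[[-0.05,0.16,-1.21],0.03],[[-0.05,0.16,-1.21],0.03],[[-0.05,0.16,-1.21],0.03]])

```text
t: 46.8
ee_pos: [0.5832, -0.0212, 0.0375]
orientation: [1.0, 0.029, 0.001, 0.0]
contact_force: [0.1, 0.0, -2.4]
gripper_width: 0.0443
```

```bash
python3 -c "
import h
from h import *
s=st();snap('27');s=st();print((np.array([.583,-.0213,.019])-s['ee_pos'])/.025)
p=s['ee_pos'];h.OFF['side']=np.array([.6,1.1])
pad=cw([(50,20,33),(50,-30,33),(-20,-30,33),(-20,20,33)])
overlay('side27','side','d4',(290,170,360,235),11,[(rect(p[0],p[1],3.3,1000*p[2]+23.6),(0,0,255)),(rect(p[0],p[1],3.3,1000*p[2]+31.6),(0,255,0)),(pad,(255,0,0))])"
```

```text
t 46.8 tcp [ 0.5832 -0.0212  0.0375] jaw deg 93.3 tilt [ 0.0025 -0.0006] F [ 0.1  0.  -2.4] w 44.3
t 46.9 tcp [ 0.5832 -0.0213  0.0375] jaw deg 93.29 tilt [ 0.0026 -0.0006] F [ 0.  -0.5 -1.3] w 44.3
[-8.10772323e-03  5.85105615e-04 -7.40822289e-01]
```

View pics/d4.png

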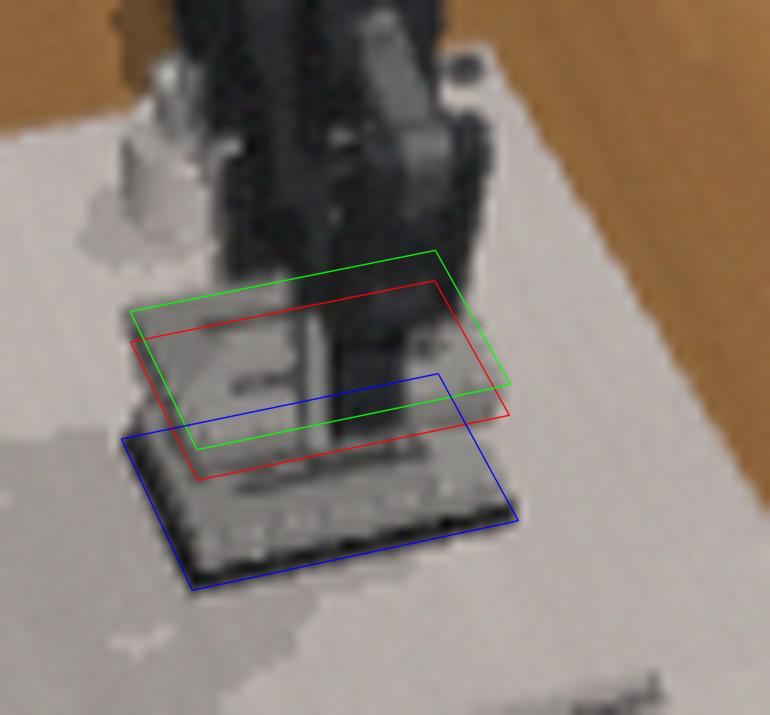

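arm_command(commands=[[[-0.01,0,-0.2],0],[[-0.01,0,-0.4],0],[[-0.01,0,-0.58],0],[[-0.01,0,-0.7],0],[[-0.01,0,-0.74],0],[[-0.01,0,-0.74],0]])

```text
t: 47.5
ee_pos: [0.5828, -0.0213, 0.0188]
orientation: [1.0, 0.029, 0.001, 0.0]
contact_force: [-0.6, 0.7, -1.5]
gripper_width: 0.0437
```

arm_command(commands=[[[0,0,-0.02],0],[[0,0,-0.04],0],[[0,0,-0.06],0],[[0,0,-0.06],0]])

```text
t: 47.9
ee_pos: [0.5829, -0.0213, 0.0175]
orientation: [1.0, 0.029, 0.001, 0.0]
contact_force: [-0.3, -0.0, 2.0]
gripper_width: 0.0439
```

arm_command(commands=[[[0,0,0],0],[[0,0,0],0],[[0,0,0],0],[[0,0,0],0]], gripper=58)

```text
t: 48.3
ee_pos: [0.583, -0.0213, 0.0175]
orientation: [1.0, 0.029, 0.001, 0.0]
contact_force: [0.5, 0.0, -0.5]
gripper_width: 0.058
```

arm_command(commands=[[[0,0,0.3],0],[[0,0,1],0],[[0,0,2],0],[[0,0,3.2],0],[[0,-0.5,4.4],0],[[-0.6,-1.8,4.8],0],[[-1.5,-3.4,4.8],-0.2],[[-2.5,-5,4.8],-0.5],[[-3.5,-6.4,4.8],-0.8],[[-4.5,-7.4,4.8],-1.1]])

```text
t: 49.3
ee_pos: [0.4691, -0.2089, 0.1382]
orientation: [0.999, -0.05, 0.002, 0.001]
contact_force: [-0.6, -1.4, 0.3]
gripper_width: 0.058
```

```bash
python3 -c "
import h
from h import *
s=st();snap('28');s=st()
h.OFF['side']=np.array([.6,1.1])
pad=cw([(50,20,33),(50,-30,33),(-20,-30,33),(-20,20,33)])
overlay('top28','top','d2',(315,170,355,220),14,[(rect(.5836,-.0201,3.3,49),(0,255,0)),(pad,(255,0,0))])
overlay('side28','side','d4',(290,170,360,235),11,[(rect(.5836,-.0201,3.3,49),(0,255,0)),(pad,(255,0,0))])
crop('top28','d3',315,170,355,220,14)
crop('top28','d5',360,220,460,300,7);crop('side28','d6',205,265,305,345,7)"
```

```text
t 49.3 tcp [ 0.4691 -0.2089  0.1382] jaw deg 84.26 tilt [ 0.0032 -0.002 ] F [-0.6 -1.4  0.3] w 58.0
t 49.4 tcp [ 0.4665 -0.2107  0.1382] jaw deg 83.99 tilt [ 0.0006 -0.0029] F [ 1.2  0.3 -0.1] w 57.9
```

View pics/d2.png

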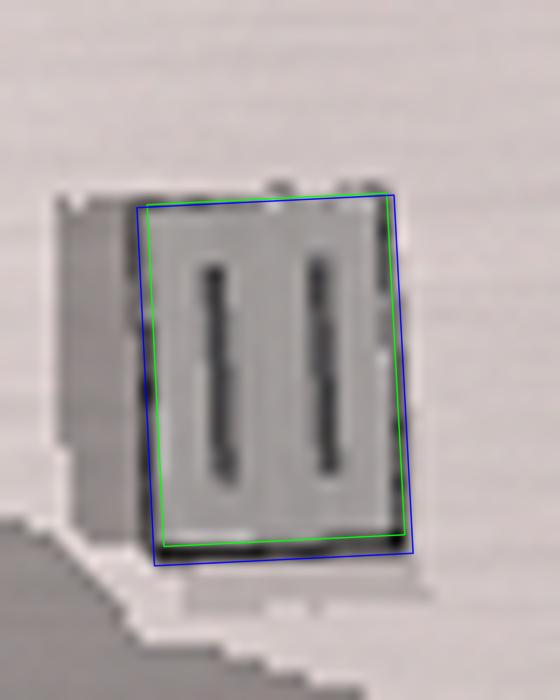

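View pics/d3.png

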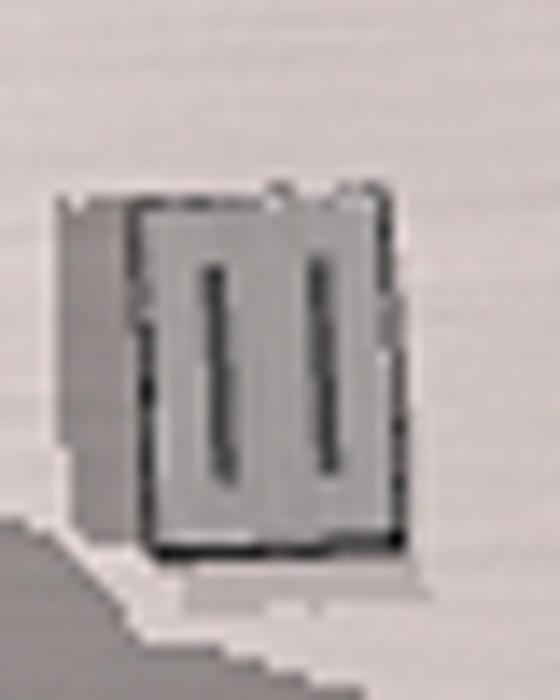

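View pics/d4.png

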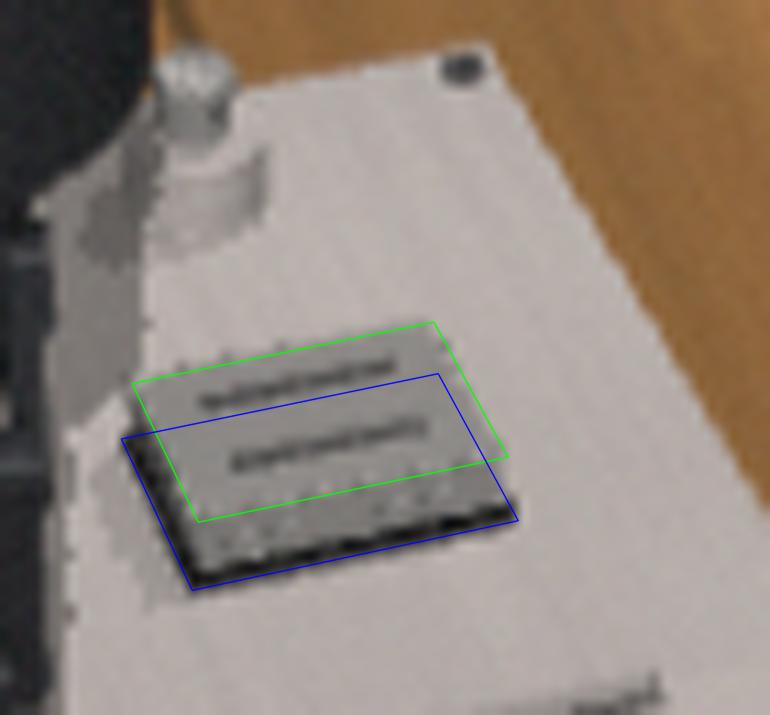

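View pics/d5.png

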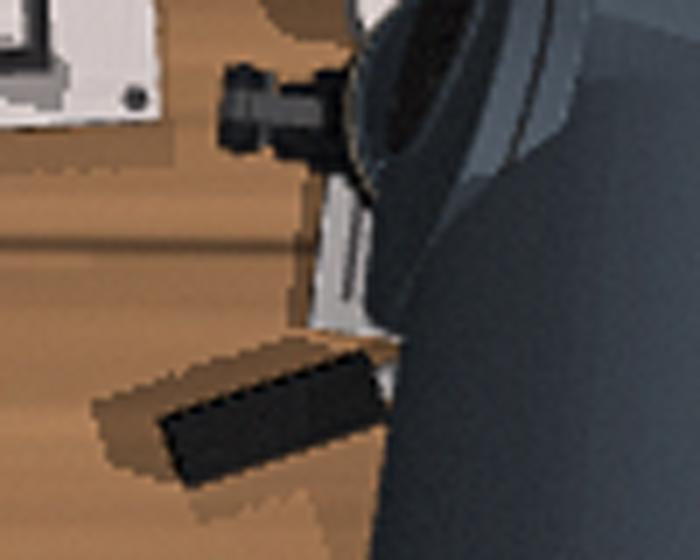

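View pics/d6.png

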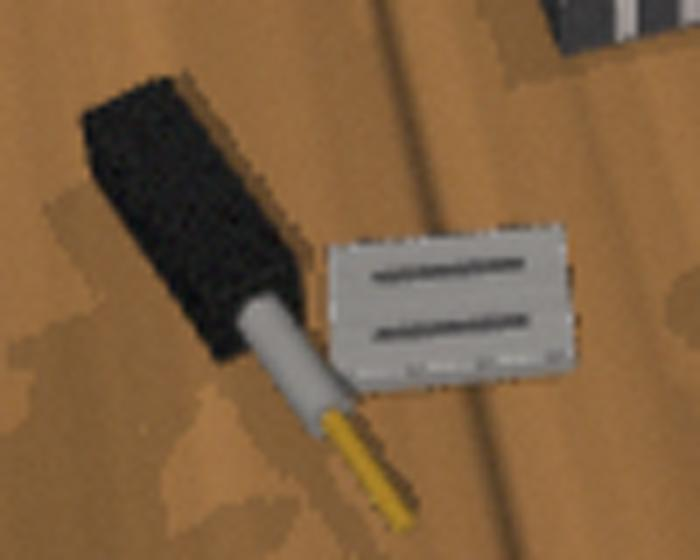

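```bash
python3 -c "
from h import *
crop('top26','d5',380,235,445,295,11)"
```

```text
(no output)
```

View pics/d5.png

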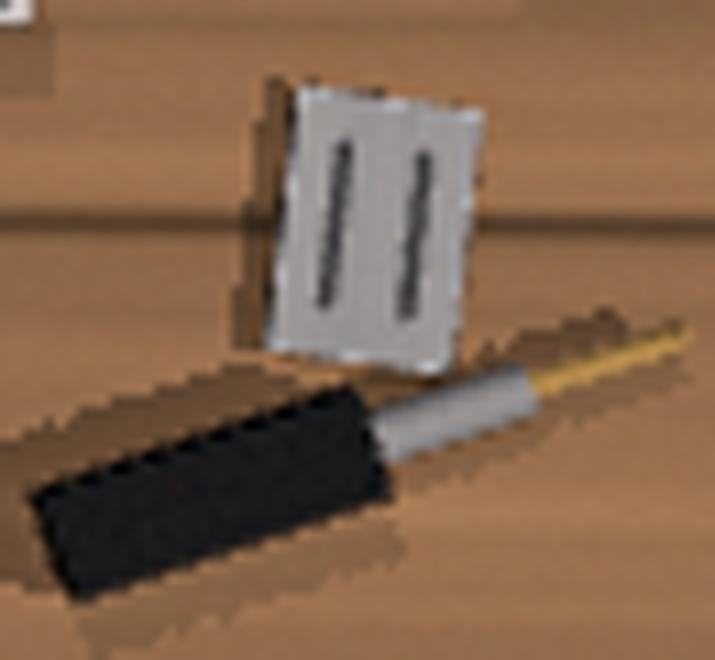

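```bash
python3 -c "
import h
from h import *
h.OFF['side']=np.array([.6,1.1])
P=[(298,85),(483,110),(450,372),(268,348)]
Q=np.array([atz('top',((x+.5)/11-.5+380,(y+.5)/11-.5+235),.008) for x,y in P]);print(Q[:,:2],Q.mean(0))
P=[(330,245),(565,226),(575,355),(333,376)]
Q=np.array([atz('side',((x+.5)/7-.5+205,(y+.5)/7-.5+265),.008) for x,y in P]);print(Q[:,:2],Q.mean(0))
e=[(345,140),(322,308),(423,155),(404,318)]
W=np.array([atz('top',((x+.5)/11-.5+380,(y+.5)/11-.5+235),.008) for x,y in e]);print(W[:,:2].mean(0),[np.degrees(np.arctan2(*(W[i]-W[i+1])[1::-1])) for i in(0,2)])
s=st();print((np.array([.426,-.238,.06])-s['ee_pos'])/.025)
overlay('side28','side','d6',(205,265,305,345),7,[(rect(.426,-.238,-7,8),(0,255,0))])
overlay('top26','top','d5',(380,235,445,295),11,[(rect(.426,-.238,-7,8),(0,255,0))])
"
```

```text
[[ 0.46293892 -0.2190932 ]
 [ 0.45720626 -0.26476576]
 [ 0.39283744 -0.25568764]
 [ 0.39823921 -0.21100457]] [ 0.42780546 -0.2376378   0.008     ]
[[ 0.39812864 -0.21058592]
 [ 0.46289348 -0.22062583]
 [ 0.45610012 -0.26544461]
 [ 0.39168388 -0.25566345]] [ 0.42720153 -0.23807995  0.008     ]
[ 0.42737696 -0.23732606] [np.float64(-8.476150775092304), np.float64(-7.432089740091233)]
t 49.4 tcp [ 0.4665 -0.2107  0.1382] jaw deg 83.99 tilt [ 0.0006 -0.0029] F [ 1.2  0.3 -0.1] w 57.9
[-1.61875003 -1.09027932 -3.12769151]
```

View pics/d5.png

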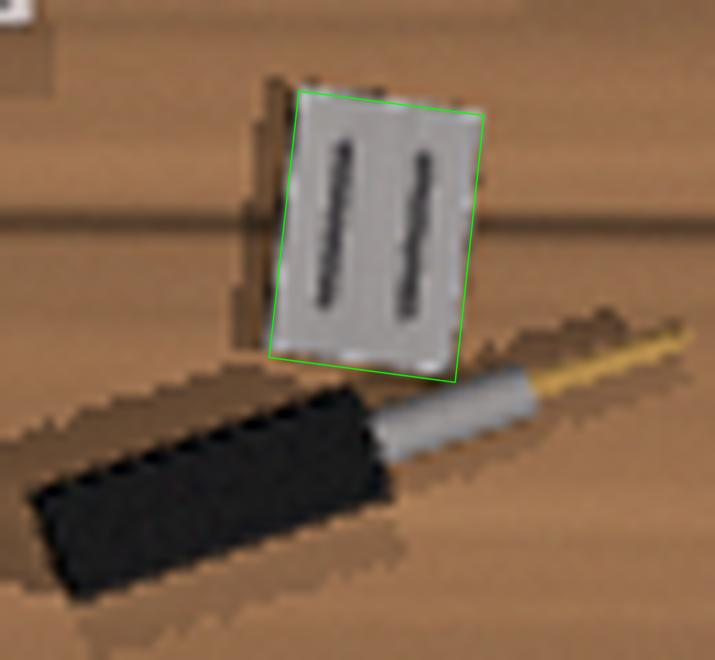

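View pics/d6.png

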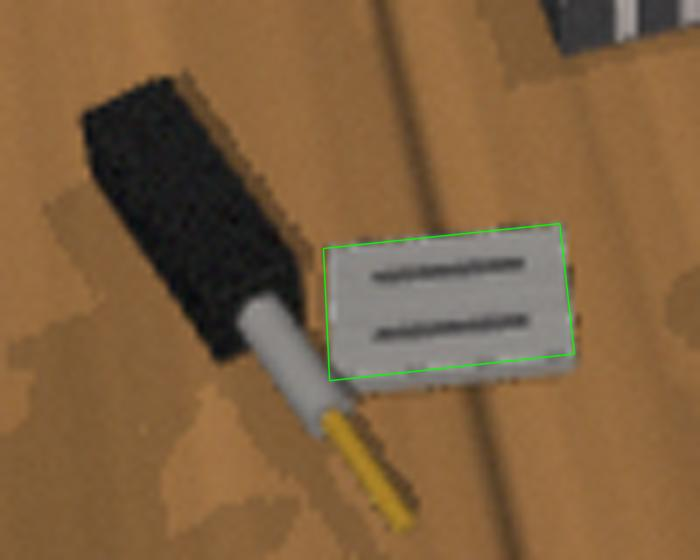

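arm_command(commands=[[[-0.5,-0.4,-0.4],-0.1],[[-1.1,-0.8,-1.2],-0.21],[[-1.5,-1.05,-2.2],-0.21],[[-1.56,-1.08,-3.2],-0.21],[[-1.56,-1.08,-4.2],-0.21],[[-1.56,-1.08,-4.9],-0.21],[[-1.56,-1.08,-5.3],-0.21],[[-1.56,-1.08,-5.5],-0.21],[[-1.56,-1.08,-5.5],-0.21],[[-1.56,-1.08,-5.5],-0.21]], gripper=57)

```text
t: 50.4
ee_pos: [0.428, -0.2379, 0.0014]
orientation: [0.998, -0.067, 0.001, 0.002]
contact_force: [0.1, 0.3, -0.4]
gripper_width: 0.0572
```

```bash
python3 -c "
from h import *
s=st();snap('29');s=st();print((np.array([.4274,-.2377,-.0235])-s['ee_pos'])/.025)
crop('side29','d6',205,245,305,345,7);crop('top29','d5',380,225,450,295,9)"
```

```text
t 50.4 tcp [ 0.428  -0.2379  0.0014] jaw deg 82.32 tilt [ 0.0015 -0.0033] F [ 0.1  0.3 -0.4] w 57.2
t 50.5 tcp [ 0.428  -0.238   0.0015] jaw deg 82.31 tilt [ 0.0018 -0.0035] F [ 0.6  0.9 -0.1] w 56.7
[-0.02405682  0.01038898 -0.99822371]
```

View pics/d6.png

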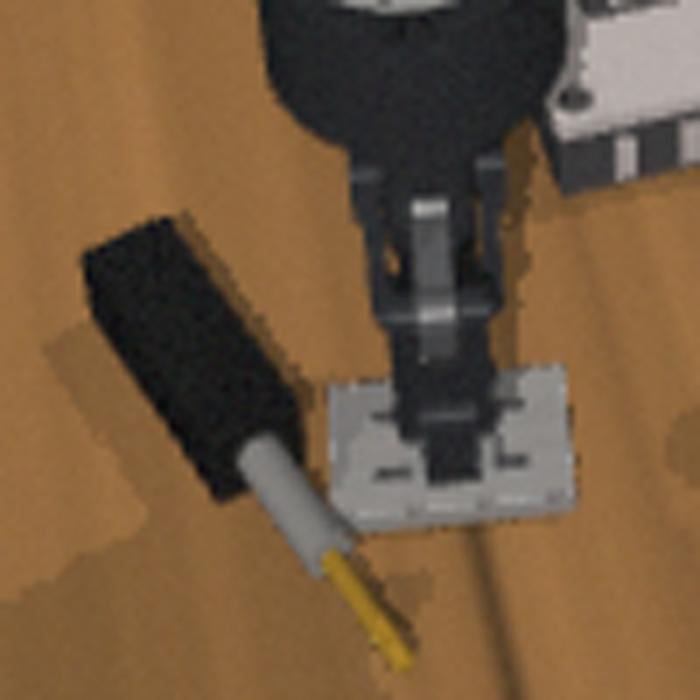

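View pics/d5.png

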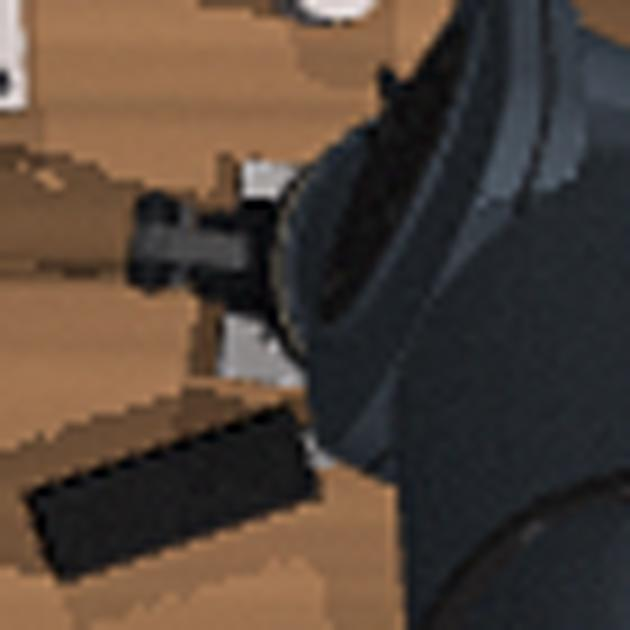

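arm_command(commands=[[[-0.02,0.01,-0.2],0],[[-0.02,0.01,-0.4],0],[[-0.02,0.01,-0.6],0],[[-0.02,0.01,-0.75],0],[[-0.02,0.01,-0.88],0],[[-0.02,0.01,-0.95],0],[[-0.02,0.01,-0.99],0],[[-0.02,0.01,-0.99],0]], gripper=52)

```text
t: 51.3
ee_pos: [0.4274, -0.2377, -0.0234]
orientation: [0.998, -0.067, 0.001, 0.002]
contact_force: [-1.1, 0.3, 0.2]
gripper_width: 0.0517
```

```bash
python3 -c "
from h import *
s=st()"
```

```text
t 51.3 tcp [ 0.4274 -0.2377 -0.0234] jaw deg 82.31 tilt [ 0.0016 -0.0034] F [-1.1  0.3  0.2] w 51.7
```

arm_command(commands=[[[0,0,-0.02],0],[[0,0,-0.02],0],[[0,0,-0.02],0],[[0,0,-0.02],0],[[0,0,-0.02],0]], gripper=38)

```text
t: 51.8
ee_pos: [0.4276, -0.238, -0.0231]
orientation: [0.998, -0.067, 0.001, 0.002]
contact_force: [-1.7, 0.5, 10.6]
gripper_width: 0.0441
```

```bash
python3 -c "
from h import *
s=st()"
```

```text
t 51.8 tcp [ 0.4276 -0.238  -0.0231] jaw deg 82.3 tilt [ 0.0025 -0.004 ] F [-1.7  0.5 10.6] w 44.1
```

arm_command(commands=[[[0,0,0.15],0],[[0,0,0.5],0],[[0,0,1],0],[[0,0,1.8],0],[[0,0,2.6],0],[[0,0,3.4],0],[[0,0,4],0],[[0,0,4.1],0],[[0,0,4.1],0]])

```text
t: 52.7
ee_pos: [0.4277, -0.238, 0.0798]
orientation: [0.998, -0.067, 0.002, 0.002]
contact_force: [-0.9, -0.6, -2.0]
gripper_width: 0.0441
```

```bash
python3 -c "
import h
from h import *
s=st();snap('30');s=st();print((np.array([.5832,-.0218,.08])-s['ee_pos'])/.025)
p=s['ee_pos'];h.OFF['side']=np.array([.6,1.1])
overlay('side30','side','d4',(200,200,310,300),7,[(rect(p[0],p[1],-7.7,1000*p[2]+23.1),(0,0,255)),(rect(p[0],p[1],-7.7,1000*p[2]+31.1),(0,255,0))])"
```

```text
t 52.7 tcp [ 0.4277 -0.238   0.0798] jaw deg 82.3 tilt [ 0.0034 -0.0043] F [-0.9 -0.6 -2. ] w 44.1
t 52.8 tcp [ 0.4272 -0.2377  0.0788] jaw deg 82.31 tilt [ 0.0016 -0.0035] F [-0.3  0.8 -1.7] w 43.9
[6.24070525 8.63679124 0.04603792]
```

View pics/d4.png

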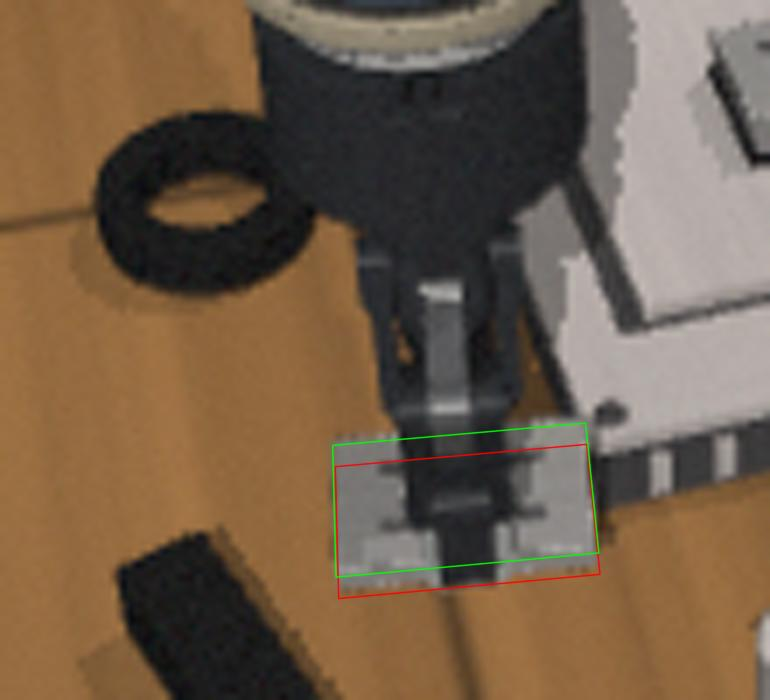

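arm_command(commands=[[[0.3,0.4,0.1],0.1],[[0.9,1.2,0.2],0.25],[[1.7,2.4,0.2],0.45],[[2.6,3.6,0.2],0.65],[[3.5,4.8,0.2],0.85],[[4.4,6,0.2],1.05],[[5.2,7.2,0.1],1.25],[[5.8,8.1,0],1.37],[[6.23,8.6,0],1.37],[[6.23,8.63,0],1.37]])

```text
t: 53.8
ee_pos: [0.5841, -0.019, 0.0782]
orientation: [1.0, 0.03, 0.001, 0.001]
contact_force: [0.2, -0.3, -1.9]
gripper_width: 0.0438
```

```bash
python3 -c "
from h import *
s=st();print((np.array([.583,-.022,.045])-s['ee_pos'])/.025)"
```

```text
t 53.8 tcp [ 0.5841 -0.019   0.0782] jaw deg 93.45 tilt [ 0.0021 -0.002 ] F [ 0.2 -0.3 -1.9] w 43.8
[-0.04211286 -0.12031799 -1.32789882]
```

arm_command(commands=[[[-0.04,-0.12,-0.2],-0.02],[[-0.04,-0.12,-0.6],-0.02],[[-0.04,-0.12,-1],-0.02],[[-0.04,-0.12,-1.3],-0.02],[[-0.04,-0.12,-1.33],-0.02],[[-0.04,-0.12,-1.33],-0.02],[[-0.04,-0.12,-1.33],-0.02]])

```text
t: 54.5
ee_pos: [0.5832, -0.0221, 0.0452]
orientation: [1.0, 0.029, 0.001, 0.001]
contact_force: [-1.1, -0.8, -2.7]
gripper_width: 0.0438
```

```bash
python3 -c "
import h
from h import *
s=st();snap('31');s=st();print((np.array([.583,-.022,.0275])-s['ee_pos'])/.025)
p=s['ee_pos'];h.OFF['side']=np.array([.6,1.1])
pad=cw([(50,20,33),(50,-30,33),(-20,-30,33),(-20,20,33)])
overlay('side31','side','d4',(290,160,360,235),10,[(rect(p[0],p[1],3.3,1000*p[2]+23.1),(0,0,255)),(rect(p[0],p[1],3.3,1000*p[2]+31.1),(0,255,0)),(pad,(255,0,0))])"
```

```text
t 54.5 tcp [ 0.5832 -0.0221  0.0452] jaw deg 93.29 tilt [ 0.0025 -0.002 ] F [-1.1 -0.8 -2.7] w 43.8
t 54.6 tcp [ 0.5834 -0.022   0.0454] jaw deg 93.29 tilt [ 0.0029 -0.002 ] F [ 0.  -0.5 -2.6] w 44.2
[-0.01426469 -0.00081004 -0.71454175]
```

View pics/d4.png

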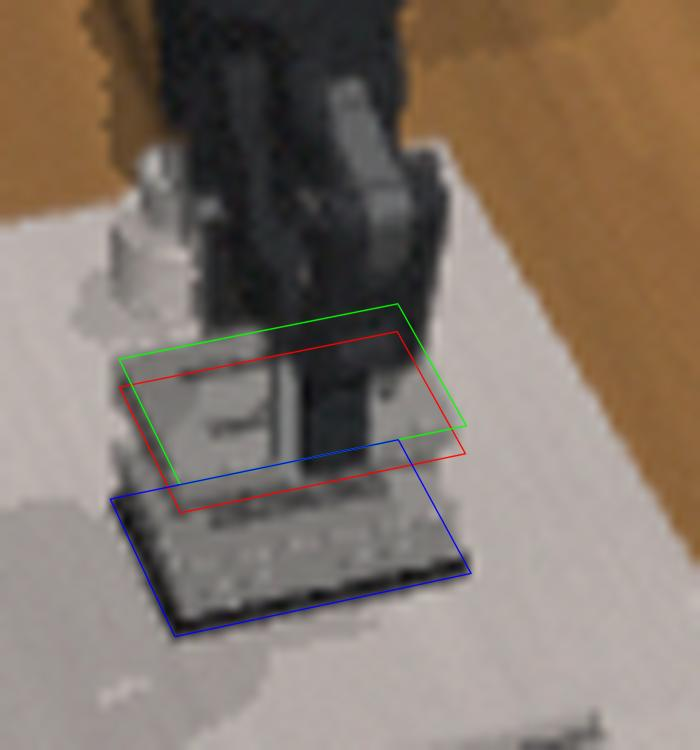

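arm_command(commands=[[[-0.015,0,-0.2],0],[[-0.015,0,-0.4],0],[[-0.015,0,-0.55],0],[[-0.015,0,-0.66],0],[[-0.015,0,-0.71],0],[[-0.015,0,-0.71],0]])

```text
t: 55.2
ee_pos: [0.5828, -0.0219, 0.0273]
orientation: [1.0, 0.029, 0.001, 0.001]
contact_force: [0.2, -0.1, -2.5]
gripper_width: 0.044
```

arm_command(commands=[[[0,0,-0.02],0],[[0,0,-0.04],0],[[0,0,-0.06],0],[[0,0,-0.06],0]])

```text
t: 55.6
ee_pos: [0.5829, -0.0219, 0.0261]
orientation: [1.0, 0.029, 0.001, 0.001]
contact_force: [-1.2, 0.5, 0.7]
gripper_width: 0.0438
```

arm_command(commands=[[[0,0,0],0],[[0,0,0],0],[[0,0,0],0],[[0,0,0],0]], gripper=58)

```text
t: 56.0
ee_pos: [0.583, -0.022, 0.0261]
orientation: [1.0, 0.029, 0.001, 0.001]
contact_force: [-0.2, 0.3, -0.7]
gripper_width: 0.0581
```

arm_command(commands=[[[0,0,0.3],0],[[0,0,1],0],[[0,0,2],0],[[0,0,3.2],0],[[0,-0.5,4.4],0],[[-0.6,-1.8,4.8],0],[[-1.5,-3.4,4.8],0],[[-2.5,-5,4.8],0],[[-2.9,-6.2,4.8],0],[[-3,-6.6,4.8],0]])

```text
t: 57.0
ee_pos: [0.506, -0.1911, 0.147]
orientation: [1.0, 0.026, 0.001, 0.002]
contact_force: [0.9, 0.3, 0.1]
gripper_width: 0.058
```

```bash
python3 -c "
import h
from h import *
s=st();snap('32');s=st()
h.OFF['side']=np.array([.6,1.1])
pad=cw([(50,20,33),(50,-30,33),(-20,-30,33),(-20,20,33)])
overlay('top32','top','d2',(315,170,355,220),14,[(rect(.5836,-.0201,3.3,57),(0,255,0)),(pad,(255,0,0))])
overlay('side32','side','d4',(290,170,360,235),11,[(rect(.5836,-.0201,3.3,57),(0,255,0)),(rect(.5836,-.0201,3.3,33),(0,0,255)),(pad,(255,0,0))])
crop('side32','d3',290,170,360,235,11);crop('top32','d5',315,170,355,220,14)"
```

```text
t 57.0 tcp [ 0.506  -0.1911  0.147 ] jaw deg 92.99 tilt [ 0.0028 -0.0038] F [0.9 0.3 0.1] w 58.0
t 57.1 tcp [ 0.5077 -0.1886  0.1467] jaw deg 93.12 tilt [ 0.0035 -0.0026] F [ 0.1  0.3 -1.2] w 57.9
```

View pics/d2.png

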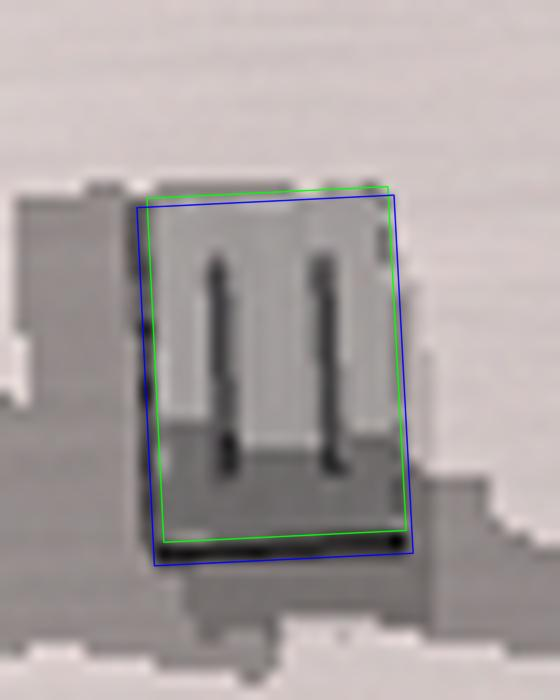

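View pics/d3.png

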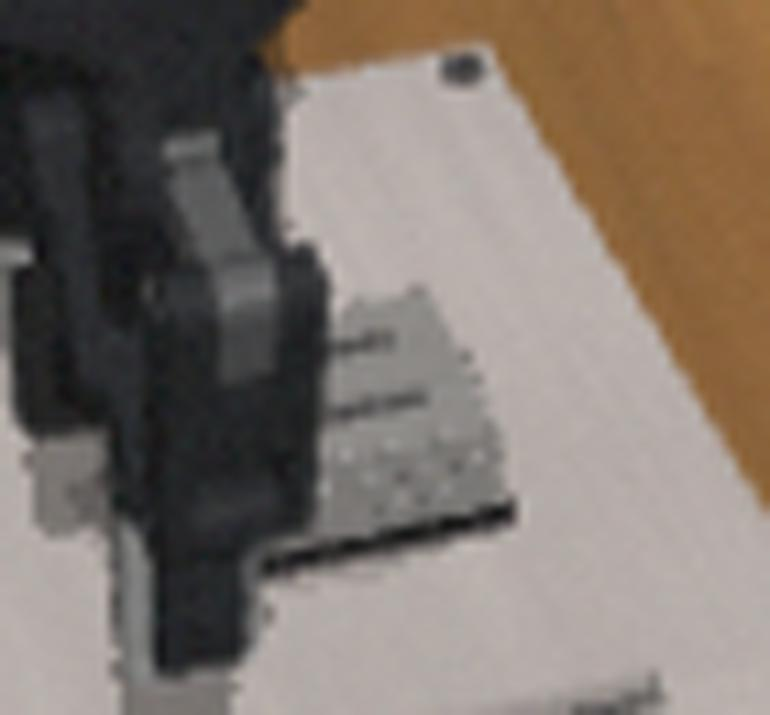

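View pics/d4.png

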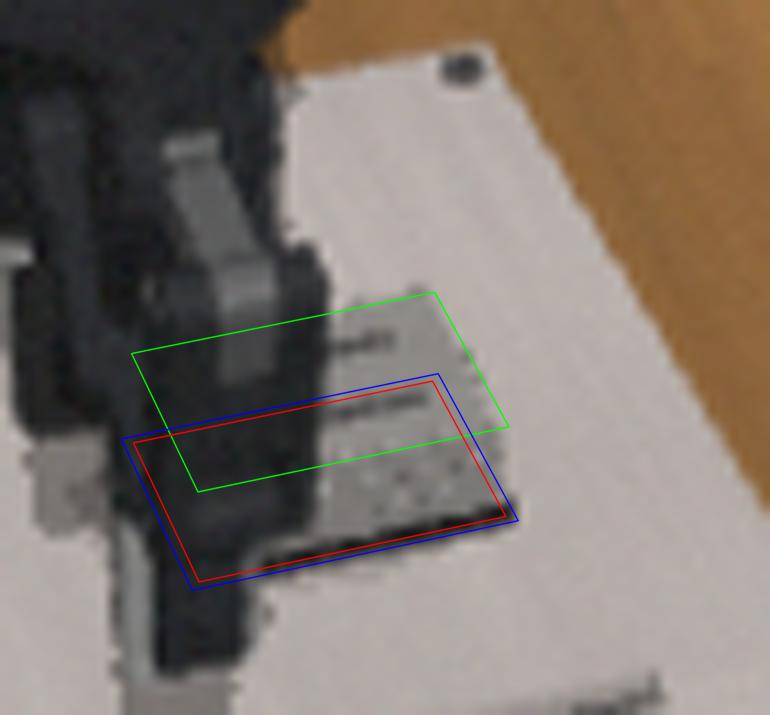

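View pics/d5.png

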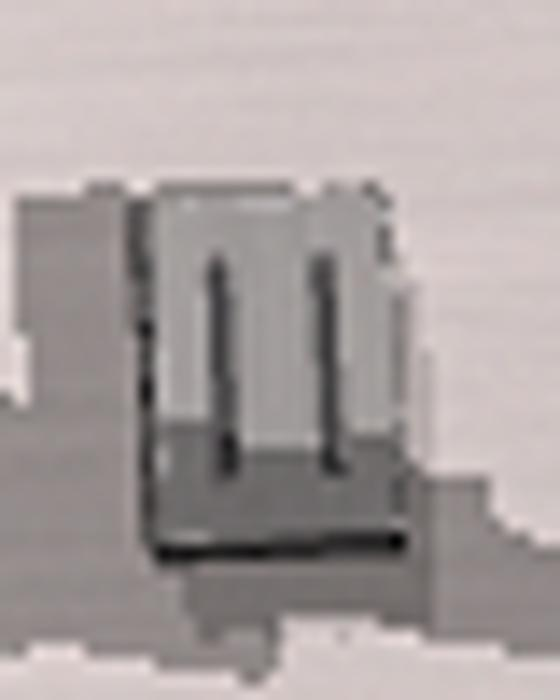

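```bash
python3 -c "
import h
from h import *
h.OFF['side']=np.array([.5,1.1])
crop('side32','d1',200,95,300,175,8);crop('top32','d2',160,190,260,280,7)
crop('top32','d3',215,110,275,170,9);crop('side32','d4',330,110,380,170,9)
print(sense()['joint_pos'])"
```

```text
[ 2.66126779e-01  4.41418011e-01  2.70951921e-03  1.87662893e+00
  5.86043531e-04  8.19484508e-01 -1.24823668e+00]
```

View pics/d1.png

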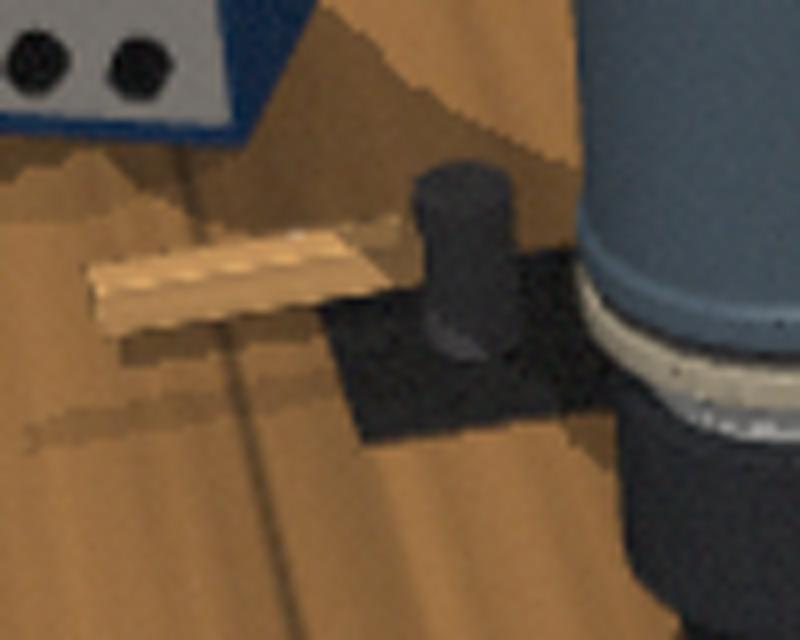

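View pics/d2.png

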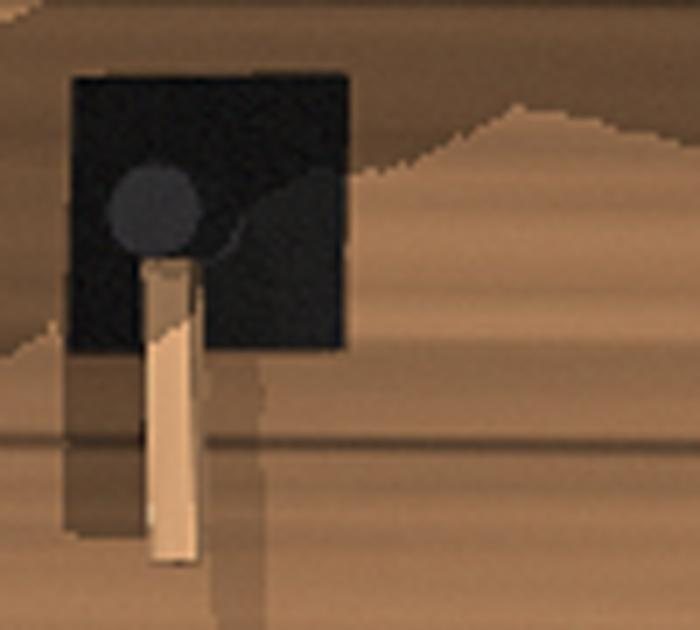

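View pics/d3.png

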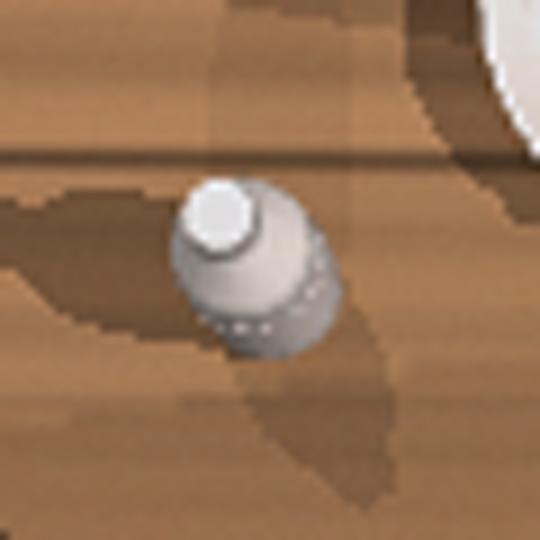

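View pics/d4.png

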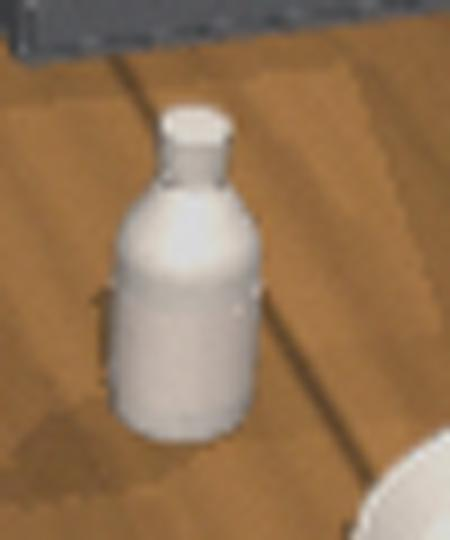

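```bash
python3 -c "
import h
from h import *
h.OFF['side']=np.array([.5,1.1])
T=lambda x,y:((x+.5)/7-.5+160,(y+.5)/7-.5+190)
a=atz('top',T(155,209),.064);e=atz('top',T(173.5,562),.052);f=atz('top',T(168.5,265),.052)
print('head',a,'end',e,'near',f,np.degrees(np.arctan2(*(a-e)[1::-1])),np.degrees(np.arctan2(*(f-e)[1::-1])))
S=lambda x,y:((x+.5)/8-.5+200,(y+.5)/8-.5+95)
print('side head top',atz('side',S(464,181),.064),'bottom',atz('side',S(472,338),.004)); print('tri',tri(S(464,181),T(155,209)))
print('handle end side top corners',atz('side',S(90,268),.052),atz('side',S(97,296),.052))
m=[atz('top',T(*p),.004) for p in [(72,76),(349,74),(347,349),(70,350)]];print('mat',np.mean(m,0),np.round(m,4))
S9=((196+.5)/9-.5+330,(125+.5)/9-.5+110);T9=((219+.5)/9-.5+215,(215+.5)/9-.5+110);print('cap',tri(S9,T9))
s=sense();print((np.array([a[0]-.0,a[1],.15])-s['ee_pos'])/.025)
"
```

```text
head [0.51551967 0.38237304 0.064     ] end [0.38343841 0.37306773 0.052     ] near [0.4951473  0.37989421 0.052     ] 4.029909466009878 3.4969727201693632
side head top [0.51582307 0.38869025 0.064     ] bottom [0.51331828 0.38218356 0.004     ]
tri (array([0.51501486, 0.38107405, 0.06835286]), np.float64(0.0002472551012896069))
handle end side top corners [0.38385543 0.38238518 0.052     ] [0.38432119 0.36329449 0.052     ]
mat [0.51924912 0.37886848 0.004     ] [[0.5727 0.4359 0.004 ]
 [0.5744 0.3257 0.004 ]
 [0.4656 0.3223 0.004 ]
 [0.4642 0.4316 0.004 ]]
cap (array([0.73961461, 0.23105934, 0.10117134]), np.float64(0.00012663638852404807))
[ 0.3137042  22.84025835  0.13352988]
```

arm_command(commands=[[[0,0.6,0],0],[[0,1.8,0],0],[[0,3.4,0],0],[[0,5,0],0],[[0.1,6.6,0],0],[[0.1,8.2,0],0],[[0.1,9.8,0],0],[[0.2,11.4,0],0],[[0.2,13,0],0],[[0.2,14.6,0],0]], gripper=60)

```text
t: 58.1
ee_pos: [0.5111, 0.1816, 0.1467]
orientation: [1.0, 0.029, 0.002, 0.001]
contact_force: [0.8, -0.1, -0.1]
gripper_width: 0.0602
```

```bash
python3 -c "
from h import *
s=st();print((np.array([.515,.382,.09])-s['ee_pos'])/.025)"
```

```text
t 58.1 tcp [0.5111 0.1816 0.1467] jaw deg 93.34 tilt [ 0.0031 -0.0014] F [ 0.8 -0.1 -0.1] w 60.2
[ 0.15627709  8.01793618 -2.2694747 ]
```

arm_command(commands=[[[0,1.5,0],0],[[0.1,3,0],0],[[0.1,4.5,0],0],[[0.15,6,0],0],[[0.15,7.2,-0.2],0.05],[[0.16,7.9,-0.8],0.05],[[0.16,8.02,-1.6],0.05],[[0.16,8.02,-2.2],0.05],[[0.16,8.02,-2.2],0.05],[[0.16,8.02,-2.2],0.05]])

```text
t: 59.1
ee_pos: [0.5142, 0.3824, 0.0913]
orientation: [0.999, 0.033, 0.001, 0.001]
contact_force: [0.2, 0.4, 0.9]
gripper_width: 0.0602
```

```bash
python3 -c "
from h import *
s=st();snap('33');s=st();print((np.array([.515,.382,.03])-s['ee_pos'])/.025)
crop('side33','d1',200,75,300,165,8);crop('top33','d2',160,180,260,280,7)"
```

```text
t 59.1 tcp [0.5142 0.3824 0.0913] jaw deg 93.78 tilt [ 0.0021 -0.0021] F [0.2 0.4 0.9] w 60.2
t 59.2 tcp [0.5151 0.3825 0.0924] jaw deg 93.75 tilt [ 0.0038 -0.0008] F [ 0.8  0.5 -0.4] w 60.1
[-0.00496061 -0.01825345 -2.49770402]
```

View pics/d1.png

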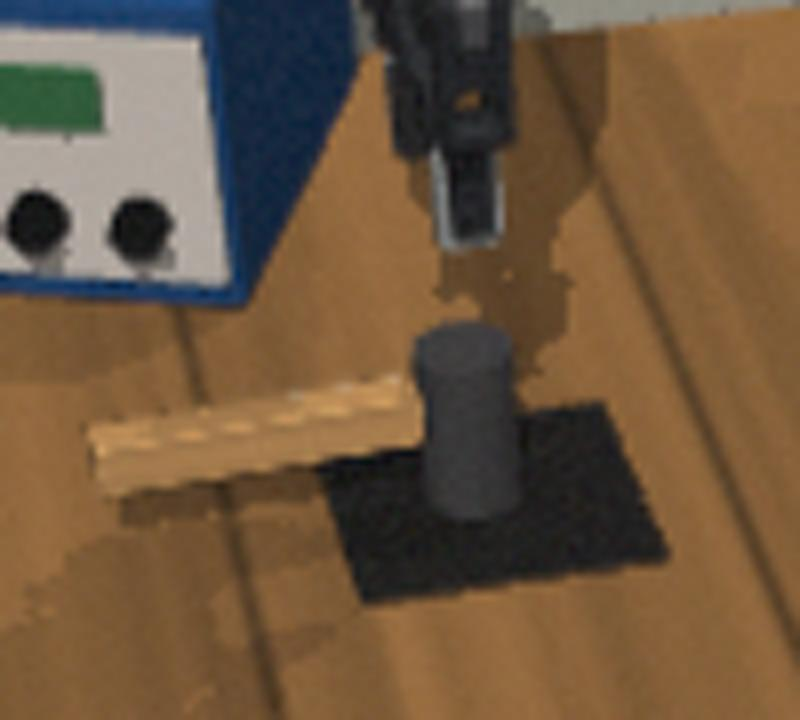

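View pics/d2.png

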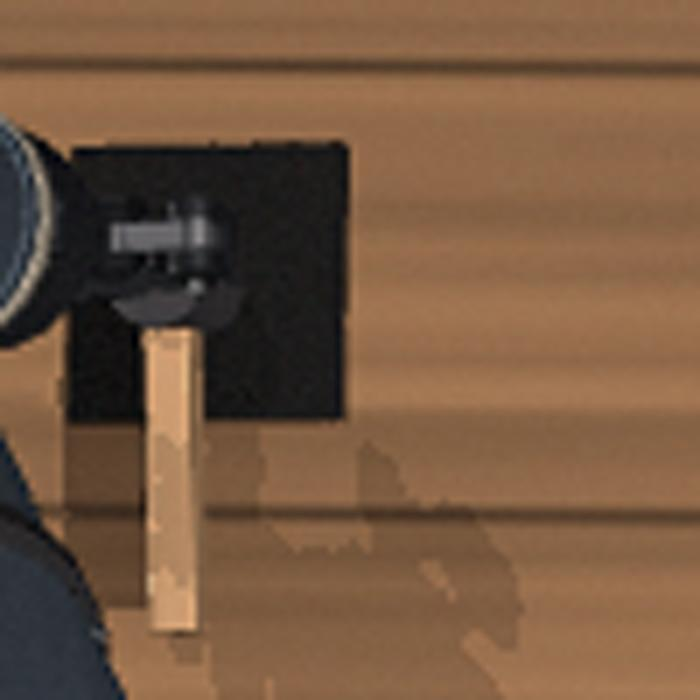

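```bash
python3 -c "
from h import *
for P in ([.5151,.3825-.033,.15],[.5151,.3825-.033,.115],[.515,.382,.064]):
  print((proj('top',P)-[160,180])*7, (proj('side',P)-[200,75])*8)"
```

```text
[[172.28802441 258.86773021]] [[463.87427206 167.02601643]]
[[200.44917174 266.93158751]] [[471.28162178 261.66866167]]
[[152.92341525 277.38284399]] [[465.39430011 347.92744181]]
```

```bash
python3 -c "
from h import *
for z in(.05,.08,.11): print((proj('top',[.4325,-.2380+.045,z])-[380,225])*9)
for z in(.06,.09,.12): print('C',(proj('top',[.4207,.2414-.04,z])-[200,220])*8)
for z in(.15,.18,.21): print('M',(proj('top',[.5151,.3825-.04,z])-[160,180])*7)"
```

```text
[[174.80782884 254.34441922]]
[[190.26329506 253.36185631]]
[[206.472909   252.33134936]]
C [[394.55503574 290.04715322]]
C [[379.61799977 289.74293744]]
C [[363.9483038 289.4237999]]
M [[192.09241972 259.04671534]]
M [[167.12382079 251.75698634]]
M [[140.8484682  244.08574294]]
```

arm_command(commands=[[[0,-0.02,-0.3],0],[[0,-0.02,-0.8],0],[[0,-0.02,-1.4],0],[[0,-0.02,-1.9],0],[[0,-0.02,-2.3],0],[[0,-0.02,-2.5],0],[[0,-0.02,-2.5],0]])

```text
t: 59.9
ee_pos: [0.5148, 0.3817, 0.0291]
orientation: [0.999, 0.033, 0.001, 0.001]
contact_force: [-0.8, -0.0, 0.4]
gripper_width: 0.0595
```

```bash
python3 -c "
from h import *
s=st();snap('34');s=st();print((np.array([.515,.382,.0135])-s['ee_pos'])/.025)
crop('side34','d1',200,75,300,165,8);crop('top34','d2',160,180,260,280,7)"
```

```text
t 59.9 tcp [0.5148 0.3817 0.0291] jaw deg 93.74 tilt [ 0.0028 -0.0015] F [-0.8 -0.   0.4] w 59.5
t 60.0 tcp [0.5154 0.3821 0.0302] jaw deg 93.74 tilt [ 0.0041 -0.0005] F [-0.1  0.8 -0.1] w 59.8
[-0.0140393  -0.00297258 -0.66680969]
```

View pics/d1.png

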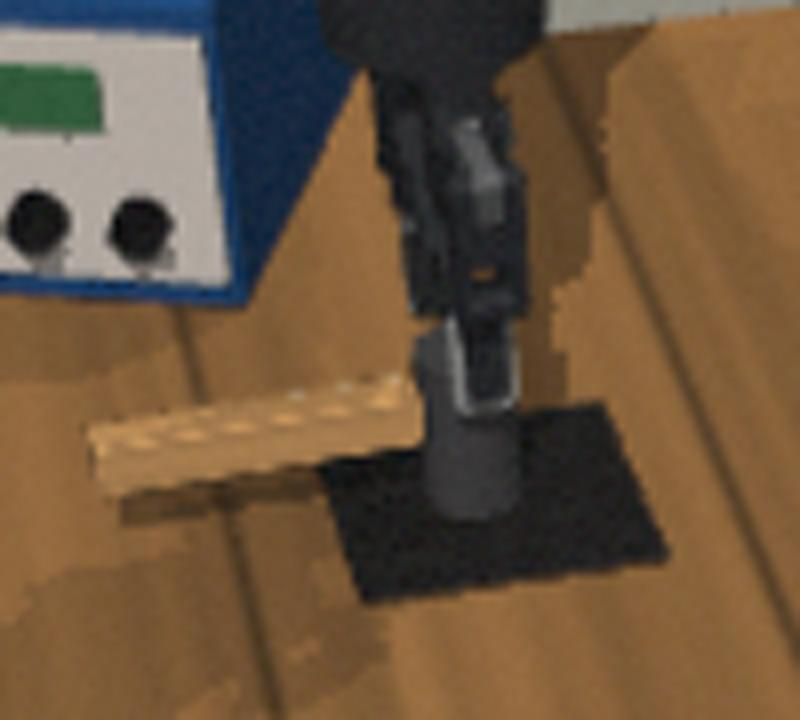

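View pics/d2.png

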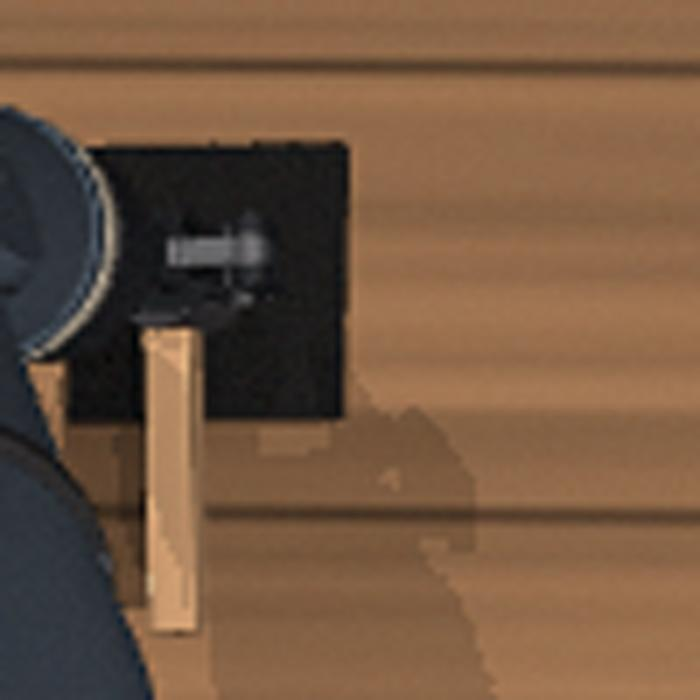

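```bash
python3 -c "
import h
from h import *
for o in ([1,1.2],[.5,1.1]):
  h.OFF['side']=np.array(o)
  for y in (.033,.04):
    for z in(.045,.055): print((proj('side',[.5151+.065*y,.382-y,z])-[200,75])*8)
for z in(.09,.12): print('M',(proj('top',[.5151+.002,.382-.04,z])-[160,180])*7)"
```

```text
[[491.77373711 441.93747212]]
[[489.84106182 416.87514708]]
[[496.59826919 452.03714047]]
[[494.68044411 426.92927526]]
[[487.77373711 441.13747212]]
[[485.84106182 416.07514708]]
[[492.59826919 451.23714047]]
[[490.68044411 426.12927526]]
M [[240.05280743 267.20587888]]
M [[217.46381064 260.46914212]]
```

arm_command(commands=[[[-0.01,0,-0.15],0],[[-0.01,0,-0.35],0],[[-0.01,0,-0.55],0],[[-0.01,0,-0.67],0],[[-0.01,0,-0.67],0],[[-0.01,0,-0.67],0]], gripper=48)

```text
t: 60.6
ee_pos: [0.5151, 0.3821, 0.0133]
orientation: [0.999, 0.033, 0.002, 0.0]
contact_force: [0.2, 0.3, -0.2]
gripper_width: 0.0479
```

```bash
python3 -c "
from h import *
s=st();snap('35');s=st()
crop('side35','d1',200,75,300,165,8)"
```

```text
t 60.6 tcp [0.5151 0.3821 0.0133] jaw deg 93.74 tilt [ 0.004  -0.0006] F [ 0.2  0.3 -0.2] w 47.9
t 60.7 tcp [0.5152 0.3822 0.0136] jaw deg 93.74 tilt [ 0.0043 -0.0003] F [ 0.2 -0.3  0.1] w 48.0
```

View pics/d1.png

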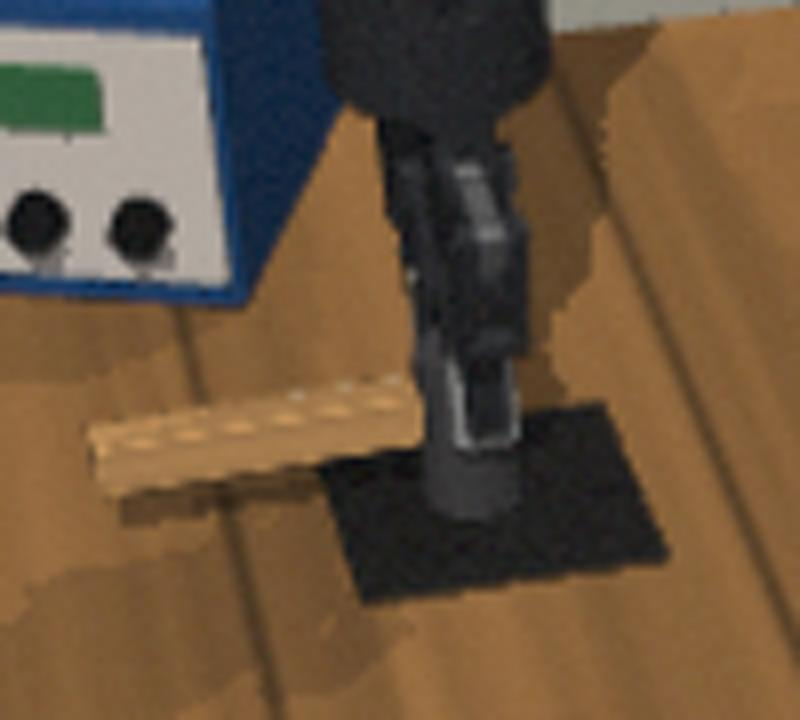

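arm_command(commands=[[[0,0,0],0],[[0,0,0],0],[[0,0,0],0],[[0,0,0],0],[[0,0,0],0],[[0,0,0],0]], gripper=28, grip_force=80)

```text
t: 61.3
ee_pos: [0.5154, 0.3822, 0.014]
orientation: [0.999, 0.033, 0.002, 0.0]
contact_force: [-1.2, -1.2, 6.1]
gripper_width: 0.034
```

```bash
python3 -c "
from h import *
s=st();snap('36');s=st();print(s['wrist_torque'])
crop('side36','d1',200,75,300,165,8)"
```

```text
t 61.3 tcp [0.5154 0.3822 0.014 ] jaw deg 93.74 tilt [ 0.0048 -0.    ] F [-1.2 -1.2  6.1] w 34.0
t 61.4 tcp [0.5154 0.3822 0.014 ] jaw deg 93.73 tilt [ 0.0048 -0.0001] F [-1.4 -1.4  6.5] w 33.6
[-0.26293803  0.23125076 -0.05483077]
```

View pics/d1.png

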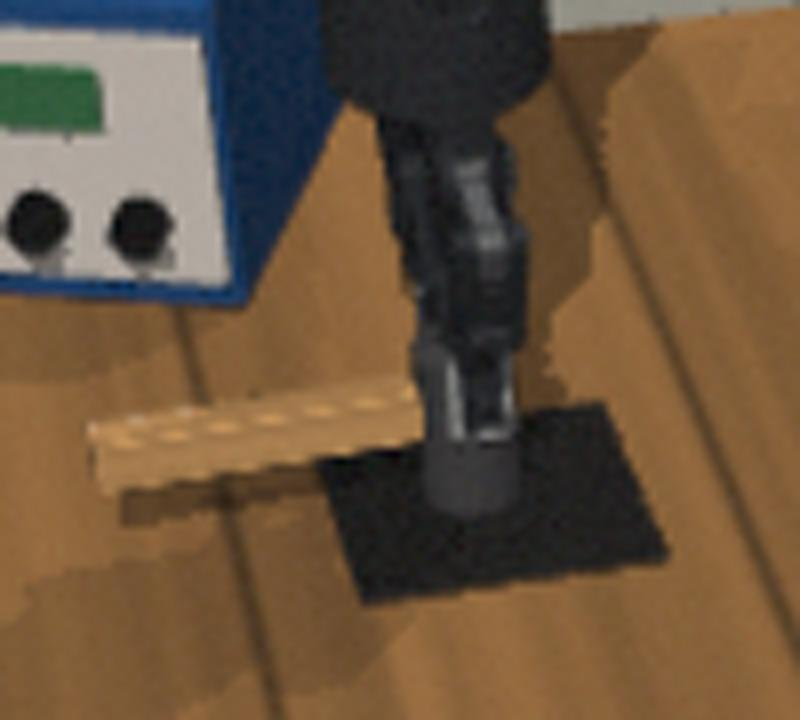

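arm_command(commands=[[[0,0,0.2],0],[[0,0,0.6],0],[[0,0,1.2],0],[[0,0,1.9],0],[[0,0,2.7],0],[[0,0,3.4],0],[[0,0,3.84],0],[[0,0,3.84],0]])

```text
t: 62.2
ee_pos: [0.5163, 0.3829, 0.1123]
orientation: [0.999, 0.033, 0.004, -0.001]
contact_force: [0.4, 0.6, -2.7]
gripper_width: 0.0342
```

```bash
python3 -c "
from h import *
s=st();snap('37');s=st();print(s['wrist_torque'],(np.array([.5825,.08,.115])-s['ee_pos'])/.025)
crop('side37','d1',180,45,300,165,6);crop('top37','d2',150,170,260,280,6)"
```

```text
t 62.2 tcp [0.5163 0.3829 0.1123] jaw deg 93.73 tilt [0.0075 0.0021] F [ 0.4  0.6 -2.7] w 34.2
t 62.3 tcp [0.5153 0.3821 0.11  ] jaw deg 93.74 tilt [ 0.0048 -0.0001] F [ 0.1 -0.7 -3.6] w 33.8
[ 0.02228669  0.03635471 -0.08217103] [  2.68914111 -12.08429408   0.2003973 ]
```

View pics/d1.png

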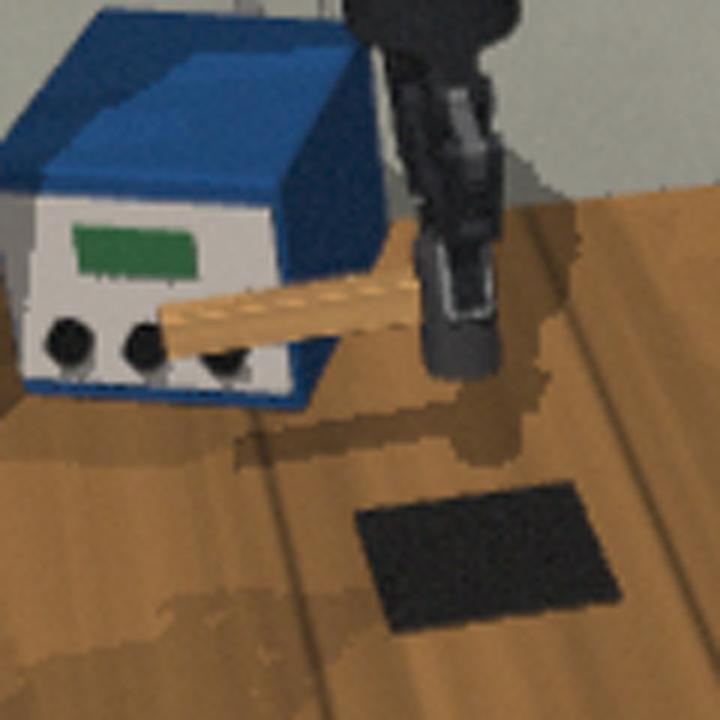

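View pics/d2.png

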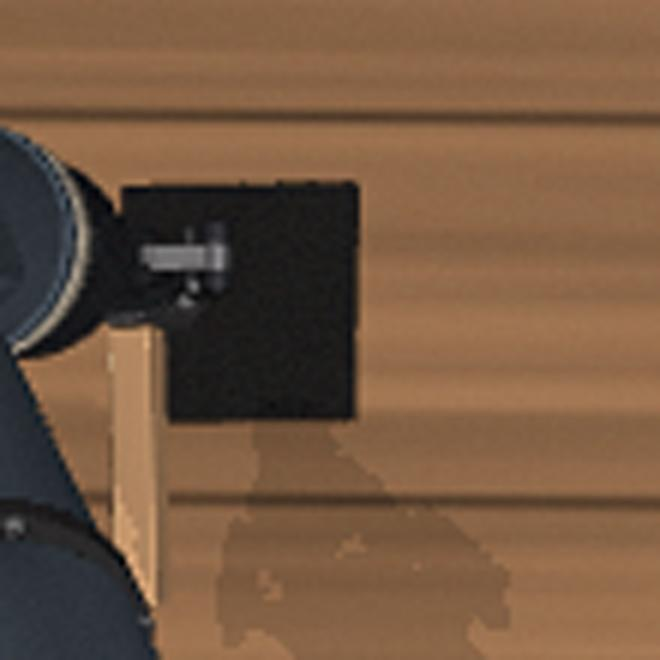

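```bash
python3 -c "
import h
from h import *
P=np.array([.5153,.3821])
for z in(.16,.100): print('head c',z,(proj('top',[*P,z])-[150,170])*6,(proj('side',[*P,z])-[180,45])*6)
for a in (-90,180): 
  q=P+.018*np.array([np.cos(np.radians(a)),np.sin(np.radians(a))]);print(a,(proj('top',[*q,.16])-[150,170])*6)
for z in (.19,.21,.23):print('knuckle',(proj('top',[*(P+[.002,-.035]),z])-[150,170])*6)
for z in (.13,):print('fingertip',(proj('side',[*(P+[.002,-.028]),z])-[180,45])*6)
"
```

```text
head c 0.16 [[120.86217609 278.62890188]] [[454.43912937 251.51361175]]
head c 0.1 [[165.8774615  290.48779167]] [[464.09964518 371.7245648 ]]
-90 [[164.84983376 279.02597219]]
180 [[118.76645462 322.73575311]]
knuckle [[184.58182552 268.01445174]]
knuckle [[169.24602207 263.49648562]]
knuckle [[153.36579988 258.81813236]]
fingertip [[474.24746168 340.71972504]]
```

arm_command(commands=[[[0.1,-0.5,0.1],0],[[0.4,-1.7,0.2],0],[[0.7,-3.1,0.2],0],[[1,-4.6,0.2],0],[[1.4,-6.1,0.2],0],[[1.7,-7.6,0.2],0],[[2,-9.1,0.2],0],[[2.3,-10.5,0.2],0],[[2.55,-11.5,0.2],0],[[2.69,-12.08,0.2],0]])

```text
t: 63.3
ee_pos: [0.5823, 0.0759, 0.1143]
orientation: [1.0, 0.031, 0.002, 0.001]
contact_force: [-0.3, 0.5, -3.0]
gripper_width: 0.0343
```

```bash
python3 -c "
from h import *
s=st();print((np.array([.5825,.08,.09])-s['ee_pos'])/.025)"
```

```text
t 63.3 tcp [0.5823 0.0759 0.1143] jaw deg 93.52 tilt [ 0.0035 -0.0019] F [-0.3  0.5 -3. ] w 34.3
[ 0.00893584  0.16501625 -0.97392791]
```

arm_command(commands=[[[0.01,0.16,-0.2],0],[[0.01,0.16,-0.5],0],[[0.01,0.16,-0.8],0],[[0.01,0.16,-0.97],0],[[0.01,0.16,-0.97],0],[[0.01,0.16,-0.97],0]])

```text
t: 63.9
ee_pos: [0.5824, 0.0805, 0.09]
orientation: [1.0, 0.031, 0.002, 0.001]
contact_force: [0.4, -0.5, -2.6]
gripper_width: 0.0341
```

```bash
python3 -c "
import h
from h import *
s=st();snap('38');s=st();print((np.array([.5825,.08,.078])-s['ee_pos'])/.025)
h.OFF['side']=np.array([.6,1.1])
th=np.linspace(0,2*np.pi,24,endpoint=False);p=s['ee_pos']
circ=lambda x,y,r,z:np.c_[x+r*np.cos(th),y+r*np.sin(th),0*th+z]
overlay('side38','side','d1',(260,130,360,220),8,[(circ(p[0],p[1],.018,p[2]-.01),(0,255,0)),(circ(.5825,.08,.008,.066),(0,0,255))])
crop('top38','d2',250,150,360,250,6)"
```

```text
t 63.9 tcp [0.5824 0.0805 0.09  ] jaw deg 93.57 tilt [ 0.0032 -0.0019] F [ 0.4 -0.5 -2.6] w 34.1
t 64.0 tcp [0.5827 0.0802 0.0904] jaw deg 93.54 tilt [ 0.0039 -0.0018] F [ 0.   0.3 -2.3] w 33.8
[-0.00713669 -0.00728421 -0.49405424]
```

View pics/d1.png

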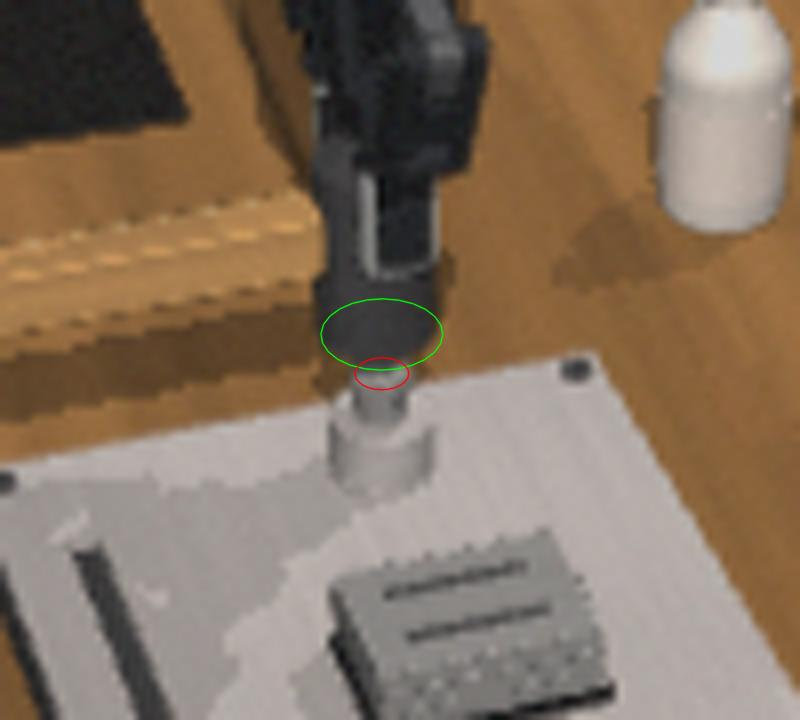

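View pics/d2.png

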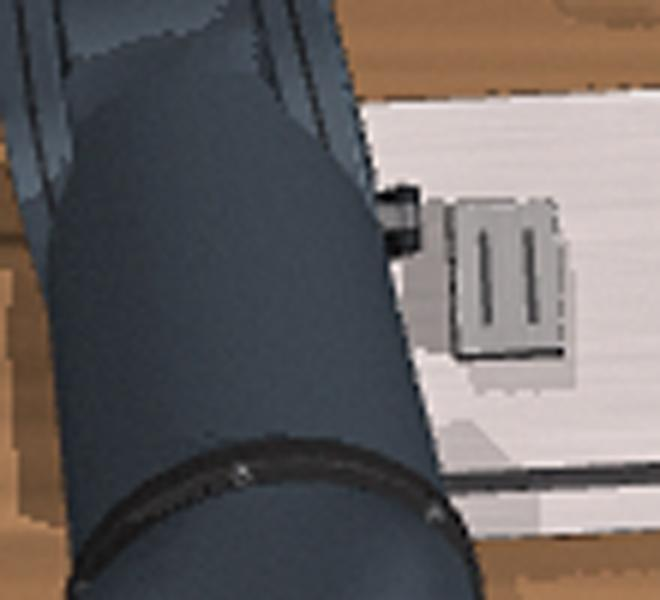

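arm_command(commands=[[[0,0,-0.15],0],[[0,0,-0.3],0],[[0,0,-0.45],0],[[0,0,-0.55],0],[[0,0,-0.62],0],[[0,0,-0.68],0]])

```text
t: 64.6
ee_pos: [0.5828, 0.0802, 0.0735]
orientation: [1.0, 0.031, 0.002, 0.001]
contact_force: [-2.0, -0.1, 3.6]
gripper_width: 0.0338
```

```bash
python3 -c "
from h import *
s=st()"
```

```text
t 64.6 tcp [0.5828 0.0802 0.0735] jaw deg 93.54 tilt [ 0.0041 -0.0018] F [-2.  -0.1  3.6] w 33.8
```

arm_command(commands=[[[0,0,-0.1],0],[[0,0,-0.2],0],[[0,0,-0.3],0],[[0,0,-0.38],0],[[0,0,-0.4],0]])

```text
t: 65.1
ee_pos: [0.5828, 0.0801, 0.0632]
orientation: [1.0, 0.031, 0.002, 0.001]
contact_force: [-2.3, 0.0, 4.3]
gripper_width: 0.0337
```

```bash
python3 -c "
from h import *
s=st()"
```

```text
t 65.1 tcp [0.5828 0.0801 0.0632] jaw deg 93.53 tilt [ 0.004  -0.0018] F [-2.3  0.   4.3] w 33.7
```

arm_command(commands=[[[0,0,-0.03],0],[[0,0,-0.06],0],[[0,0,-0.08],0],[[0,0,-0.08],0]])

```text
t: 65.5
ee_pos: [0.5829, 0.0801, 0.0617]
orientation: [1.0, 0.031, 0.002, 0.001]
contact_force: [-2.3, -0.7, 8.3]
gripper_width: 0.034
```

```bash
python3 -c "
from h import *
s=st()"
```

```text
t 65.5 tcp [0.5829 0.0801 0.0617] jaw deg 93.53 tilt [ 0.0044 -0.0017] F [-2.3 -0.7  8.3] w 34.0
```

arm_command(commands=[[[0,0,-0.03],0],[[0,0,-0.05],0],[[0,0,-0.05],0]])

```text
t: 65.8
ee_pos: [0.5831, 0.0801, 0.0616]
orientation: [1.0, 0.031, 0.003, 0.001]
contact_force: [-5.3, -1.2, 15.8]
gripper_width: 0.0337
```

```bash
python3 -c "
from h import *
s=st();snap('39');s=st()
crop('side39','d1',280,150,340,200,12)"
```

```text
t 65.8 tcp [0.5831 0.0801 0.0616] jaw deg 93.52 tilt [ 0.0053 -0.0016] F [-5.3 -1.2 15.8] w 33.7
t 65.9 tcp [0.5831 0.0802 0.0616] jaw deg 93.52 tilt [ 0.0054 -0.0016] F [-4.4 -0.7 16.7] w 33.6
```

View pics/d1.png

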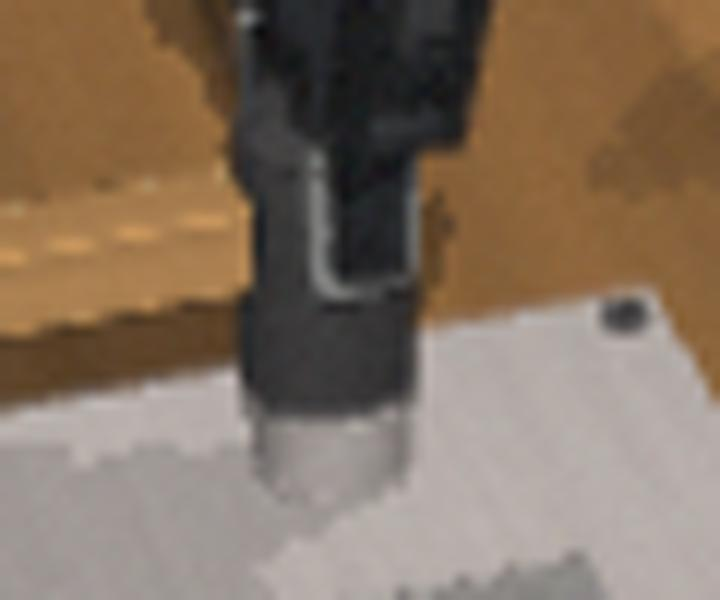

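arm_command(commands=[[[0,0,0.2],0],[[0,0,0.6],0],[[0,0,1.1],0],[[0,0,1.6],0],[[0,0,2],0],[[0,0,2.2],0],[[0,0,2.2],0]])

```text
t: 66.6
ee_pos: [0.5836, 0.0802, 0.1176]
orientation: [1.0, 0.031, 0.003, 0.001]
contact_force: [-0.1, -0.2, -2.2]
gripper_width: 0.0338
```

```bash
python3 -c "
from h import *
s=st();snap('40');s=st();print((np.array([.5154,.3822,.11])-s['ee_pos'])/.025)
crop('side40','d1',260,120,370,230,7)"
```

```text
t 66.6 tcp [0.5836 0.0802 0.1176] jaw deg 93.52 tilt [ 0.007  -0.0013] F [-0.1 -0.2 -2.2] w 33.8
t 66.7 tcp [0.5829 0.0801 0.1164] jaw deg 93.53 tilt [ 0.0051 -0.0017] F [ 0.2  0.5 -2.7] w 33.9
[-2.7013189  12.08344877 -0.25792924]
```

View pics/d1.png

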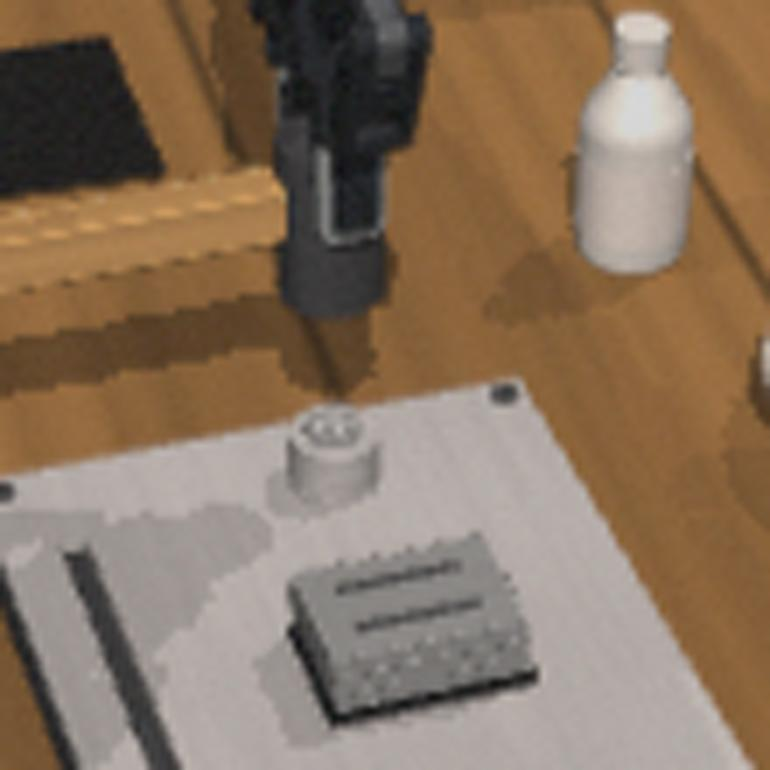

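arm_command(commands=[[[-0.1,0.5,0],0],[[-0.4,1.7,0],0],[[-0.7,3.1,0],0],[[-1,4.6,0],0],[[-1.4,6.1,0],0],[[-1.7,7.6,0],0],[[-2,9.1,0],0],[[-2.3,10.5,0],0.02],[[-2.55,11.5,0],0.02],[[-2.7,12.08,0],0.02]])

```text
t: 67.7
ee_pos: [0.513, 0.3859, 0.1157]
orientation: [0.999, 0.034, 0.002, 0.0]
contact_force: [0.0, 0.5, -3.0]
gripper_width: 0.0339
```

```bash
python3 -c "
from h import *
s=st();print((np.array([.5154,.3822,.03])-s['ee_pos'])/.025)"
```

```text
t 67.7 tcp [0.513  0.3859 0.1157] jaw deg 93.91 tilt [ 0.0035 -0.0007] F [ 0.   0.5 -3. ] w 33.9
[ 0.09619704 -0.14999765 -3.42707578]
```

arm_command(commands=[[[0.1,-0.15,-0.3],-0.02],[[0.1,-0.15,-0.9],-0.02],[[0.1,-0.15,-1.6],-0.02],[[0.1,-0.15,-2.3],-0.02],[[0.1,-0.15,-2.9],-0.02],[[0.1,-0.15,-3.3],-0.02],[[0.1,-0.15,-3.43],-0.02],[[0.1,-0.15,-3.43],-0.02],[[0.1,-0.15,-3.43],-0.02]])

```text
t: 68.6
ee_pos: [0.516, 0.3824, 0.0305]
orientation: [0.999, 0.033, 0.002, 0.0]
contact_force: [0.1, 0.5, -2.4]
gripper_width: 0.0339
```

```bash
python3 -c "
from h import *
s=st();snap('41');s=st();print((np.array([.5154,.3822,.016])-s['ee_pos'])/.025)
crop('side41','d1',200,75,300,165,8)"
```

```text
t 68.6 tcp [0.516  0.3824 0.0305] jaw deg 93.74 tilt [ 0.0043 -0.0002] F [ 0.1  0.5 -2.4] w 33.9
t 68.7 tcp [0.5159 0.3825 0.0307] jaw deg 93.75 tilt [0.0045 0.0001] F [-0.3  0.3 -2.6] w 33.8
[-0.02127035 -0.01197967 -0.58855866]
```

View pics/d1.png

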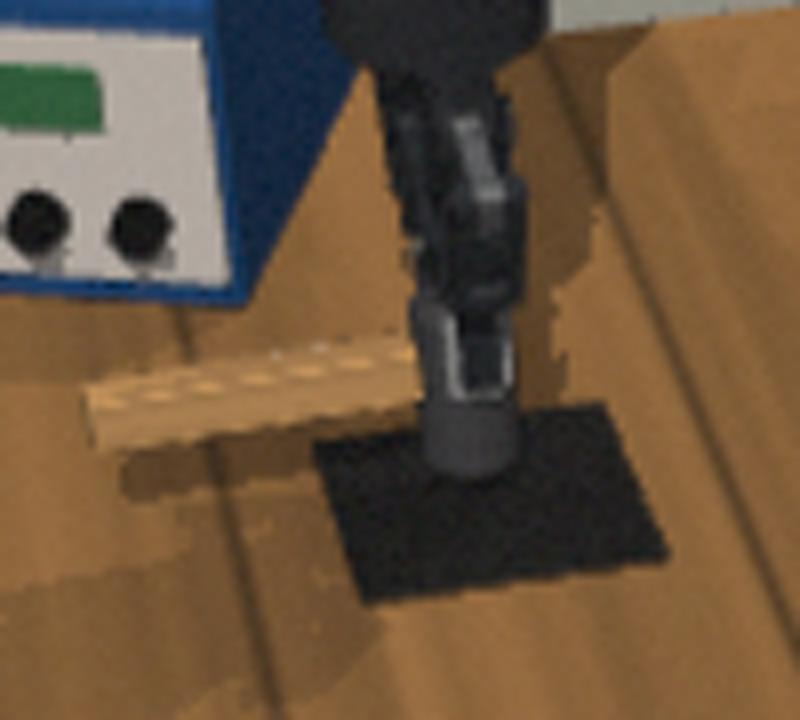

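Above the mat, level. Set it down.

arm_command(commands=[[[-0.02,-0.01,-0.15],0],[[-0.02,-0.01,-0.3],0],[[-0.02,-0.01,-0.45],0],[[-0.02,-0.01,-0.55],0],[[-0.02,-0.01,-0.6],0],[[-0.02,-0.01,-0.6],0]])

```text
t: 69.3
ee_pos: [0.5153, 0.3822, 0.0154]
orientation: [0.999, 0.033, 0.002, 0.0]
contact_force: [0.4, -0.1, -2.1]
gripper_width: 0.0339
```

arm_command(commands=[[[0,0,-0.03],0],[[0,0,-0.05],0],[[0,0,-0.05],0]])

```text
t: 69.6
ee_pos: [0.5154, 0.3822, 0.0142]
orientation: [0.999, 0.033, 0.002, 0.0]
contact_force: [-0.2, 0.5, -2.3]
gripper_width: 0.0338
```

arm_command(commands=[[[0,0,-0.02],0],[[0,0,-0.03],0],[[0,0,-0.03],0]])

```text
t: 69.9
ee_pos: [0.5155, 0.3822, 0.0141]
orientation: [0.999, 0.033, 0.002, 0.0]
contact_force: [-2.5, -1.2, 5.6]
gripper_width: 0.0336
```

arm_command(commands=[[[0,0,0],0],[[0,0,0],0],[[0,0,0],0],[[0,0,0],0],[[0,0,0],0]], gripper=60)

```text
t: 70.4
ee_pos: [0.5156, 0.3822, 0.014]
orientation: [0.999, 0.033, 0.002, 0.0]
contact_force: [-0.1, 0.3, 0.2]
gripper_width: 0.06
```

arm_command(commands=[[[0,0,0.3],0],[[0,0,0.9],0],[[0,0,1.7],0],[[0,0,2.7],0],[[0,0,3.9],0],[[0,0,5],0],[[0,0,5.6],0]])

```text
t: 71.1
ee_pos: [0.5165, 0.3829, 0.1582]
orientation: [0.999, 0.033, 0.004, -0.001]
contact_force: [1.1, 0.5, -0.7]
gripper_width: 0.0596
```

arm_command(commands=[[[0,-0.8,0],0],[[0,-2,0.3],0],[[0,-3.4,0.6],0],[[0,-4.8,0.8],0],[[0,-5.6,0.8],0],[[0,-5.8,0.8],0],[[0,-5.8,0.8],0]])

```text
t: 71.8
ee_pos: [0.5166, 0.237, 0.1787]
orientation: [0.999, 0.032, 0.004, -0.001]
contact_force: [0.7, 0.4, 0.8]
gripper_width: 0.0601
```

```bash
python3 -c "
from h import *
s=st();snap('42')"
```

```text
t 71.8 tcp [0.5166 0.237  0.1787] jaw deg 93.64 tilt [0.0085 0.0031] F [0.7 0.4 0.8] w 60.1
```

View pics/side42.png

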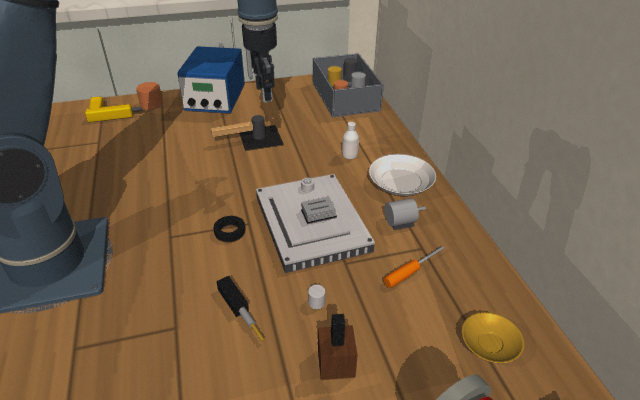

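View pics/top42.png

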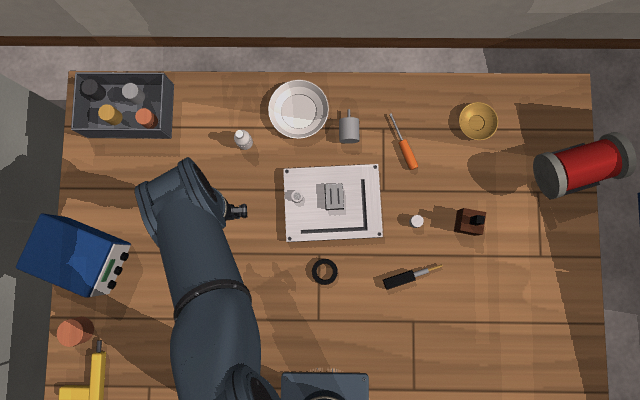

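```bash
python3 -c "
import h
from h import *
h.OFF['side']=np.array([.6,1.1])
pad=cw([(50,20,33),(50,-30,33),(-20,-30,33),(-20,20,33)])
crop('side42','d1',295,185,345,230,16);crop('top42','d2',312,172,356,217,14)
overlay('top42','top','d3',(312,172,356,217),14,[(rect(.5836,-.0201,3.3,57),(0,255,0)),(pad,(255,0,0))])
crop('side42','d4',205,95,295,165,8);crop('top42','d5',160,190,260,280,6)
overlay('side42','side','d6',(295,185,345,230),16,[(rect(.5836,-.0201,3.3,57),(0,255,0)),(rect(.5836,-.0201,3.3,33),(0,0,255)),(pad,(255,0,0))])
"
```

```text
(no output)
```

View pics/d1.png

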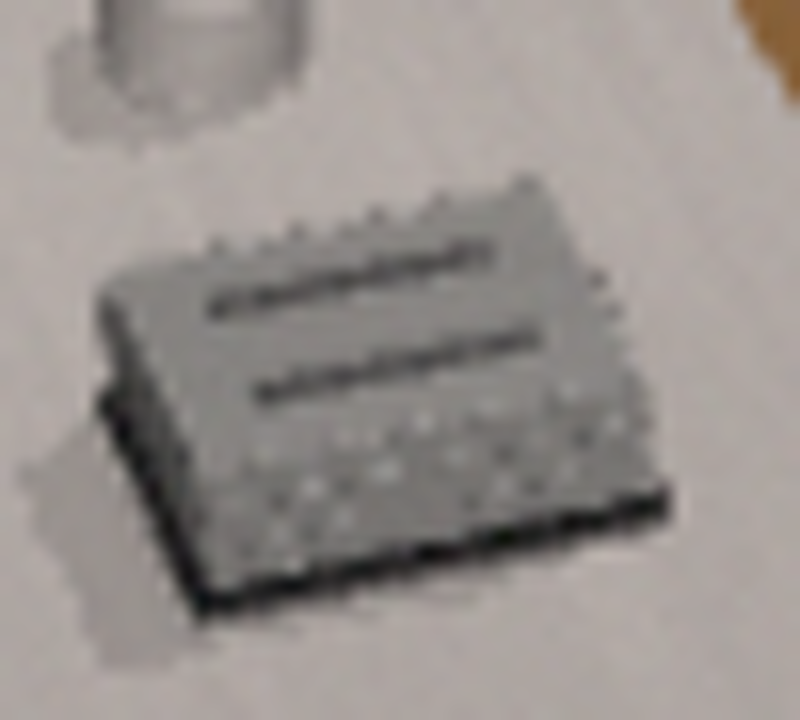

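View pics/d3.png

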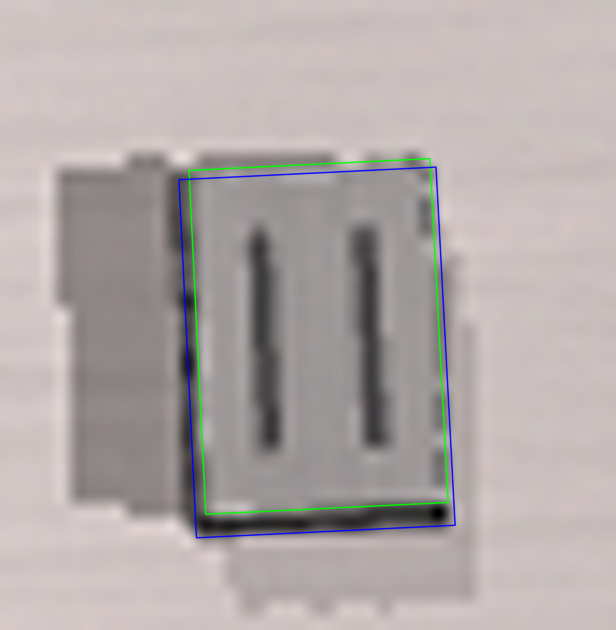

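View pics/d4.png

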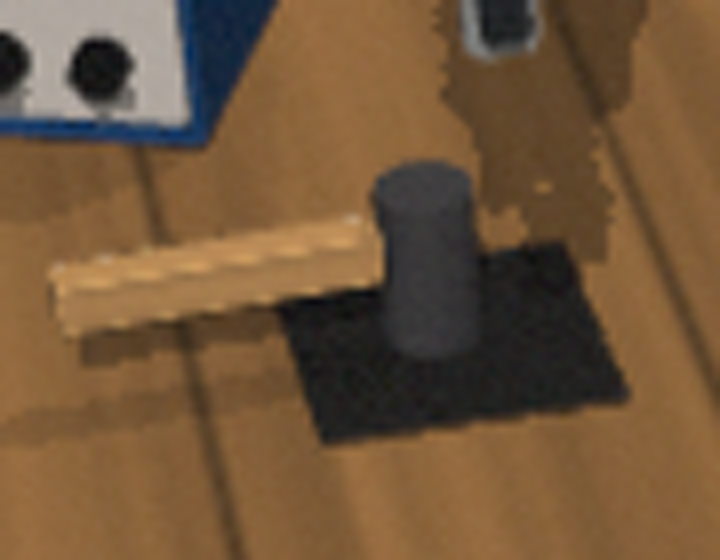

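View pics/d6.png

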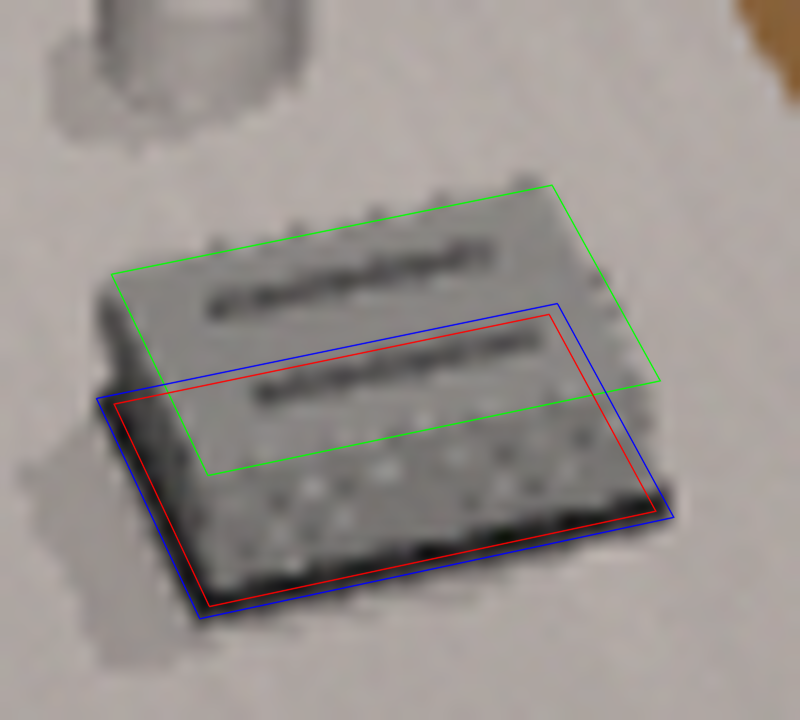

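```bash
python3 -c "
from h import *
a=cv2.imread('pics/side0.png')[305:385,300:370];b=cv2.imread('pics/side42.png')[305:385,300:370]
c=cv2.imread('pics/top0.png')[195:245,445:495];d=cv2.imread('pics/top42.png')[195:245,445:495]
r=lambda i,w:cv2.resize(i,(w,360),interpolation=cv2.INTER_CUBIC)
cv2.imwrite('pics/cmp.png',np.vstack([np.hstack([r(a,315),r(b,315)])[:300],np.hstack([r(c,315),r(d,315)])[:300]]))"
```

```text
(no output)
```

View pics/cmp.png

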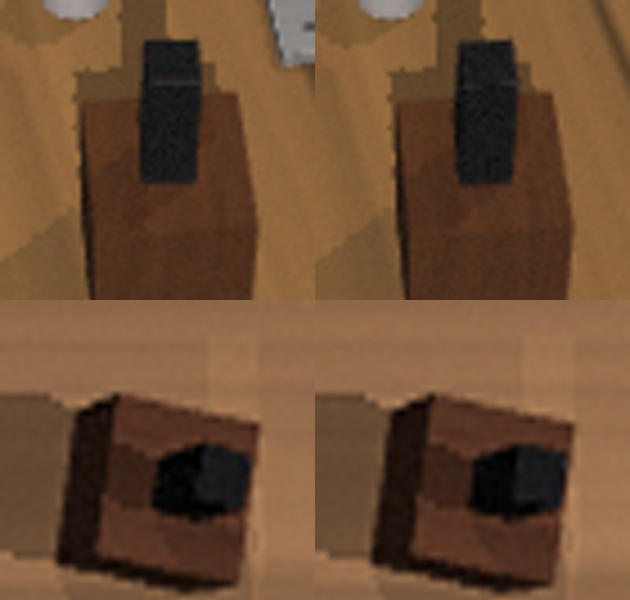

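```bash
python3 -c "
from h import *
st();print(close_job())"
```

```text
t 71.9 tcp [0.5163 0.2391 0.1783] jaw deg 93.8 tilt [0.0081 0.0039] F [ 0.3  0.2 -0.1] w 59.8
the job is handed in; nothing more can be done
None
```

All the steps were done in the order asked, and the job was handed in at about 72 s. Two things below did not go cleanly.

**Stylus.** I ran the tip about 1 mm above the channel floor at about 3 cm/s, from the free end round the corner to the end of the short leg. It is back upright in its stand, and before-and-after pictures match.

**Plates.** Three loose plates were on the bench, and all three are in one pile on the pad. The last pictures show the pile square and centred to about 1 mm. The bottom plate may sit up to about 1.5 mm off, because my two checks of it disagreed slightly. The pile did not change when the pin was driven.

**Pin and mallet.** I pressed the pin down with the mallet head until it hit a hard stop; contact force was about 19 N. The pictures show it fully home. The mallet is standing on its mat where it was.

**What went wrong or disagreed:**
- When I first searched for the floor at the start of the channel, the tip touched it once with about 9 N. I backed off before starting the run.
- The larger decoy stylus, which stood on its tip, fell over between about 2 s and 4.5 s. The arm was at the other stylus's stand and the force sensor showed no contact. I left it lying.
- My first grip on the second plate slipped, pressing on it with about 13 N. The plate did not move, and I gripped it again lower down.
- The two camera calibrations disagreed by 2–3 mm. I corrected them against the gripped stylus tip.

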